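Bundle chromatography columns and tubes in a chocked transport cradle

ROBOT

A 6-joint arm with a two-finger parallel gripper is mounted at the origin on the work surface. World frame = base frame: x ahead of the robot, y to its left, z up, the work surface at z = 0. Lengths are in m, angles in rad, forces in N, time in s.
With the tool pointing down it reaches from about 0.35 to 0.975 m from the base axis. Payload 17.4 kg.
Tool frame: the origin (TCP) lies between the finger pads; the fingertips stand 17 mm ahead of it and the grasp point (between the pads) lies 2 mm behind it; z points along the fingers, y is the direction in which the jaws open and shut (so a half turn about z gives the same grasp; the last joint's range is limited). The gripper opens to 85 mm and grips with 20 to 120 N. Pads are 22 mm wide; open, the fingers measure 114 mm over their backs; the gripper's body (76 mm by 85 mm) begins 54 mm behind the grasp point. The pads swing forward as they close: fully open they stand 13 mm farther back than shut.
Start: joints at [-1.158, 0.116, 1.442, -0, 1.584, -0.038], TCP at [0.294, -0.608, 0.248] pointing down, gripper open.
Joint ranges: [-2.83, 2.83], [-0.83, 2.19], [0.07, 2.5], [-1.14, 4.28], [0.01, 3], [-2.97, 2.97]. Speed limits (rad/s): [1.89, 1.89, 2.22, 3.14, 3.14, 3.14].

INTERFACE

Orientations are given as [roll, pitch, yaw] about the fixed x, y, z axes, in that order (R = Rz(yaw) Ry(pitch) Rx(roll)).
In Python, from station import sense, capture, hand_in, recognise, regions_of, spot_point gives the robot as it stands.
- The arm moves only by the shell command python3 -m jog 'ROWS' [FORCE]. ROWS is JSON, a list of rows, each an object of numbers: "claw": the opening, from 0 (shut) to 1 (fully open); "dx", "dy", "dz": the shift along the tool's x, y, z in m; "yaw": the turn about the tool's z in rad. In form: [{"claw": .., "dx": .., "dy": .., "dz": .., "yaw": ..}, ...]. A call has 1 to 20 rows; each row shifts and turns the commanded pose from where the row before left it, along the tool's axes as they then stand; what a row does not reach is not made up. A row lasts 1/8 s, in which the tool goes at most 62.5 mm and 10.7 degrees, less where a joint would pass 70% of its speed; a pose out of reach is approached as far as the arm can. A call with a gripper value outside its range is refused whole. The fingers move at their own pace and stop on an object; FORCE is the grip in N (left out, the last holds). Time passes only in rows, so rows that do not move let the fingers close. It gives the time, the measured TCP pose, the force and the opening at its end, in the units of the state.
- sense(): the state, without advancing time (a new reading comes with each control period).
- capture(name): name is "side" or "top"; returns a dict with "frame" (400x640x3 uint8, blue, green, red), "vfov" (degrees; the focal length in pixels is half the picture's height over the tangent of half this angle, whatever the lens; pixels are square), "cx", "cy" (the principal point, pixels), "dist_coeffs" ([k1, k2, p1, p2, k3] as OpenCV has them; the pictures are not rectified), "R" (3x3) and "t" (3): a world point X has camera coordinates R X + t. Camera axes: x right, y down, z forward; pixel columns grow to the right and rows downward; lengths in m; the calibration is good to about 2 mm. A picture is of the moment at which its call begins. There is no depth.
- hand_in(): hands the job in, once; it reports no verdict.
Trained networks look in a picture, given as the dict that the camera call returned (one of the last four; its "shot" number tells which), for a name from the list of things; names that differ only in an ending like _2 or _b are one class to them, and where a whole thing is asked for, a point or a joint stands for the part that bears it (a point fixed in the world has none). Each returns a list of dicts, best first, with "p" (0 to 1); they miss things now and then, are a little off and sometimes report something else, mostly with a low value. They report only what shows in the picture. A call takes as long as a camera call. They do not tell look-alikes from the thing itself.
- recognise(picture, query): "box" ([centre column, centre row, width, height] in pixels, round what is visible of it).
- regions_of(picture, query): "mask" (400x640 bool, what is visible of it) and "box" ([centre column, centre row, width, height] in pixels, round what is visible of it).
- spot_point(picture, query): "centre" ([row, column] in pixels: a listed point, or the origin of a listed thing).
The state is a dict: "time_s": time; "qpos": joint angles; "qvel": joint speeds; "joint_torque": joint torques, N m; "tcp_pos": TCP position; "orientation": TCP orientation; "contact_force": force on the tool from outside, world axes, zero at the start; "torque": the same for the moment, N m; "finger_gap": finger opening in m.
Only numpy, scipy, OpenCV 4.12 (cv2) and the standard library are available. Lean on these libraries where they do the work, as an engineer would, in place of code of your own. Each camera call takes 0.05 s, during which the arm holds its last target.

TASK

Pack the cradle for transport: lay every steel column in the V-notches of the cradle and lower the grey chock frame over them onto the corner pillars, then lay every white tube with orange ends in the V-notches on top of the grey frame and chock them with the orange frame. Then lock the stack with the steel rod: push it, tip first, about halfway into the blue guide block with the funnel mouth, let go, take a new grip further back and push it fully home, until its red flange is against the block. Leave the other things on the bench where they are.

Things in the scene. Friction and masses are not known exactly. Their poses are not given: they have to be found in the camera images.
- cradle: Aluminium cradle fixed to the bench, base plate 190 x 300 x 6 mm; origin on the bench below its middle. Bars, spines and rod lie along its y. Two V-rails at y = +-48 mm (14 mm thick), V places at x = +-38 mm. Two blue 44 mm square blocks on posts, x = 0, up to z = 195 mm: guide block with funnel at y = 104..160 mm, receiver at y = -140..-104 mm.
- cradle_v1 (a point): Where the axis of a seated column's middle lies: cradle frame (38, 0, 44) mm; axes as the cradle's. Blue 90-degree V-notches, apex 24 mm below this point, 16 mm deep, on both rails; nothing between the rails there down to the base plate (top at z = 6 mm).
- cradle_v2 (a point): The same for the other V place, cradle frame (-38, 0, 44) mm.
- mid_seat (a point): Where midframe_grip lies when the grey frame is seated: cradle frame (0, 0, 84) mm, axes as the cradle's; frame y along this y, either way round. Its feet stand on four pillars (|x| 74..92, |y| 37..59, top z = 66 mm) between outer lips at |x| = 92 mm, up to z = 76 mm: 4 mm play each way in x; along y only friction holds it.
- top_seat (a point): Where topframe_grip lies when the orange frame is seated on the grey one: cradle frame (0, 0, 152) mm, axes as the cradle's; frame y along this y, either way round.
- bore_mouth (a point): Centre of the funnel mouth on the guide block's +y face, cradle frame (0, 160, 173) mm, axes as the cradle's; the rod goes in towards -y. Funnel 28 mm square, narrowing over 7 mm to an 18 mm square bore 49 mm long; then 208 mm open space; then the receiver, bore 22 mm square. Rod home: rod_knob at y = +21, rod_tip at y = -275 mm from here; it may sag 4 mm onto the orange spine.
- column1_mid (a point): Dark steel column 1 (may be absent), middle of its axis; point y along it. Round body 34 mm diameter, 128 mm long, between lighter square ends 40 x 40 mm, 24 mm long. 0.36 to 0.54 kg. Lies on the bench on its square ends, axis 20 mm up, does not roll. In the Vs it rests on the round body, ends outside the rails, 9 mm axial play each way.
- column2_mid (a point): Dark steel column 2 (may be absent), middle of its axis; point y along it. Round body 34 mm diameter, 128 mm long, between lighter square ends 40 x 40 mm, 24 mm long. 0.36 to 0.54 kg. Lies on the bench on its square ends, axis 20 mm up, does not roll. In the Vs it rests on the round body, ends outside the rails, 9 mm axial play each way.
- tube1_mid (a point): White tube 1 with orange square ends (may be absent), middle of its axis; point y along it. Round body 28 mm diameter, 128 mm long, between square ends 40 x 40 mm, 24 mm long. 0.14 to 0.22 kg. Lies on the bench with its axis 20 mm up. Seated on the grey frame its axis is 31.8 mm above midframe_grip, at x = +-38, y = 0 of it.
- tube2_mid (a point): White tube 2 with orange square ends (may be absent), middle of its axis; point y along it. Round body 28 mm diameter, 128 mm long, between square ends 40 x 40 mm, 24 mm long. 0.14 to 0.22 kg. Lies on the bench with its axis 20 mm up. Seated on the grey frame its axis is 31.8 mm above midframe_grip, at x = +-38, y = 0 of it.
- midframe_grip (a point): Grey chock frame, at its central spine, 26 mm above its underside (on which it stands). Spine along point y: 16 mm wide (x), 82 long, top 8 mm above, bottom 10 mm below this point. Rails along x, 176 mm long, at y = +-48 mm, upper V-notches at x = +-38 mm. Corner stubs and lips (|x| 70..88) rise 60 mm above this point; the orange frame stands on them, 4 mm play in x. 0.30 kg.
- topframe_grip (a point): Orange chock frame, at its central spine, 26 mm above its underside (on which it stands). Spine along point y: 16 mm wide (x), 82 mm long, top 10 mm above and bottom 10 mm below this point. Rails along x, 160 mm long, at y = +-48 mm, inverted Vs below, no notches above. 0.30 kg.
- rod_mid (a point): Steel locking rod, middle of its shank, on the axis; point x points to the tip. Shank 14 mm diameter, 275 mm long, last 5 mm tapered; behind it a red flange 34 mm diameter, 6 mm thick, then a red knob. 0.20 kg. Starts on a grey rest (two forks 85 mm either side of the middle), axis 60 mm above the bench. Partway in the bore and let go, its outer end droops up to 20 mm.
- rod_tip (a point): End of the rod's tip, on its axis, 137.5 mm from rod_mid; axes as rod_mid.
- rod_knob (a point): Middle of the red knob, 158.5 mm behind rod_mid, on the axis; axes as rod_mid. Knob 22 mm diameter, 30 mm long; the flange's front face lies 21 mm ahead of this point.
- bottle: Bystander: amber bottle 60 mm diameter, 130 mm high; origin under its centre. Leave alone.
- partsbox: Bystander: clear box 90 x 130 x 55 mm; origin under its centre. Leave alone.
- jar: Bystander: glass jar with a blue cap, 70 mm diameter, 90 mm high; origin under its centre. Leave alone.
Not all that is in view belongs to the job. What is shaped like the part that bears column2_mid but purple is not meant. Of the things that look like the part that bears topframe_grip, take the one that is nearest to the robot's base at the start.

How it is judged:
By the outcome, as a careful person would: the job done as asked, in the order asked, and still so for the second after the job is handed in, with the robot touching nothing.
Of column1, column2 only 1 to 2 are there at a start; the rules pass over those that are not, and their reading is None.
Of tube1, tube2 only 1 to 2 are there at a start; the rules pass over those that are not, and their reading is None.
At some moment in a run one of column1, column2, tube1, tube2 may be knocked a few centimetres aside while the robot is not near it.
It also fails if it takes over 210 s, if anything falls off the work surface, if the arm or the gripper's body presses on something with over 40 N, if the wrist force passes 120 N, or if a joint passes its speed limit or range.

## Working session

There is one attempt and no reset: what is moved stays moved. The work goes in short steps, Python scripts to look and compute and a shell command to move; the robot and the scene stay as the last step left them, time stands still between calls to the robot, and variables do not carry over. Pictures are saved under pics/ and viewed, and the job is handed in when it is done.

```bash
ls; mkdir -p pics; python3 - <<'E'
from station import *
import cv2
s=sense(); print({k:s[k] for k in ('time_s','tcp_pos','orientation','contact_force','finger_gap')})
for n in('side','top'):
    c=capture(n); cv2.imwrite(f'pics/{n}0.png',c['frame']); print(n,c['vfov'],c['cx'],c['cy'],c['dist_coeffs'],c['R'],c['t'])
E
```

```text
pics
{'time_s': 0.0, 'tcp_pos': array([ 0.29402823, -0.60741085,  0.24753576]), 'orientation': array([-3.14042928e+00, -6.08339065e-05,  4.50828504e-01]), 'contact_force': array([-0.29663986,  0.22311097,  0.42270258]), 'finger_gap': 0.08565026682495601}
side 56.14902820079521 318.6538052611449 203.82944535232863 [-0.07385098  0.          0.          0.          0.        ] [[-0.92353553 -0.38350239  0.00283683]
 [-0.25798251  0.61575621 -0.74450609]
 [ 0.28377307 -0.68830968 -0.66760964]] [0.46636999 0.27825342 1.23778439]
top 48.3336241879027 315.90494520627016 192.66856668484607 [-0.09068007  0.          0.          0.          0.        ] [[-5.32646461e-03 -9.99985727e-01 -4.17150227e-04]
 [-9.95363179e-01  5.34190593e-03 -9.60396097e-02]
 [ 9.60404673e-02 -9.63356062e-05 -9.95377426e-01]] [-0.07795268  0.55914779  1.49606051]
```

View pics/side0.png

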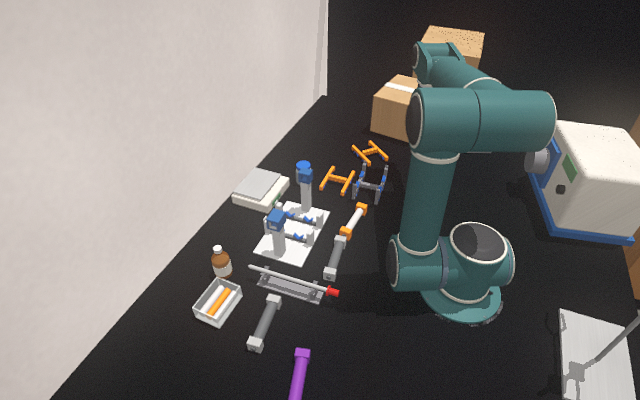

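View pics/top0.png

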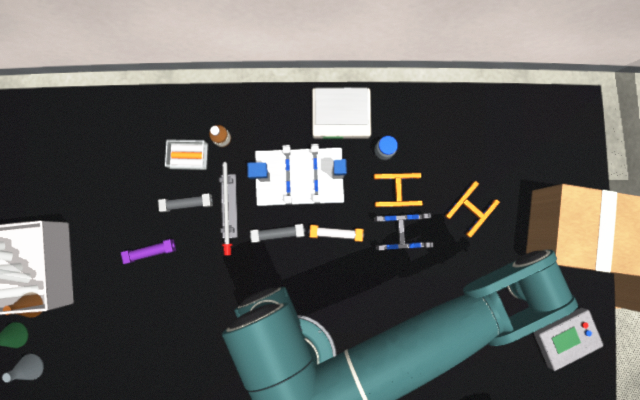

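Top view: two grey columns (185,202) and (278,233), one tube (337,233), a purple look-alike (148,251), two orange frames (398,190) and (473,209), the grey frame (402,231), the rod on its rest (228,210) and the cradle (300,176).

```bash
cat > h.py <<'E'
from station import *
import numpy as np, cv2
from scipy.optimize import least_squares
def K(c):
    f=200/np.tan(np.radians(c['vfov']/2)); return np.array([[f,0,c['cx']],[0,f,c['cy']],[0,0,1.]])
def proj(c,X):
    X=np.atleast_2d(np.asarray(X,float)); rv,_=cv2.Rodrigues(np.array(c['R']))
    return cv2.projectPoints(X,rv,np.array(c['t'],float),K(c),np.array(c['dist_coeffs'],float))[0][:,0]
def ray(c,uv):
    p=cv2.undistortPoints(np.array(uv,float).reshape(-1,1,2),K(c),np.array(c['dist_coeffs'],float))[:,0]
    R=np.array(c['R']);t=np.array(c['t'])
    d=np.c_[p,np.ones(len(p))]@R; o=-R.T@t
    return o,d
def atz(c,uv,z):
    o,d=ray(c,uv); return o+d*((z-o[2])/d[:,2])[:,None]
def tri(c1,u1,c2,u2):
    o1,d1=ray(c1,u1);o2,d2=ray(c2,u2);d1=d1[0]/np.linalg.norm(d1[0]);d2=d2[0]/np.linalg.norm(d2[0])
    A=np.c_[d1,-d2];s=np.linalg.lstsq(A,o2-o1,rcond=None)[0]
    a=o1+d1*s[0];b=o2+d2*s[1];return (a+b)/2,np.linalg.norm(a-b)
def crop(c,x0,y0,x1,y1,s,name):
    cv2.imwrite('pics/'+name+'.png',cv2.resize(c['frame'][y0:y1,x0:x1],None,fx=s,fy=s,interpolation=cv2.INTER_CUBIC))
E
python3 - <<'E'
from h import *
np.set_printoptions(precision=4,suppress=True)
T=capture('top');S=capture('side')
for q in ['cradle','cradle_v1','cradle_v2','mid_seat','top_seat','bore_mouth','column1_mid','tube1_mid','midframe_grip','topframe_grip','rod_mid','rod_tip','rod_knob']:
    a=spot_point(T,q);b=spot_point(S,q)
    print(q,'T',[(np.round(x['centre'][::-1],1).tolist(),round(x['p'],2)) for x in a][:5],'S',[(np.round(x['centre'][::-1],1).tolist(),round(x['p'],2)) for x in b][:5])
    for x in a[:3]:
      for y in b[:3]:
        if min(x['p'],y['p'])<.3: continue
        P,e=tri(T,x['centre'][::-1],S,y['centre'][::-1])
        if e<.012: print('   ',P,round(e,4))
crop(T,140,120,520,270,2.1,'topc'); crop(S,180,120,400,360,2.5,'sidec')
print(sense()['time_s'])
E
```

```text
cradle T [([302.9, 172.0], 0.56)] S [([297.5, 233.4], 0.79)]
cradle_v1 T [([303.9, 181.0], 0.82), ([302.9, 160.9], 0.68)] S [([303.4, 224.9], 0.75), ([285.4, 219.2], 0.65)]
    [ 0.6633 -0.0385  0.0342] 0.009
cradle_v2 T [([303.9, 181.0], 0.82), ([302.9, 160.9], 0.68)] S [([303.4, 224.9], 0.75), ([285.4, 219.2], 0.65)]
    [ 0.6633 -0.0385  0.0342] 0.009
mid_seat T [([300.9, 173.3], 0.73)] S [([291.4, 216.4], 0.59)]
    [ 0.6231 -0.03    0.0698] 0.0072
top_seat T [([298.5, 168.5], 0.76)] S [([294.1, 197.9], 0.97)]
    [ 0.6166 -0.0287  0.1655] 0.0101
bore_mouth T [([247.4, 174.2], 0.66)] S [([271.6, 222.7], 0.76)]
column1_mid T [([277.6, 231.2], 0.89)] S [([336.8, 253.5], 0.72), ([355.2, 221.5], 0.72)]
    [0.4228 0.0475 0.0354] 0.0107
tube1_mid T [([221.5, 138.8], 0.71), ([382.2, 151.9], 0.67)] S [([333.1, 254.0], 0.21)]
midframe_grip T [([404.2, 232.1], 0.68), ([298.4, 169.4], 0.65)] S [([369.5, 184.7], 0.96)]
    [ 0.4246 -0.3811  0.0215] 0.0046
topframe_grip T [([476.5, 209.3], 0.86), ([222.7, 201.4], 0.65), ([399.2, 188.1], 0.56)] S [([370.4, 152.4], 0.69), ([335.2, 175.2], 0.55)]
    [ 0.4993 -0.6418  0.0057] 0.0002
    [ 0.5747 -0.3633  0.0403] 0.0067
rod_mid T [([223.7, 200.8], 0.82)] S [([284.4, 276.3], 0.74), ([248.9, 263.6], 0.48), ([263.1, 324.8], 0.28)]
    [0.5291 0.2263 0.0685] 0.0002
rod_tip T [([226.5, 158.9], 0.96), ([333.4, 227.8], 0.61)] S [([248.0, 264.8], 0.92)]
    [0.6706 0.2211 0.0526] 0.0055
rod_knob T [([226.7, 249.8], 0.88)] S [([334.9, 290.2], 0.86), ([292.1, 199.3], 0.55)]
    [0.3647 0.2139 0.0678] 0.0045
1.5
```

View pics/topc.png

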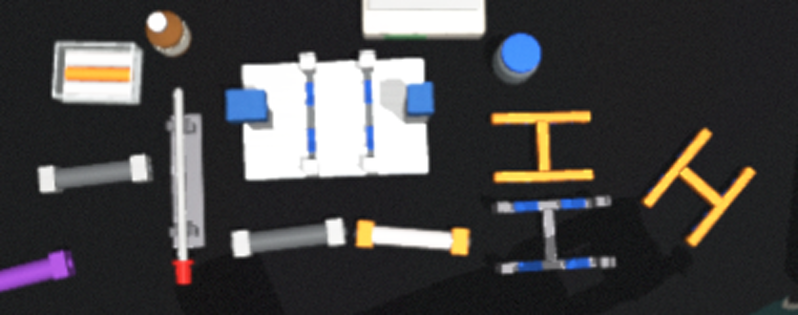

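View pics/sidec.png

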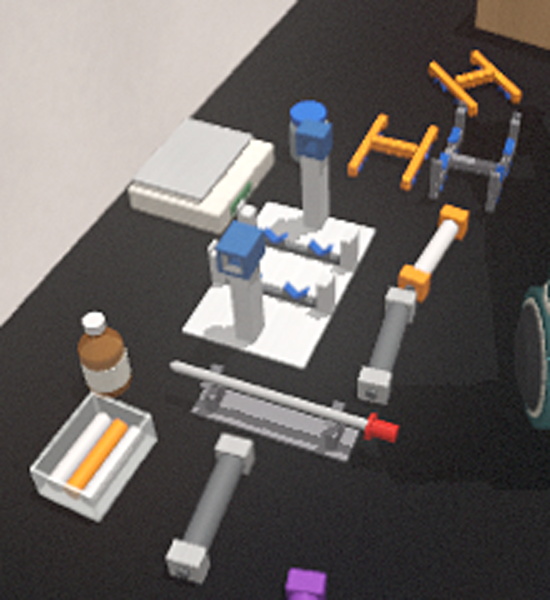

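```bash
cat > fit.py <<'E'
from h import *
from scipy.optimize import minimize
def box(x0,x1,y0,y1,z0,z1): return np.array([[x,y,z] for x in(x0,x1) for y in(y0,y1) for z in(z0,z1)])/1e3
def cyl(r,y0,y1,ax='y'):
    a=np.linspace(0,2*np.pi,24,endpoint=False); 
    P=np.concatenate([np.c_[r*np.cos(a),np.full(24,y),r*np.sin(a)] for y in(y0,y1)])/1e3
    return P if ax=='y' else P[:,[1,0,2]]
def bar(r): return [cyl(r,-64,64),box(-20,20,-88,-64,-20,20),box(-20,20,64,88,-20,20)]
M={'col':bar(17),'tube':bar(14),
 'rod':[cyl(7,-137.5,137.5,'x'),cyl(17,-143.5,-137.5,'x'),cyl(11,-173.5,-143.5,'x')],
 'cradle':[box(-95,95,-150,150,0,6)]+[box(-22,22,104,160,151,195),box(-22,22,-140,-104,151,195)],
 'top':[box(-8,8,-41,41,-10,10)]+[box(-80,80,s*48-7,s*48+7,-10,10) for s in(-1,1)]}
def RT(x,y,z,yaw,P):
    c,s=np.cos(yaw),np.sin(yaw); return P@np.array([[c,-s,0],[s,c,0],[0,0,1]]).T+[x,y,z]
def render(c,parts,win,s=6):
    x0,y0,x1,y1=win; im=np.zeros(((y1-y0)*s,(x1-x0)*s),np.uint8)
    for P in parts:
        uv=(proj(c,P)-[x0,y0]+.5)*s-.5
        cv2.fillConvexPoly(im,cv2.convexHull(np.round(uv*16).astype(np.int32)),255,shift=4)
    return cv2.resize(im,None,fx=1/s,fy=1/s,interpolation=cv2.INTER_AREA)/255.
def fit(views,parts,p0,z=None,free_z=False):
    # views: list (cap,mask)
    W=[]
    for c,m in views:
        ys,xs=np.where(m); w=(max(xs.min()-8,0),max(ys.min()-8,0),min(xs.max()+9,640),min(ys.max()+9,400)); W.append((c,m[w[1]:w[3],w[0]:w[2]].astype(float),w))
    def f(p):
        zz=p[3] if free_z else z
        e=0
        for c,m,w in W:
            r=render(c,[RT(p[0],p[1],zz,p[2],P) for P in parts],w); e+=((r-m)**2).sum()/m.sum()
        return e
    x0=list(p0)+([z] if free_z else [])
    n=len(x0); st=np.array([.012,.012,.12,.01][:n]); sim=np.vstack([x0]+[np.array(x0)+st*(np.arange(n)==i) for i in range(n)])
    r=minimize(f,x0,method='Nelder-Mead',options=dict(initial_simplex=sim,xatol=1e-4,fatol=1e-5,maxiter=400)); return r.x,r.fun
E
python3 - <<'E'
from fit import *
np.set_printoptions(precision=4,suppress=True)
T=capture('top');S=capture('side')
ov=[T['frame'].copy(),S['frame'].copy()]
for q in ['cradle','column1_mid','tube1_mid','midframe_grip','topframe_grip','rod_mid']:
  for k,c in enumerate((T,S)):
    r=regions_of(c,q); print(q,'TS'[k],[(np.round(x['box']).tolist(),round(x['p'],2),int(x['mask'].sum())) for x in r])
    for x in r:
        cs,_=cv2.findContours(x['mask'].astype(np.uint8),0,1); cv2.drawContours(ov[k],cs,-1,(0,255,0) if x['p']>.4 else (0,0,255),1)
cv2.imwrite('pics/ovT.png',cv2.resize(ov[0][110:270,110:510],None,fx=2,fy=2,interpolation=0))
cv2.imwrite('pics/ovS.png',cv2.resize(ov[1][120:370,170:410],None,fx=2.4,fy=2.4,interpolation=0))
E
```

```text
cradle T [([297.0, 176.0, 98.0, 62.0], 0.78, 4744), ([276.0, 233.0, 54.0, 19.0], 0.46, 551)]
cradle S [([291.0, 217.0, 76.0, 98.0], 0.72, 3581), ([296.0, 280.0, 92.0, 36.0], 0.23, 477)]
column1_mid T [([278.0, 232.0, 56.0, 20.0], 0.92, 635), ([296.0, 176.0, 101.0, 65.0], 0.54, 4824)]
column1_mid S [([334.0, 257.0, 25.0, 52.0], 0.87, 528)]
tube1_mid T []
tube1_mid S [([333.0, 258.0, 25.0, 50.0], 0.69, 500)]
midframe_grip T [([405.0, 233.0, 55.0, 34.0], 0.79, 662), ([279.0, 232.0, 50.0, 17.0], 0.72, 546)]
midframe_grip S [([373.0, 183.0, 39.0, 42.0], 0.89, 518)]
topframe_grip T [([398.0, 187.0, 42.0, 35.0], 0.83, 475), ([474.0, 209.0, 54.0, 54.0], 0.67, 603), ([185.0, 203.0, 56.0, 17.0], 0.49, 573), ([297.0, 173.0, 95.0, 61.0], 0.18, 4884)]
topframe_grip S [([371.0, 156.0, 34.0, 23.0], 0.77, 313), ([336.0, 180.0, 36.0, 35.0], 0.51, 330)]
rod_mid T [([227.0, 209.0, 6.0, 88.0], 0.59, 372)]
rod_mid S [([296.0, 282.0, 90.0, 34.0], 0.56, 508)]
```

View pics/ovT.png

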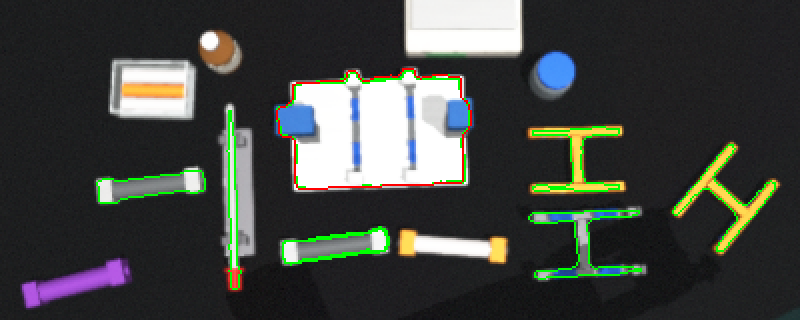

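View pics/ovS.png

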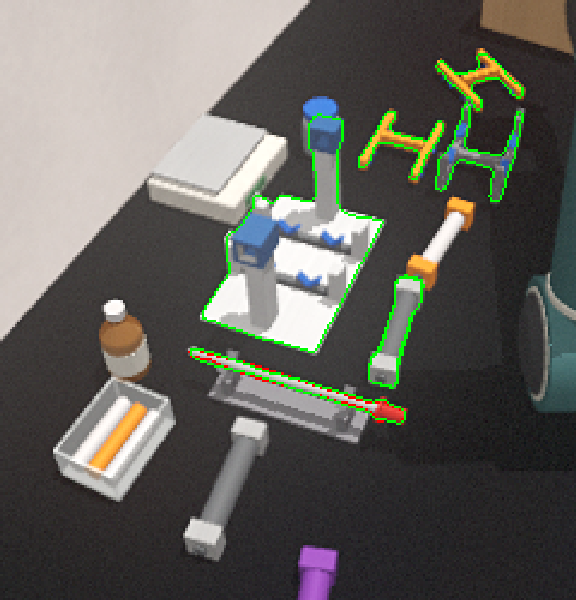

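```bash
cat > est.py <<'E'
from fit import *
def tmask(c,win,kind):
    f=c['frame'].astype(int); m=np.zeros(f.shape[:2],bool)
    b=f.max(2)
    if kind=='orange': g=(f[...,2]>90)&(f[...,2]-f[...,0]>60)&(f[...,1]-f[...,0]>25)
    elif kind=='plate': g=b>60
    else: g=b>60
    x0,y0,x1,y1=win; g=g[y0:y1,x0:x1].astype(np.uint8)
    n,l,st,_=cv2.connectedComponentsWithStats(g,connectivity=8)
    i=1+np.argmax(st[1:,4]); m[y0:y1,x0:x1]=l==i
    return m
def win_of(c,parts,pose,pad=7):
    uv=np.vstack([proj(c,RT(*pose[:2],pose[3],pose[2],P)) for P in parts]); a=np.floor(uv.min(0)-pad).astype(int);b=np.ceil(uv.max(0)+pad).astype(int)
    return max(a[0],0),max(a[1],0),min(b[0],640),min(b[1],400)
def show(c,parts,pose,name,s=5,pad=20):
    w=win_of(c,parts,pose,pad); im=cv2.resize(c['frame'][w[1]:w[3],w[0]:w[2]],None,fx=s,fy=s,interpolation=cv2.INTER_CUBIC)
    for P in parts:
        uv=(proj(c,RT(*pose[:2],pose[3],pose[2],P))-[w[0],w[1]]+.5)*s-.5
        cv2.polylines(im,[cv2.convexHull(uv.astype(np.int32))],True,(0,255,0),1)
    return im
E
python3 - <<'E'
from est import *
np.set_printoptions(precision=4,suppress=True)
T=capture('top');S=capture('side')
def g(uv,z): return atz(T,uv,z)[0]
ims=[]
for n,model,uv,z,yaw,kind in [('colA','col',(278,233),.02,0.05,'b'),('colB','col',(185,202),.02,.05,'b'),('tube','tube',(337,233),.02,-.03,'b'),('topf','top',(398,190),.026,np.pi/2,'b'),('rod','rod',(227,208),.06,0,'b')]:
    P=g(uv,z); p0=[P[0],P[1],yaw]
    vs={}
    for k,c in(('T',T),('S',S)):
        w=win_of(c,M[model],(*p0,z)); vs[k]=(c,tmask(c,w,kind))
    for k in('T','S'):
        r=fit([vs[k]],M[model],p0,z); print(n,k,r[0],round(r[1],3),vs[k][1].sum())
    r=fit([vs['T'],vs['S']],M[model],p0,z,True); print(n,'TS',r[0],round(r[1],3))
    ims+= [show(T,M[model],r[0],''),show(S,M[model],r[0],'')]
for i in range(0,len(ims),2):
    a,b=ims[i],ims[i+1]; h=max(a.shape[0],b.shape[0]); o=np.zeros((h,a.shape[1]+b.shape[1],3),np.uint8);o[:a.shape[0],:a.shape[1]]=a;o[:b.shape[0],a.shape[1]:]=b
    sc=min(1,800/o.shape[1],600/o.shape[0]); cv2.imwrite(f'pics/fit{i//2}.png',cv2.resize(o,None,fx=sc,fy=sc))
E
```

```text
colA T [0.4219 0.0533 0.1137] 0.092 616
colA S [0.4224 0.0502 0.1129] 0.599 1350
colA TS [0.4217 0.0529 0.1166 0.0244] 0.688
colB T [0.5276 0.3714 0.1158] 0.052 610
colB S [0.5282 0.3693 0.1131] 0.047 853
colB TS [0.5271 0.3705 0.1142 0.0231] 0.095
tube T [ 0.4216 -0.1484 -0.0869] 0.162 622
tube S [ 0.4215 -0.1466 -0.099 ] 0.357 655
tube TS [ 0.421  -0.146  -0.0915  0.0223] 0.515
topf T [ 0.5683 -0.3632  1.5722] 0.192 792
topf S [ 0.5655 -0.3575  1.5789] 0.399 622
topf TS [ 0.5672 -0.3635  1.5908  0.0224] 0.61
rod T [0.5227 0.2217 0.0332] 0.618 1258
rod S [0.5237 0.2219 0.0395] 0.83 3015
rod TS [0.5233 0.2229 0.0407 0.0611] 1.449
```

```bash
cat >> fit.py <<'E'
M['mid']=[box(-8,8,-41,41,-10,8)]+[box(-88,88,s*48-7,s*48+7,-10,8) for s in(-1,1)]+[box(min(a*70,a*88),max(a*70,a*88),s*48-7,s*48+7,-26,60) for s in(-1,1) for a in(-1,1)]
M['cradle']+=[box(-8,8,110,150,6,151),box(-8,8,-136,-108,6,151)]+[box(-92,92,s*48-7,s*48+7,6,36) for s in(-1,1)]
E
python3 - <<'E'
from est import *
np.set_printoptions(precision=4,suppress=True)
T=capture('top');S=capture('side')
def g(uv,z): return atz(T,uv,z)[0]
ims=[]
for n,model,uv,z,yaw in [('topf','top',(398,190),.026,np.pi/2),('mid','mid',(403,231),.026,np.pi/2),('cradle','cradle',(300,176),0,.05),('rod','rod',(227,208),.06,0.03)]:
    P=g(uv,z); p0=[P[0],P[1],yaw]
    vs=[]
    for c in(T,S):
        w=win_of(c,M[model],(*p0,z))
        f=c['frame'].astype(int)
        if n=='topf': m=tmask(c,w,'orange')
        elif n=='cradle': m=regions_of(c,'cradle')[0]['mask']
        elif n=='mid': m=regions_of(c,'midframe_grip')[0]['mask']
        else:
            m=np.zeros(f.shape[:2],bool); m[w[1]:w[3],w[0]:w[2]]=((f.max(2)>150))[w[1]:w[3],w[0]:w[2]]
            if c is T: m[:,235:]=0
            else: m=regions_of(c,'rod_mid')[0]['mask']
        vs.append((c,m))
    for k in(0,1):
        r=fit([vs[k]],M[model],p0,z); print(n,'TS'[k],r[0],round(r[1],3),vs[k][1].sum())
    r=fit(vs,M[model],p0,z,True); print(n,'TS',r[0],round(r[1],3))
    ims+= [show(T,M[model],r[0],''),show(S,M[model],r[0],'')]
for i in range(0,len(ims),2):
    a,b=ims[i],ims[i+1]; h=max(a.shape[0],b.shape[0]); o=np.zeros((h,a.shape[1]+b.shape[1],3),np.uint8);o[:a.shape[0],:a.shape[1]]=a;o[:b.shape[0],a.shape[1]:]=b
    sc=min(1,800/o.shape[1],600/o.shape[0]); cv2.imwrite(f'pics/fitb{i//2}.png',cv2.resize(o,None,fx=sc,fy=sc))
E
```

```text
topf T [ 0.5687 -0.3632  1.5829] 0.109 698
topf S [ 0.5675 -0.3621  1.5875] 0.118 341
topf TS [ 0.5685 -0.3634  1.5823  0.0242] 0.231
mid T [ 0.4245 -0.3704  1.612 ] 0.062 682
mid S [ 0.4252 -0.3729  1.632 ] 0.228 422
mid TS [ 0.4245 -0.3701  1.6205  0.028 ] 0.303
cradle T [ 0.6207 -0.0239  0.0353] 0.04 4837
cradle S [ 0.6201 -0.0257  0.05  ] 1.0 733
cradle TS [ 0.6216 -0.0239  0.0325 -0.0057] 1.039
rod T [0.5243 0.2227 0.0456] 0.486 835
rod S [0.5252 0.2222 0.0446] 0.094 429
rod TS [0.5247 0.2226 0.0445 0.0606] 0.582
```

View pics/fitb2.png

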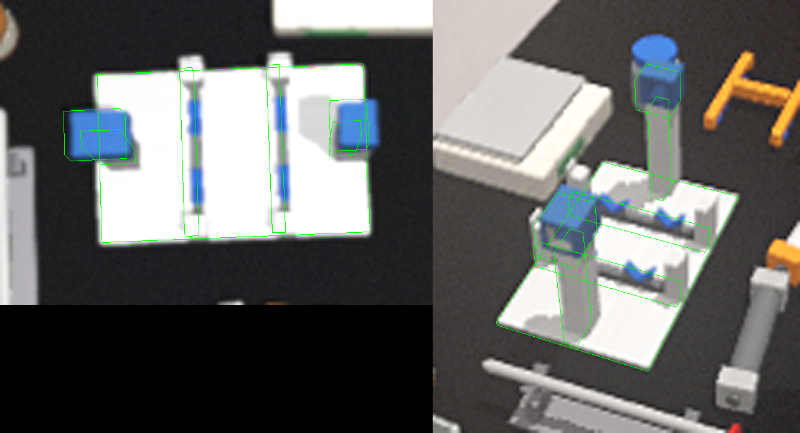

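View pics/fitb1.png

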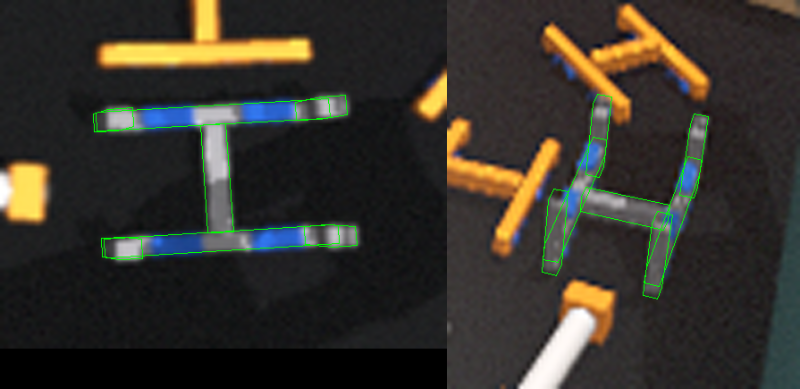

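View pics/fitb3.png

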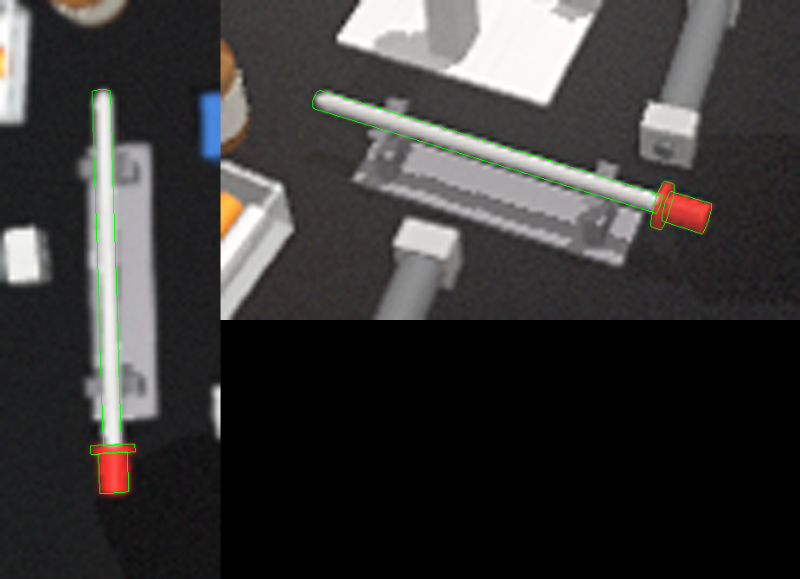

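View pics/fit0.png

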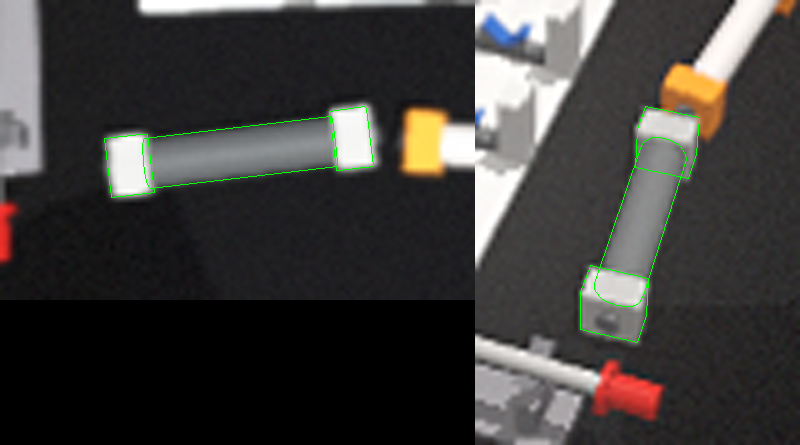

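```bash
python3 - <<'E'
from est import *
np.set_printoptions(precision=4,suppress=True)
T=capture('top');S=capture('side')
p0=[.6207,-.0239,.0353]
def blue(c,w):
    f=c['frame'].astype(int); g=(f[...,0]-f[...,2]>50); m=np.zeros_like(g); m[w[1]:w[3],w[0]:w[2]]=g[w[1]:w[3],w[0]:w[2]]; return m
bl=M['cradle'][1:3]
for k,c in(('T',T),('S',S)):
    ms=[]
    for b in bl:
        w=win_of(c,[b],(*p0,0),4); ms.append(blue(c,w))
    # keep big comps
    m=ms[0]|ms[1]; n,l,st,_=cv2.connectedComponentsWithStats(m.astype(np.uint8)); m=np.isin(l,[i for i in range(1,n) if st[i,4]>60])
    r=fit([(c,m)],bl,p0,0); print('blocks',k,r[0],round(r[1],3),m.sum())
    if k=='T': mT=m
    else: mS=m
r=fit([(T,mT),(S,mS)],bl,p0,0,True); print('blocks TS free z',r[0],r[1])
# plate, top: white
for c,k in((T,'T'),(S,'S')):
    w=win_of(c,M['cradle'][:1],(*p0,0),5); f=c['frame'].astype(int); m=np.zeros(f.shape[:2],bool); m[w[1]:w[3],w[0]:w[2]]=(f.max(2)>110)[w[1]:w[3],w[0]:w[2]]
    if k=='T':
        m=cv2.morphologyEx(m.astype(np.uint8),cv2.MORPH_CLOSE,np.ones((9,9))).astype(bool)
        r=fit([(c,m)],M['cradle'][:1],p0,0); print('plate',k,r[0],r[1])
        r=fit([(c,m)],M['cradle'],p0,0); print('all',k,r[0],r[1]); best=r[0]
crop(T,240,135,360,215,6.5,'crT'); crop(S,245,150,340,275,4.8,'crS')
E
```

```text
blocks T [ 0.6212 -0.033   0.0281] 0.092 516
blocks S [ 0.6323 -0.0589  0.062 ] 0.6 412
blocks TS free z [ 0.6182 -0.0327  0.0378  0.0225] 0.687004818098139
plate T [ 0.6193 -0.0217  0.0345] 0.06432911632618651
all T [ 0.62   -0.0244  0.0255] 0.056380588402915585
```

View pics/crT.png

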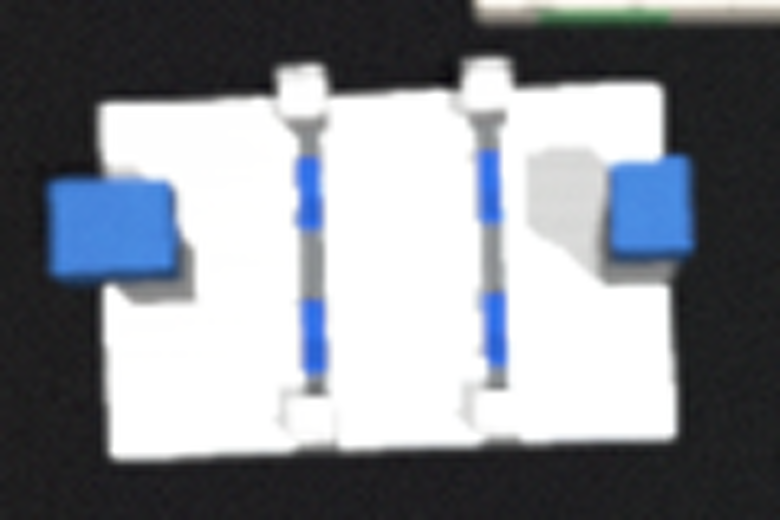

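View pics/crS.png

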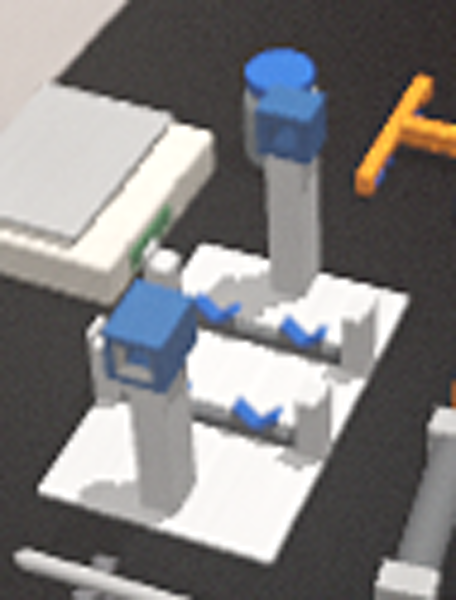

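```bash
python3 - <<'E'
from h import *
np.set_printoptions(precision=4,suppress=True)
T=capture('top');S=capture('side')
t=lambda p:(np.array(p)+.5)/6.5-.5+[240,135]
s=lambda p:(np.array(p)+.5)/4.8-.5+[245,150]
for n,a,b in [('pl+x+y',(100,100),(38,490)),('pl-x+y',(110,460),(275,562)),('pl-x-y',(678,440),(408,297)),('pl+x-y',(663,83),(205,243)),
 ('V-x+y',(314,337),(255,420)),('V-x-y',(495,330),(303,340)),('V+x-y',(488,187),(215,312)),
 ('guide +x+y',(48,180),(105,335)),('guide +x -y',(172,180),(130,283)),('guide -x-y',(178,270),(200,300)),('guide -x+y',(52,277),(183,345)),
 ('rec +x+y',(612,163),(255,120)),('rec +x-y',(690,155),(272,88)),('rec -x-y',(692,252),(327,93)),('rec -x+y',(612,258),(318,125))]:
    print(n,*tri(T,t(a),S,s(b)))
E
```

```text
pl+x+y [0.7106 0.1312 0.0049] 0.004017378040534258
pl-x+y [0.517  0.1246 0.0056] 0.0017220978538901885
pl-x-y [ 0.5289 -0.1772  0.0023] 0.003675505602887953
pl+x-y [ 0.7192 -0.1724  0.0024] 0.0026904408267461985
V-x+y [0.5817 0.0154 0.0204] 0.0005914345460190423
V-x-y [ 0.5845 -0.0806  0.0185] 0.0006859790487109399
V+x-y [ 0.6606 -0.0771  0.0246] 0.00020155710307794965
guide +x+y [0.6353 0.1293 0.194 ] 0.00448102325738061
guide +x -y [0.6406 0.073  0.1905] 0.006211166080064452
guide -x-y [0.5938 0.0685 0.1883] 0.0024323677643035627
guide -x+y [0.5841 0.1243 0.2006] 0.013312784620511765
rec +x+y [ 0.6461 -0.1364  0.1829] 0.0005777810584906225
rec +x-y [ 0.6487 -0.1733  0.1878] 3.7984520592354074e-06
rec -x-y [ 0.6012 -0.1731  0.1967] 0.0003187799328795485
rec -x+y [ 0.5962 -0.1366  0.1933] 0.005565180373602558
```

```bash
cat >> fit.py <<'E'
M['cradle'][0]=box(-95,95,-140,160,0,6)
E
python3 - <<'E'
from est import *
np.set_printoptions(precision=4,suppress=True)
T=capture('top');S=capture('side')
p0=[.6207,-.0325,.035]
c=T
w=win_of(c,M['cradle'],(*p0,0),5); f=c['frame'].astype(int); m=np.zeros(f.shape[:2],bool); m[w[1]:w[3],w[0]:w[2]]=(f.max(2)>85)[w[1]:w[3],w[0]:w[2]]
m=cv2.morphologyEx(m.astype(np.uint8),cv2.MORPH_CLOSE,np.ones((9,9))); n,l,st,_=cv2.connectedComponentsWithStats(m); m=l==1+np.argmax(st[1:,4])
r=fit([(c,m)],M['cradle'],p0,0); print(r)
rb=fit([(c,regions_of(T,'cradle')[0]['mask'])],M['cradle'],p0,0); print(rb)
for x in regions_of(S,'cradle')[:1]:
    q=fit([(S,x['mask'])],M['cradle'],p0,0); print('S',q)
Vs=[np.array([[x/1e3,y/1e3,.044]]) for x in(38,-38) for y in(48,-48)]
V2=[box(x-1,x+1,y-7,y+7,20,20.1) for x in(38,-38) for y in(48,-48)]+[box(x-17,x-16,y-7,y+7,36,36.1) for x in(38,-38) for y in(48,-48)]+[box(x+16,x+17,y-7,y+7,36,36.1) for x in(38,-38) for y in(48,-48)]
a=show(T,M['cradle']+V2,(*r[0],0),'',4,8);b=show(S,M['cradle']+V2,(*r[0],0),'',4,4)
cv2.imwrite('pics/c1.png',a);cv2.imwrite('pics/c2.png',b)
E
```

```text
(array([ 0.6206, -0.0312,  0.0266]), np.float64(0.04839037132184908))
(array([ 0.6202, -0.0323,  0.0397]), np.float64(0.02577437251630062))
S (array([ 0.6217, -0.0332,  0.0256]), np.float64(0.05377696437683456))
```

View pics/c1.png

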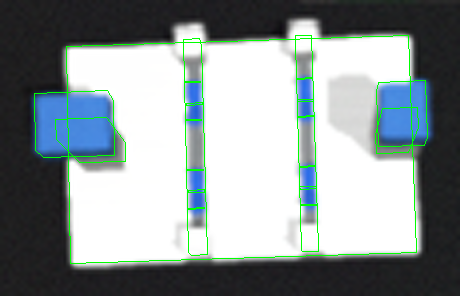

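View pics/c2.png

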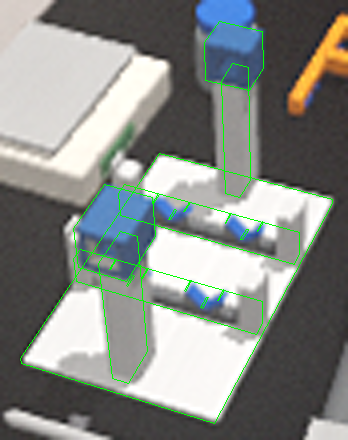

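```bash
cat > plan.py <<'E'
import sys,numpy as np
from station import sense
a=[float(v) if v!='_' else None for v in sys.argv[1:5]]
s=sense();p=np.array(s['tcp_pos']);o=s['orientation'];yaw=o[2]
t=np.array([p[i] if a[i] is None else a[i] for i in range(3)]);ty=yaw if a[3] is None else a[3]
d=t-p;c,sn=np.cos(ty),np.sin(ty)
dy=-((ty-yaw+np.pi)%(2*np.pi)-np.pi)
print('t',round(s['time_s'],2),'tcp',p.round(4),'yaw',round(yaw,4),'tilt',np.round([abs(o[0])-np.pi,o[1]],4),'gap',round(s['finger_gap'],4),'F',np.round(s['contact_force'],1),'q1,q6',np.round([s['qpos'][0],s['qpos'][5]],2))
print('toolyaw %.4f  then dx %.4f dy %.4f dz %.4f'%(dy,d[0]*c+d[1]*sn,d[0]*sn-d[1]*c,-d[2]))
E
python3 plan.py .4218 .0525 .15 1.685
```

```text
t 3.05 tcp [ 0.2941 -0.6076  0.2483] yaw 0.4507 tilt [-0.  0.] gap 0.0854 F [ 1.1 -0.6  1.1] q1,q6 [-1.16 -0.04]
toolyaw -1.2343  then dx 0.6412 dy 0.2021 dz 0.0983
```

```bash
python3 -m jog '[{"yaw":-0.05},{"yaw":-0.05}]' 60; python3 plan.py .4218 .0525 .15 1.685
```

```text
t 3.05 tcp [ 0.2941 -0.6076  0.2483] yaw 0.4507 tilt [-0.  0.] gap 0.0854 F [ 1.1 -0.6  1.1] q1,q6 [-1.16 -0.04]
toolyaw -1.2343  then dx 0.6412 dy 0.2021 dz 0.0983invalid input at $[0]: expected keys claw, dx, dy, dz, yaw
```

```bash
python3 -m jog '[{"claw":0.75,"dx":0,"dy":0,"dz":0,"yaw":-0.176},{"claw":0.75,"dx":0,"dy":0,"dz":0,"yaw":-0.176},{"claw":0.75,"dx":0,"dy":0,"dz":0,"yaw":-0.176},{"claw":0.75,"dx":0,"dy":0,"dz":0,"yaw":-0.176},{"claw":0.75,"dx":0,"dy":0,"dz":0,"yaw":-0.176},{"claw":0.75,"dx":0,"dy":0,"dz":0,"yaw":-0.176},{"claw":0.75,"dx":0,"dy":0,"dz":0,"yaw":-0.178},{"claw":0.75,"dx":0.05,"dy":0.016,"dz":0,"yaw":0},{"claw":0.75,"dx":0.05,"dy":0.016,"dz":0,"yaw":0}]' 60; python3 plan.py .4218 .0525 .12 1.685
```

```text
time_s: 4.18
tcp_pos: [0.3145, -0.5035, 0.2479]
orientation: [-3.142, -0.001, 1.684]
contact_force: [1.4, -0.2, 0.8]
finger_gap: 0.064
t 4.17 tcp [ 0.3145 -0.5035  0.2479] yaw 1.6841 tilt [-0.0001 -0.0005] gap 0.064 F [ 1.4 -0.2  0.8] q1,q6 [-1.06 -1.17]
toolyaw -0.0009  then dx 0.5401 dy 0.1700 dz 0.1279
```

```bash
python3 -m jog '[{"claw":0.75,"dx":0.054,"dy":0.017,"dz":0,"yaw":0},{"claw":0.75,"dx":0.054,"dy":0.017,"dz":0,"yaw":0},{"claw":0.75,"dx":0.054,"dy":0.017,"dz":0,"yaw":0},{"claw":0.75,"dx":0.054,"dy":0.017,"dz":0,"yaw":0},{"claw":0.75,"dx":0.054,"dy":0.017,"dz":0,"yaw":0},{"claw":0.75,"dx":0.054,"dy":0.017,"dz":0,"yaw":0},{"claw":0.75,"dx":0.054,"dy":0.017,"dz":0.025,"yaw":0},{"claw":0.75,"dx":0.054,"dy":0.017,"dz":0.025,"yaw":0},{"claw":0.75,"dx":0.054,"dy":0.017,"dz":0.025,"yaw":0},{"claw":0.75,"dx":0.054,"dy":0.017,"dz":0.025,"yaw":0},{"claw":0.75,"dx":0,"dy":0,"dz":0.028,"yaw":0},{"claw":0.75,"dx":0,"dy":0,"dz":0,"yaw":0}]' 60; python3 plan.py .4218 .0525 .022 1.685
python3 - <<'E'
from h import *
T=capture('top');S=capture('side');crop(T,200,140,440,290,3.3,'a1T');crop(S,200,120,440,330,2.8,'a1S')
cv2.imwrite('pics/a1full.png',T['frame'])
E
```

```text
time_s: 5.68
tcp_pos: [0.421, 0.0517, 0.1188]
orientation: [-3.138, -0.0, 1.686]
contact_force: [0.5, -1.5, 0.7]
finger_gap: 0.0644
t 5.67 tcp [0.421  0.0517 0.1188] yaw 1.6863 tilt [-0.0031 -0.0001] gap 0.0644 F [ 0.5 -1.5  0.7] q1,q6 [ 0.06 -0.05]
toolyaw 0.0013  then dx 0.0007 dy 0.0009 dz 0.0968
```

View pics/a1full.png

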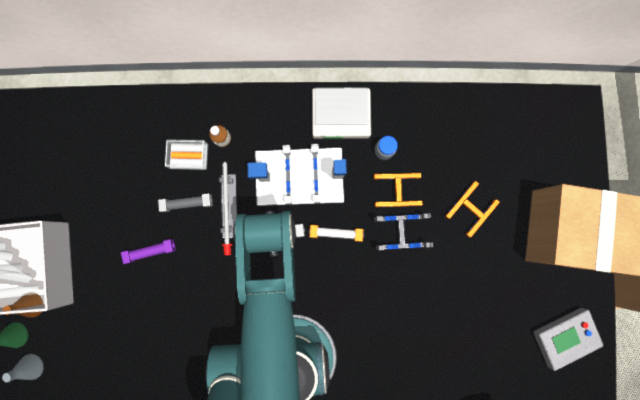

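View pics/a1S.png

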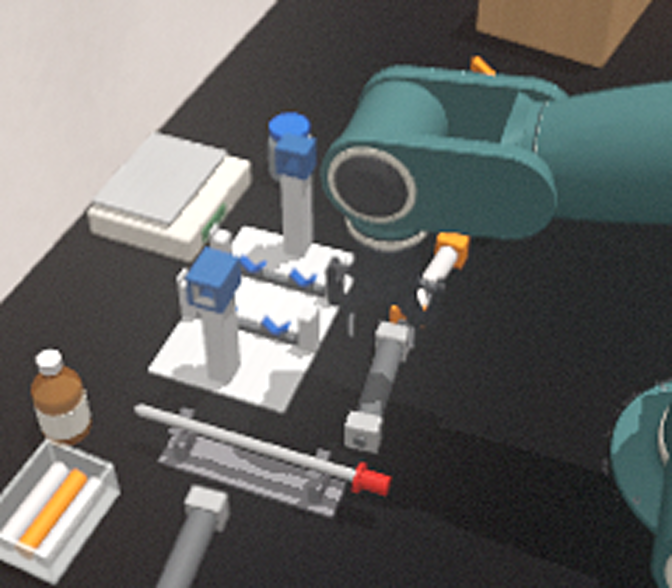

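Only one tube exists: the area hidden earlier shows nothing else. The column is still in place under the gripper.

```bash
python3 -m jog '[{"claw":0.75,"dx":0.001,"dy":0.001,"dz":0.035,"yaw":0},{"claw":0.75,"dx":0,"dy":0,"dz":0.035,"yaw":0},{"claw":0.75,"dx":0,"dy":0,"dz":0.02,"yaw":0},{"claw":0.75,"dx":0,"dy":0,"dz":0.007,"yaw":0},{"claw":0.2,"dx":0,"dy":0,"dz":0,"yaw":0},{"claw":0.2,"dx":0,"dy":0,"dz":0,"yaw":0},{"claw":0.2,"dx":0,"dy":0,"dz":0,"yaw":0},{"claw":0.2,"dx":0,"dy":0,"dz":0,"yaw":0},{"claw":0.2,"dx":0,"dy":0,"dz":0,"yaw":0},{"claw":0.2,"dx":0,"dy":0,"dz":0,"yaw":0}]' 80; python3 plan.py _ _ .14 1.602
```

```text
time_s: 7.02
tcp_pos: [0.4237, 0.0522, 0.0251]
orientation: [3.14, 0.001, 1.685]
contact_force: [-3.2, -2.1, 8.4]
finger_gap: 0.0315
t 7.03 tcp [0.4237 0.0522 0.0251] yaw 1.6847 tilt [-0.002   0.0005] gap 0.0315 F [-3.2 -2.1  8.4] q1,q6 [ 0.06 -0.05]
toolyaw 0.0827  then dx 0.0000 dy 0.0000 dz -0.1149
```

```bash
python3 -m jog '[{"claw":0.2,"dx":0,"dy":0,"dz":-0.02,"yaw":0},{"claw":0.2,"dx":0,"dy":0,"dz":-0.03,"yaw":0},{"claw":0.2,"dx":0,"dy":0,"dz":-0.03,"yaw":0.042},{"claw":0.2,"dx":0,"dy":0,"dz":-0.038,"yaw":0.041},{"claw":0.2,"dx":0,"dy":0,"dz":0,"yaw":0}]' 80
python3 - <<'E'
from h import *
S=capture('side');crop(S,220,160,400,300,4,'a2S')
E
python3 plan.py .6586 -.0311 .14 1.602
```

```text
time_s: 7.65
tcp_pos: [0.4239, 0.0524, 0.1444]
orientation: [3.136, -0.0, 1.602]
contact_force: [-0.6, 0.0, -5.2]
finger_gap: 0.0316
t 7.7 tcp [0.4232 0.0524 0.1421] yaw 1.6023 tilt [-0.0022 -0.0001] gap 0.0316 F [ 0.2 -0.3 -6.6] q1,q6 [0.06 0.03]
toolyaw 0.0003  then dx -0.0908 dy 0.2327 dz 0.0021
```

View pics/a2S.png

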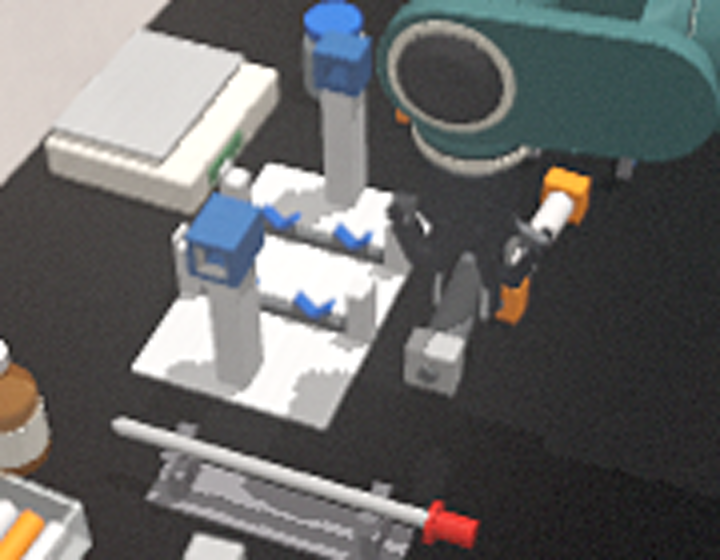

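```bash
python3 -m jog '[{"claw":0.2,"dx":-0.045,"dy":0.02,"dz":0,"yaw":0},{"claw":0.2,"dx":-0.045,"dy":0.035,"dz":0,"yaw":0},{"claw":0.2,"dx":-0.001,"dy":0.045,"dz":0,"yaw":0},{"claw":0.2,"dx":0,"dy":0.045,"dz":0,"yaw":0},{"claw":0.2,"dx":0,"dy":0.045,"dz":0,"yaw":0},{"claw":0.2,"dx":0,"dy":0.03,"dz":0,"yaw":0},{"claw":0.2,"dx":0,"dy":0.013,"dz":0,"yaw":0},{"claw":0.2,"dx":0,"dy":0,"dz":0,"yaw":0}]' 80
python3 - <<'E'
from h import *
S=capture('side');T=capture('top');crop(S,220,130,380,270,4,'a3S');crop(T,230,130,370,260,4,'a3T')
E
python3 plan.py .6586 -.0311 .049 1.602
```

```text
time_s: 8.7
tcp_pos: [0.6582, -0.0313, 0.1398]
orientation: [-3.139, -0.0, 1.602]
contact_force: [0.2, -0.1, -5.9]
finger_gap: 0.0313
t 8.8 tcp [ 0.6576 -0.0314  0.1407] yaw 1.6019 tilt [-0.0012 -0.0001] gap 0.0315 F [-0.5 -0.6 -5.3] q1,q6 [-0.09 -0.12]
toolyaw -0.0001  then dx 0.0003 dy 0.0010 dz 0.0917
```

View pics/a3S.png

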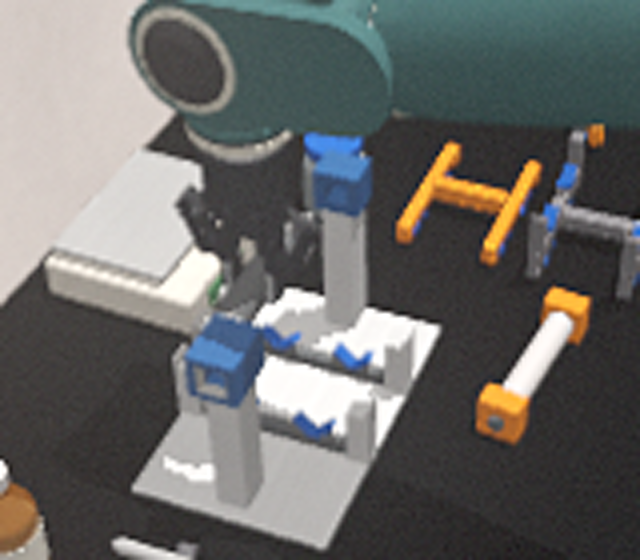

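View pics/a3T.png

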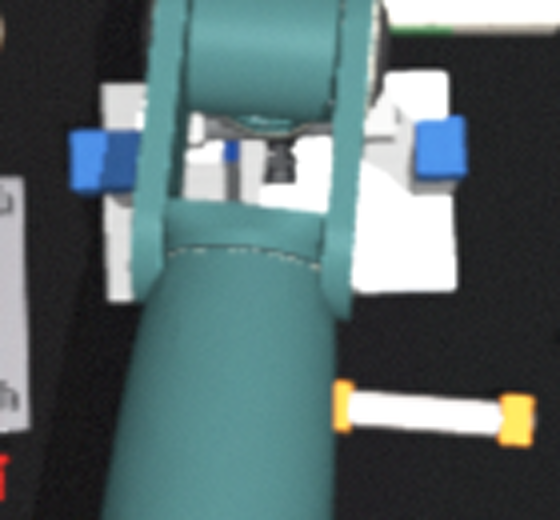

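```bash
python3 -m jog '[{"claw":0.2,"dx":0,"dy":0.001,"dz":0.03,"yaw":0},{"claw":0.2,"dx":0,"dy":0,"dz":0.03,"yaw":0},{"claw":0.2,"dx":0,"dy":0,"dz":0.015,"yaw":0},{"claw":0.2,"dx":0,"dy":0,"dz":0.01,"yaw":0},{"claw":0.2,"dx":0,"dy":0,"dz":0.004,"yaw":0},{"claw":0.2,"dx":0,"dy":0,"dz":0.002,"yaw":0}]' 80
python3 plan.py .6586 -.0311 .049 1.602
```

```text
time_s: 9.55
tcp_pos: [0.6599, -0.0314, 0.051]
orientation: [3.141, 0.0, 1.602]
contact_force: [-0.7, 0.3, -4.9]
finger_gap: 0.0316
t 9.55 tcp [ 0.6599 -0.0314  0.051 ] yaw 1.6018 tilt [-0.0009  0.0001] gap 0.0316 F [-0.7  0.3 -4.9] q1,q6 [-0.09 -0.12]
toolyaw -0.0002  then dx 0.0003 dy -0.0012 dz 0.0020
```

```bash
python3 -m jog '[{"claw":0.2,"dx":0,"dy":0,"dz":0.002,"yaw":0},{"claw":0.2,"dx":0,"dy":0,"dz":0.001,"yaw":0},{"claw":0.2,"dx":0,"dy":0,"dz":0,"yaw":0}]' 80
python3 plan.py .6586 -.0311 .049 1.602
```

```text
time_s: 9.93
tcp_pos: [0.66, -0.0314, 0.0497]
orientation: [3.14, 0.0, 1.602]
contact_force: [-10.9, 0.8, 13.0]
finger_gap: 0.0316
t 9.93 tcp [ 0.66   -0.0314  0.0497] yaw 1.6018 tilt [-0.0014  0.0002] gap 0.0316 F [-10.9   0.8  13. ] q1,q6 [-0.09 -0.12]
toolyaw -0.0002  then dx 0.0003 dy -0.0014 dz 0.0007
```

```bash
python3 -m jog '[{"claw":0.6,"dx":0,"dy":-0.0015,"dz":0,"yaw":0},{"claw":0.6,"dx":0,"dy":0,"dz":0,"yaw":0},{"claw":0.6,"dx":0,"dy":0,"dz":0,"yaw":0},{"claw":0.6,"dx":0,"dy":0,"dz":-0.03,"yaw":0},{"claw":0.6,"dx":0,"dy":0,"dz":-0.05,"yaw":0},{"claw":0.6,"dx":0,"dy":0,"dz":-0.06,"yaw":0},{"claw":0.6,"dx":0,"dy":0,"dz":-0.03,"yaw":0},{"claw":0.75,"dx":0.055,"dy":0,"dz":0,"yaw":0},{"claw":0.75,"dx":0.058,"dy":-0.02,"dz":0,"yaw":0},{"claw":0.75,"dx":0.058,"dy":-0.02,"dz":0,"yaw":0},{"claw":0.75,"dx":0.058,"dy":-0.02,"dz":0,"yaw":0},{"claw":0.75,"dx":0.058,"dy":-0.02,"dz":0,"yaw":0},{"claw":0.75,"dx":0,"dy":0,"dz":0,"yaw":0}]' 80
python3 plan.py .5274 .3708 .12 1.685
python3 - <<'E'
from h import *
S=capture('side');T=capture('top');crop(S,200,130,400,370,2.5,'a4S');crop(T,130,130,370,270,3.3,'a4T')
E
```

```text
time_s: 11.55
tcp_pos: [0.5677, 0.2563, 0.2174]
orientation: [3.142, -0.001, 1.606]
contact_force: [-0.4, -1.3, -1.0]
finger_gap: 0.0642
t 11.55 tcp [0.5677 0.2563 0.2174] yaw 1.6061 tilt [-0.     -0.0006] gap 0.0642 F [-0.4 -1.3 -1. ] q1,q6 [0.38 0.35]
toolyaw -0.0789  then dx 0.1183 dy -0.0270 dz 0.0974
```

View pics/a4S.png

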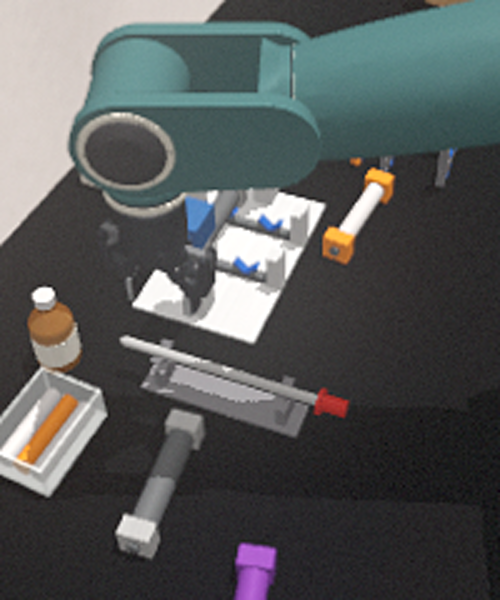

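View pics/a4T.png

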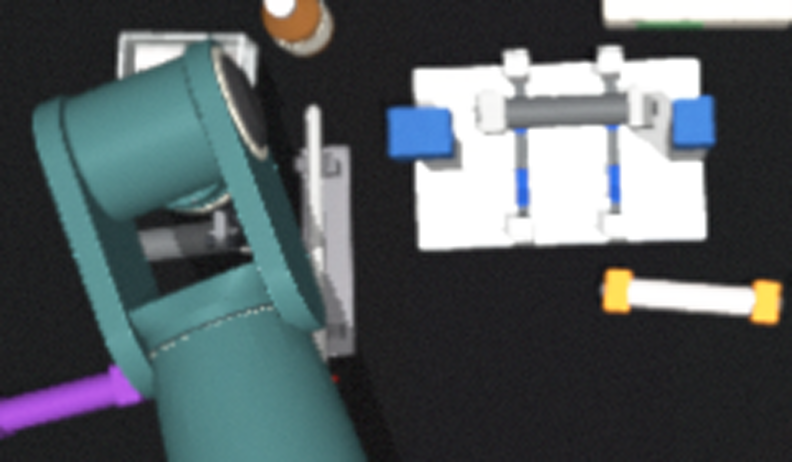

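```bash
python3 - <<'E'
from est import *
S=capture('side')
p=[.5274,.3708,.1145,.02]
im=show(S,M['col'],p,'',6,12); cv2.imwrite('pics/a5.png',im)
E
```

```text
(no output)
```

View pics/a5.png

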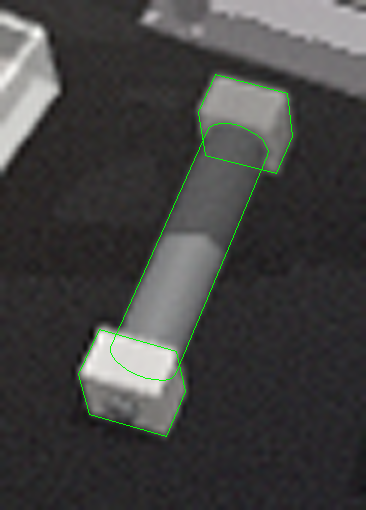

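```bash
python3 -m jog '[{"claw":0.75,"dx":0.04,"dy":-0.009,"dz":0,"yaw":-0.04},{"claw":0.75,"dx":0.04,"dy":-0.006,"dz":0,"yaw":-0.039},{"claw":0.75,"dx":0.038,"dy":-0.008,"dz":0.04,"yaw":0},{"claw":0.75,"dx":0,"dy":0,"dz":0.055,"yaw":0},{"claw":0.75,"dx":0,"dy":0,"dz":0.03,"yaw":0},{"claw":0.75,"dx":0,"dy":0,"dz":0,"yaw":0}]' 80
python3 plan.py .5274 .3708 .022 1.685
```

```text
time_s: 12.45
tcp_pos: [0.5378, 0.3674, 0.0899]
orientation: [-3.138, 0.002, 1.679]
contact_force: [-0.9, 0.1, -0.3]
finger_gap: 0.0639
t 12.45 tcp [0.5378 0.3674 0.0899] yaw 1.6792 tilt [-0.0038  0.0019] gap 0.0639 F [-0.9  0.1 -0.3] q1,q6 [0.56 0.45]
toolyaw -0.0058  then dx 0.0046 dy -0.0100 dz 0.0679
```

```bash
python3 -m jog '[{"claw":0.75,"dx":0.0045,"dy":-0.010,"dz":0,"yaw":-0.006},{"claw":0.75,"dx":0,"dy":0,"dz":0.025,"yaw":0},{"claw":0.75,"dx":0,"dy":0,"dz":0.025,"yaw":0},{"claw":0.75,"dx":0,"dy":0,"dz":0.012,"yaw":0},{"claw":0.75,"dx":0,"dy":0,"dz":0.004,"yaw":0},{"claw":0.75,"dx":0,"dy":0,"dz":0,"yaw":0}]' 80
python3 plan.py .5274 .3708 .022 1.685
```

```text
time_s: 13.2
tcp_pos: [0.528, 0.3727, 0.0273]
orientation: [3.141, -0.001, 1.687]
contact_force: [-0.2, 1.1, 0.3]
finger_gap: 0.0644
t 13.2 tcp [0.528  0.3727 0.0273] yaw 1.6867 tilt [-0.0011 -0.0005] gap 0.0644 F [-0.2  1.1  0.3] q1,q6 [0.58 0.46]
toolyaw 0.0017  then dx -0.0018 dy -0.0008 dz 0.0053
```

```bash
python3 -m jog '[{"claw":0.75,"dx":-0.0015,"dy":-0.0005,"dz":0.004,"yaw":0},{"claw":0.2,"dx":0,"dy":0,"dz":0,"yaw":0},{"claw":0.2,"dx":0,"dy":0,"dz":0,"yaw":0},{"claw":0.2,"dx":0,"dy":0,"dz":0,"yaw":0},{"claw":0.2,"dx":0,"dy":0,"dz":0,"yaw":0},{"claw":0.2,"dx":0,"dy":0,"dz":0,"yaw":0}]' 80
python3 plan.py .5826 -.0325 .22 1.602
```

```text
time_s: 13.95
tcp_pos: [0.5275, 0.371, 0.023]
orientation: [3.141, -0.0, 1.687]
contact_force: [-1.6, -1.8, 5.9]
finger_gap: 0.032
t 13.95 tcp [0.5275 0.371  0.023 ] yaw 1.6868 tilt [-0.0007 -0.0002] gap 0.032 F [-1.6 -1.8  5.9] q1,q6 [0.57 0.46]
toolyaw 0.0848  then dx -0.4050 dy 0.0425 dz -0.1970
```

```bash
python3 -m jog '[{"claw":0.2,"dx":0,"dy":0,"dz":-0.03,"yaw":0},{"claw":0.2,"dx":0,"dy":0,"dz":-0.05,"yaw":0},{"claw":0.2,"dx":0,"dy":0,"dz":-0.05,"yaw":0.042},{"claw":0.2,"dx":-0.03,"dy":0,"dz":-0.02,"yaw":0.043},{"claw":0.2,"dx":-0.045,"dy":0,"dz":0,"yaw":0},{"claw":0.2,"dx":-0.05,"dy":0,"dz":0,"yaw":0},{"claw":0.2,"dx":-0.05,"dy":0,"dz":0,"yaw":0},{"claw":0.2,"dx":-0.05,"dy":0,"dz":0,"yaw":0},{"claw":0.2,"dx":-0.05,"dy":0,"dz":0,"yaw":0},{"claw":0.2,"dx":-0.05,"dy":0,"dz":0,"yaw":0},{"claw":0.2,"dx":-0.05,"dy":0,"dz":0,"yaw":0},{"claw":0.2,"dx":-0.03,"dy":0,"dz":0,"yaw":0},{"claw":0.2,"dx":0,"dy":0,"dz":0,"yaw":0}]' 80
python3 plan.py .5826 -.0325 .14 1.602
```

```text
time_s: 15.58
tcp_pos: [0.5408, -0.0356, 0.1717]
orientation: [-3.141, 0.0, 1.599]
contact_force: [-0.3, 0.1, -4.7]
finger_gap: 0.0317
t 15.57 tcp [ 0.5408 -0.0356  0.1717] yaw 1.5992 tilt [-0.001   0.0001] gap 0.0317 F [-0.3  0.1 -4.7] q1,q6 [-0.11 -0.14]
toolyaw -0.0028  then dx 0.0018 dy 0.0419 dz 0.0317
```

```bash
python3 -m jog '[{"claw":0.2,"dx":0.002,"dy":0.022,"dz":0.02,"yaw":-0.003},{"claw":0.2,"dx":0,"dy":0.02,"dz":0.02,"yaw":0},{"claw":0.2,"dx":0,"dy":0,"dz":0.02,"yaw":0},{"claw":0.2,"dx":0,"dy":0,"dz":0.03,"yaw":0},{"claw":0.2,"dx":0,"dy":0,"dz":0.02,"yaw":0},{"claw":0.2,"dx":0,"dy":0,"dz":0.01,"yaw":0},{"claw":0.2,"dx":0,"dy":0,"dz":0,"yaw":0}]' 80
python3 plan.py .5826 -.0325 .047 1.602
```

```text
time_s: 16.45
tcp_pos: [0.5828, -0.0304, 0.0521]
orientation: [-3.141, -0.0, 1.605]
contact_force: [-0.4, -0.2, -4.6]
finger_gap: 0.0317
t 16.45 tcp [ 0.5828 -0.0304  0.0521] yaw 1.6049 tilt [-0.0005 -0.0001] gap 0.0317 F [-0.4 -0.2 -4.6] q1,q6 [-0.1  -0.13]
toolyaw 0.0029  then dx -0.0021 dy -0.0003 dz 0.0051
```

```bash
python3 -m jog '[{"claw":0.2,"dx":-0.002,"dy":0,"dz":0.003,"yaw":0.002},{"claw":0.2,"dx":0,"dy":0,"dz":0.002,"yaw":0},{"claw":0.2,"dx":0,"dy":0,"dz":0.001,"yaw":0},{"claw":0.2,"dx":0,"dy":0,"dz":0,"yaw":0}]' 80
python3 plan.py .5826 -.0325 .047 1.602
```

```text
time_s: 16.95
tcp_pos: [0.5833, -0.0326, 0.047]
orientation: [3.141, 0.0, 1.603]
contact_force: [-4.8, -0.8, 4.0]
finger_gap: 0.0318
t 16.95 tcp [ 0.5833 -0.0326  0.047 ] yaw 1.6028 tilt [-0.0006  0.0002] gap 0.0318 F [-4.8 -0.8  4. ] q1,q6 [-0.1  -0.13]
toolyaw 0.0008  then dx 0.0001 dy -0.0007 dz -0.0000
```

```bash
python3 -m jog '[{"claw":0.6,"dx":0,"dy":0,"dz":0,"yaw":0},{"claw":0.6,"dx":0,"dy":0,"dz":0,"yaw":0},{"claw":0.6,"dx":0,"dy":0,"dz":0,"yaw":0},{"claw":0.6,"dx":0,"dy":0,"dz":-0.03,"yaw":0},{"claw":0.6,"dx":0,"dy":0,"dz":-0.05,"yaw":0},{"claw":0.6,"dx":0,"dy":0,"dz":-0.055,"yaw":0},{"claw":0.5,"dx":0,"dy":-0.04,"dz":-0.03,"yaw":0},{"claw":0.5,"dx":-0.03,"dy":-0.04,"dz":0,"yaw":0},{"claw":0.5,"dx":-0.05,"dy":-0.04,"dz":0,"yaw":0},{"claw":0.5,"dx":-0.05,"dy":-0.02,"dz":0,"yaw":0},{"claw":0.5,"dx":-0.05,"dy":0,"dz":0,"yaw":0},{"claw":0.5,"dx":0,"dy":0,"dz":0,"yaw":0.17},{"claw":0.5,"dx":0,"dy":0,"dz":0,"yaw":0.17}]' 80
python3 plan.py .4247 -.371 .2 .0446
python3 - <<'E'
from est import *
np.set_printoptions(precision=4,suppress=True)
T=capture('top');S=capture('side');crop(S,220,130,420,290,4,'a6S');crop(T,200,130,440,270,3.3,'a6T')
v=[]
for c in(T,S):
    r=regions_of(c,'midframe_grip'); print([(np.round(x['box']).tolist(),round(x['p'],2)) for x in r])
    r=[x for x in r if abs(x['box'][0]-(404 if c is T else 372))<12]
    if r: v.append((c,r[0]['mask'])); print(fit([v[-1]],M['mid'],[.4247,-.371,1.615],.026))
E
```

```text
time_s: 18.58
tcp_pos: [0.4496, -0.2163, 0.2112]
orientation: [-3.141, -0.0, 1.256]
contact_force: [-0.7, -0.1, 1.2]
finger_gap: 0.0426
t 18.57 tcp [ 0.4496 -0.2163  0.2112] yaw 1.2559 tilt [-0.0001 -0.0001] gap 0.0426 F [-0.7 -0.1  1.2] q1,q6 [-0.5  -0.18]
toolyaw 1.2113  then dx -0.0318 dy 0.1534 dz 0.0112
[([414.0, 232.0, 33.0, 34.0], 0.82)]
(array([ 0.423 , -0.366 ,  1.6383]), np.float64(1.415899762790799))
[([372.0, 185.0, 39.0, 39.0], 0.57), ([218.0, 302.0, 50.0, 53.0], 0.46)]
(array([ 0.4253, -0.373 ,  1.6327]), np.float64(0.43176668577493227))
```

View pics/a6S.png

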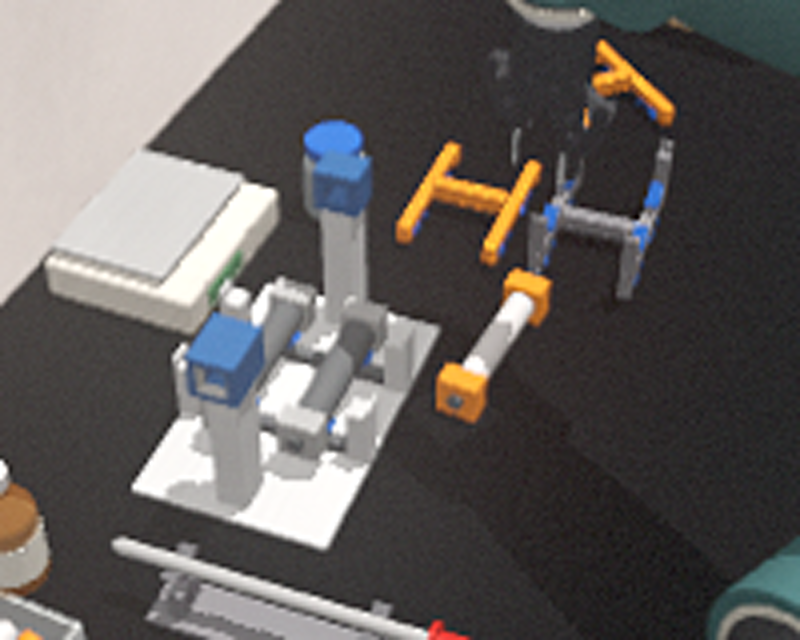

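View pics/a6T.png

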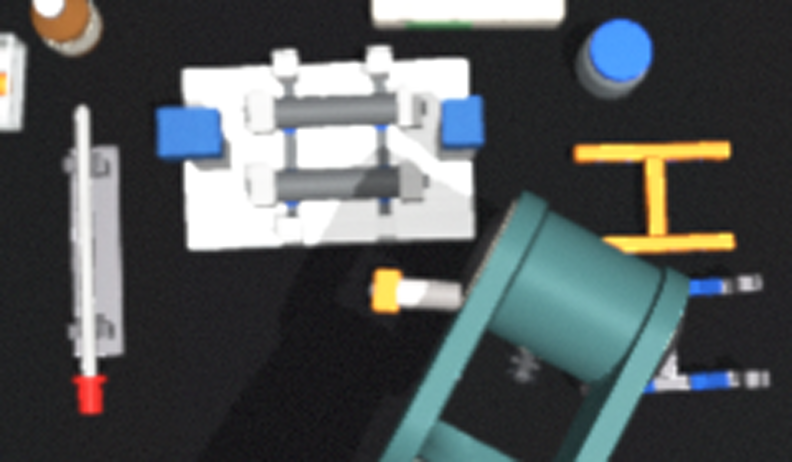

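```bash
python3 -m jog '[{"claw":0.5,"dx":0,"dy":0,"dz":0,"yaw":0.173},{"claw":0.5,"dx":0,"dy":0,"dz":0,"yaw":0.173},{"claw":0.5,"dx":0,"dy":0,"dz":0,"yaw":0.173},{"claw":0.5,"dx":0,"dy":0,"dz":0,"yaw":0.173},{"claw":0.5,"dx":0,"dy":0,"dz":0,"yaw":0.173},{"claw":0.5,"dx":0,"dy":0,"dz":0,"yaw":0.173},{"claw":0.5,"dx":0,"dy":0,"dz":0,"yaw":0.173},{"claw":0.5,"dx":-0.01,"dy":0.05,"dz":0,"yaw":0},{"claw":0.5,"dx":-0.01,"dy":0.05,"dz":0,"yaw":0},{"claw":0.5,"dx":-0.01,"dy":0.05,"dz":0.03,"yaw":0},{"claw":0.5,"dx":0,"dy":0,"dz":0.05,"yaw":0},{"claw":0.5,"dx":0,"dy":0,"dz":0,"yaw":0}]' 80
python3 plan.py .4247 -.371 .025 .0446
python3 - <<'E'
from h import *
S=capture('side');crop(S,300,120,420,230,6,'a7S')
E
```

```text
time_s: 20.27
tcp_pos: [0.4263, -0.366, 0.1279]
orientation: [-3.137, 0.004, 0.054]
contact_force: [-1.1, 0.3, 0.4]
finger_gap: 0.0429
t 20.27 tcp [ 0.4263 -0.366   0.1279] yaw 0.0543 tilt [-0.0046  0.0043] gap 0.0429 F [-1.1  0.3  0.4] q1,q6 [-0.75  0.76]
toolyaw 0.0097  then dx -0.0019 dy 0.0049 dz 0.1029
```

View pics/a7S.png

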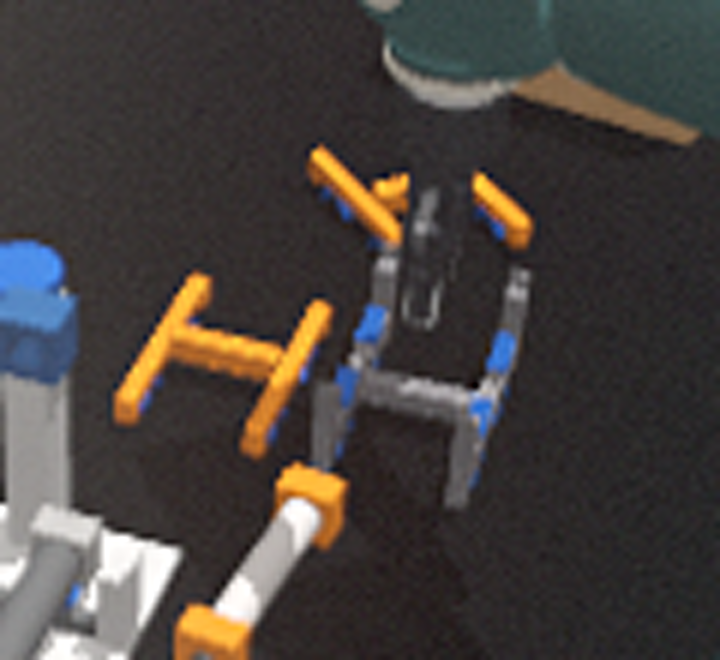

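```bash
python3 -m jog '[{"claw":0.5,"dx":-0.002,"dy":0.005,"dz":0.02,"yaw":0.009},{"claw":0.5,"dx":0,"dy":0,"dz":0.04,"yaw":0},{"claw":0.5,"dx":0,"dy":0,"dz":0.025,"yaw":0},{"claw":0.5,"dx":0,"dy":0,"dz":0.012,"yaw":0},{"claw":0.5,"dx":0,"dy":0,"dz":0.005,"yaw":0},{"claw":0.5,"dx":0,"dy":0,"dz":0,"yaw":0}]' 80
python3 plan.py .4247 -.371 .025 .0446
```

```text
time_s: 21.08
tcp_pos: [0.4263, -0.3723, 0.0301]
orientation: [3.141, -0.001, 0.043]
contact_force: [-0.4, 0.7, 0.5]
finger_gap: 0.0431
t 21.07 tcp [ 0.4263 -0.3723  0.0301] yaw 0.0431 tilt [-0.0008 -0.0007] gap 0.0431 F [-0.4  0.7  0.5] q1,q6 [-0.76  0.76]
toolyaw -0.0015  then dx -0.0015 dy -0.0014 dz 0.0051
```

```bash
python3 -m jog '[{"claw":0.5,"dx":-0.001,"dy":-0.001,"dz":0.003,"yaw":0},{"claw":0.0,"dx":0,"dy":0,"dz":0,"yaw":0},{"claw":0.0,"dx":0,"dy":0,"dz":0,"yaw":0},{"claw":0.0,"dx":0,"dy":0,"dz":0,"yaw":0},{"claw":0.0,"dx":0,"dy":0,"dz":0,"yaw":0},{"claw":0.0,"dx":0,"dy":0,"dz":0,"yaw":0},{"claw":0.0,"dx":0,"dy":0,"dz":0,"yaw":0}]' 80
python3 plan.py .4247 -.371 .025 .0446
```

```text
time_s: 21.95
tcp_pos: [0.425, -0.3713, 0.0268]
orientation: [3.141, -0.0, 0.043]
contact_force: [-0.9, 1.1, 6.2]
finger_gap: 0.0146
t 21.95 tcp [ 0.425  -0.3713  0.0268] yaw 0.0428 tilt [-0.0003 -0.0003] gap 0.0146 F [-0.9  1.1  6.2] q1,q6 [-0.76  0.76]
toolyaw -0.0018  then dx -0.0003 dy -0.0003 dz 0.0018
```

```bash
python3 -m jog '[{"claw":0.0,"dx":0,"dy":0,"dz":-0.02,"yaw":0},{"claw":0.0,"dx":0,"dy":0,"dz":-0.04,"yaw":0},{"claw":0.0,"dx":0,"dy":0,"dz":-0.05,"yaw":0},{"claw":0.0,"dx":0,"dy":0,"dz":-0.035,"yaw":0},{"claw":0.0,"dx":0,"dy":0,"dz":0,"yaw":-0.13},{"claw":0.0,"dx":0,"dy":0,"dz":0,"yaw":-0.17},{"claw":0.0,"dx":0,"dy":0,"dz":0,"yaw":-0.18},{"claw":0.0,"dx":0,"dy":0,"dz":0,"yaw":-0.18},{"claw":0.0,"dx":0,"dy":0,"dz":0,"yaw":-0.18},{"claw":0.0,"dx":0,"dy":0,"dz":0,"yaw":-0.18},{"claw":0.0,"dx":0,"dy":0,"dz":0,"yaw":-0.18},{"claw":0.0,"dx":0,"dy":0,"dz":0,"yaw":-0.18},{"claw":0.0,"dx":0,"dy":0,"dz":0,"yaw":-0.18},{"claw":0.0,"dx":0,"dy":0,"dz":0,"yaw":0}]' 80
python3 plan.py .4550 -.0325 .165 1.602
python3 - <<'E'
from h import *
S=capture('side');crop(S,280,100,430,260,4,'a8S')
E
```

```text
time_s: 23.7
tcp_pos: [0.4248, -0.3711, 0.1721]
orientation: [3.141, 0.0, 1.602]
contact_force: [0.5, 0.2, -3.4]
finger_gap: 0.0143
t 23.7 tcp [ 0.4248 -0.3711  0.1721] yaw 1.6018 tilt [-0.0002  0.0003] gap 0.0143 F [ 0.5  0.2 -3.4] q1,q6 [-0.76 -0.79]
toolyaw -0.0002  then dx 0.3375 dy 0.0408 dz 0.0071
```

View pics/a8S.png

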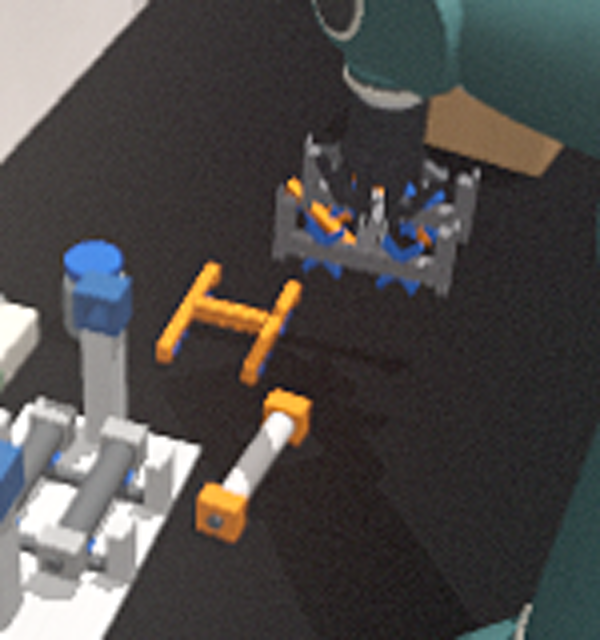

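```bash
python3 -m jog '[{"claw":0.0,"dx":0.03,"dy":0.005,"dz":0,"yaw":0},{"claw":0.0,"dx":0.048,"dy":0.006,"dz":0,"yaw":0},{"claw":0.0,"dx":0.048,"dy":0.006,"dz":0,"yaw":0},{"claw":0.0,"dx":0.048,"dy":0.006,"dz":0,"yaw":0},{"claw":0.0,"dx":0.048,"dy":0.006,"dz":0,"yaw":0},{"claw":0.0,"dx":0.048,"dy":0.006,"dz":0,"yaw":0},{"claw":0.0,"dx":0.04,"dy":0.006,"dz":0,"yaw":0},{"claw":0.0,"dx":0.0275,"dy":0,"dz":0,"yaw":0},{"claw":0.0,"dx":0,"dy":0.03,"dz":0,"yaw":0},{"claw":0.0,"dx":0,"dy":0.045,"dz":0,"yaw":0},{"claw":0.0,"dx":0,"dy":0.045,"dz":0,"yaw":0},{"claw":0.0,"dx":0,"dy":0.03,"dz":0,"yaw":0},{"claw":0.0,"dx":0,"dy":0.015,"dz":0,"yaw":0},{"claw":0.0,"dx":0,"dy":0,"dz":0,"yaw":0},{"claw":0.0,"dx":0,"dy":0,"dz":0,"yaw":0}]' 80
python3 plan.py .6205 -.0325 .105 1.602
python3 - <<'E'
from h import *
T=capture('top');S=capture('side');crop(S,220,110,360,270,4,'a9S');crop(T,240,120,370,240,5,'a9T')
E
```

```text
time_s: 25.62
tcp_pos: [0.6192, -0.0273, 0.1715]
orientation: [-3.142, 0.0, 1.602]
contact_force: [0.3, -0.1, -3.7]
finger_gap: 0.0145
t 25.62 tcp [ 0.6192 -0.0273  0.1715] yaw 1.6017 tilt [-0.0001  0.    ] gap 0.0145 F [ 0.3 -0.1 -3.7] q1,q6 [-0.09 -0.12]
toolyaw -0.0003  then dx -0.0053 dy 0.0011 dz 0.0665
```

View pics/a9S.png

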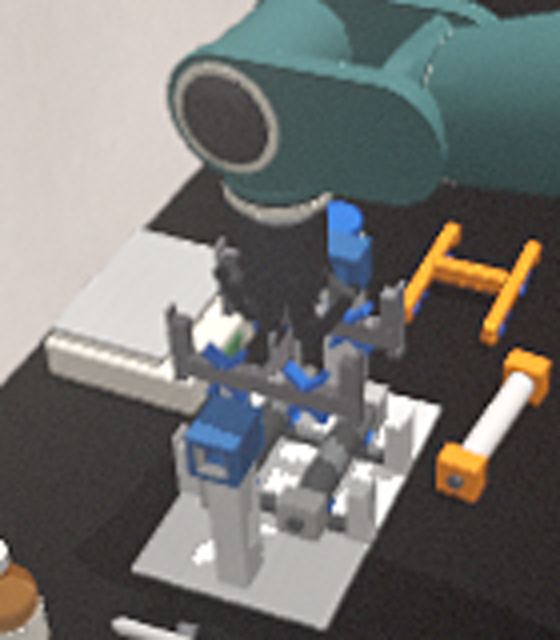

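View pics/a9T.png

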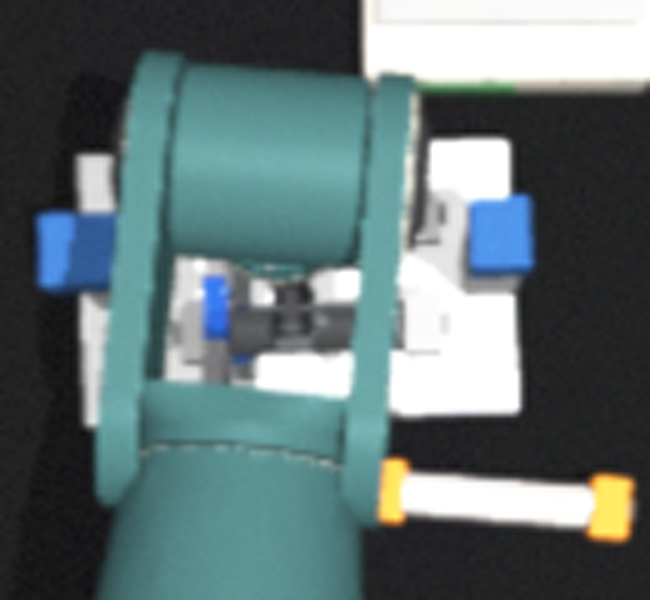

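```bash
python3 -m jog '[{"claw":0.0,"dx":-0.005,"dy":0.001,"dz":0.01,"yaw":0},{"claw":0.0,"dx":0,"dy":0,"dz":0.03,"yaw":0},{"claw":0.0,"dx":0,"dy":0,"dz":0.02,"yaw":0},{"claw":0.0,"dx":0,"dy":0,"dz":0.007,"yaw":0},{"claw":0.0,"dx":0,"dy":0,"dz":0,"yaw":0}]' 80
python3 plan.py .6205 -.0325 .085 1.602
```

```text
time_s: 26.35
tcp_pos: [0.6211, -0.0322, 0.1042]
orientation: [-3.141, -0.0, 1.603]
contact_force: [0.3, -0.1, -3.0]
finger_gap: 0.0144
t 26.35 tcp [ 0.6211 -0.0322  0.1042] yaw 1.6028 tilt [-0.0003 -0.    ] gap 0.0144 F [ 0.3 -0.1 -3. ] q1,q6 [-0.09 -0.12]
toolyaw 0.0008  then dx -0.0003 dy -0.0006 dz 0.0192
```

```bash
python3 -m jog '[{"claw":0.0,"dx":0,"dy":0,"dz":0.006,"yaw":0},{"claw":0.0,"dx":0,"dy":0,"dz":0.006,"yaw":0},{"claw":0.0,"dx":0,"dy":0,"dz":0.004,"yaw":0},{"claw":0.0,"dx":0,"dy":0,"dz":0.002,"yaw":0},{"claw":0.0,"dx":0,"dy":0,"dz":0.001,"yaw":0},{"claw":0.0,"dx":0,"dy":0,"dz":0,"yaw":0}]' 80
python3 plan.py .6205 -.0325 .085 1.602
```

```text
time_s: 27.1
tcp_pos: [0.6211, -0.0322, 0.0854]
orientation: [3.142, -0.0, 1.603]
contact_force: [0.1, -0.3, -3.5]
finger_gap: 0.0148
t 27.1 tcp [ 0.6211 -0.0322  0.0854] yaw 1.6028 tilt [-0.0001 -0.    ] gap 0.0148 F [ 0.1 -0.3 -3.5] q1,q6 [-0.09 -0.12]
toolyaw 0.0008  then dx -0.0003 dy -0.0007 dz 0.0004
```

```bash
python3 -m jog '[{"claw":0.0,"dx":0,"dy":0,"dz":0.001,"yaw":0},{"claw":0.0,"dx":0,"dy":0,"dz":0.001,"yaw":0},{"claw":0.0,"dx":0,"dy":0,"dz":0,"yaw":0}]' 80
python3 plan.py .6205 -.0325 .085 1.602
```

```text
time_s: 27.48
tcp_pos: [0.6213, -0.0322, 0.085]
orientation: [3.141, 0.0, 1.603]
contact_force: [-9.1, 0.3, 12.9]
finger_gap: 0.0145
t 27.48 tcp [ 0.6213 -0.0322  0.085 ] yaw 1.6028 tilt [-0.0008  0.0002] gap 0.0145 F [-9.1  0.3 12.9] q1,q6 [-0.09 -0.12]
toolyaw 0.0008  then dx -0.0003 dy -0.0008 dz 0.0000
```

```bash
python3 -m jog '[{"claw":0.35,"dx":0,"dy":0,"dz":-0.001,"yaw":0},{"claw":0.35,"dx":0,"dy":0,"dz":0,"yaw":0},{"claw":0.35,"dx":0,"dy":0,"dz":0,"yaw":0},{"claw":0.35,"dx":0,"dy":0,"dz":-0.03,"yaw":0},{"claw":0.35,"dx":0,"dy":0,"dz":-0.05,"yaw":0},{"claw":0.5,"dx":0,"dy":-0.02,"dz":-0.05,"yaw":0},{"claw":0.75,"dx":0,"dy":-0.05,"dz":0,"yaw":0},{"claw":0.75,"dx":0,"dy":-0.05,"dz":0,"yaw":0},{"claw":0.75,"dx":0,"dy":-0.05,"dz":0,"yaw":0},{"claw":0.75,"dx":0,"dy":-0.03,"dz":0,"yaw":0},{"claw":0.75,"dx":0,"dy":0,"dz":0,"yaw":0}]' 80
python3 plan.py .4212 -.147 .12 1.48
python3 - <<'E'
from est import *
np.set_printoptions(precision=4,suppress=True)
T=capture('top');S=capture('side');crop(S,220,110,400,270,4,'b1S');crop(T,240,120,400,240,5,'b1T')
p=[.421,-.147,-.09]
for c in(T,S):
    w=win_of(c,M['tube'],(*p,.02)); print(fit([(c,tmask(c,w,'b'))],M['tube'],p,.02))
for c,m0 in((T,(.6211,-.0322)),(S,(.6211,-.0322))):
    for x in regions_of(c,'midframe_grip')[:2]:
        print(x['p'],x['box'],fit([(c,x['mask'])],M['mid'],[*m0,.03],.084))
E
```

```text
time_s: 28.85
tcp_pos: [0.4202, -0.0387, 0.2148]
orientation: [3.14, 0.0, 1.602]
contact_force: [0.3, -0.2, 0.2]
finger_gap: 0.0638
t 28.85 tcp [ 0.4202 -0.0387  0.2148] yaw 1.6024 tilt [-0.0018  0.0004] gap 0.0638 F [ 0.3 -0.2  0.2] q1,q6 [-0.15 -0.18]
toolyaw 0.1224  then dx -0.1078 dy 0.0108 dz 0.0948
(array([ 0.4609, -0.1211,  0.0643]), np.float64(0.6414901669244968))
(array([ 0.4656, -0.1613, -0.079 ]), np.float64(0.12588637237426165))
0.68 [301.7, 170.1, 38.2, 58.7] (array([ 0.6211, -0.029 ,  0.0363]), np.float64(0.13230550212163164))
0.6 [293.6, 211.4, 56.6, 46.9] (array([ 0.6228, -0.0351,  0.0451]), np.float64(0.3580240829138211))
```

View pics/b1S.png

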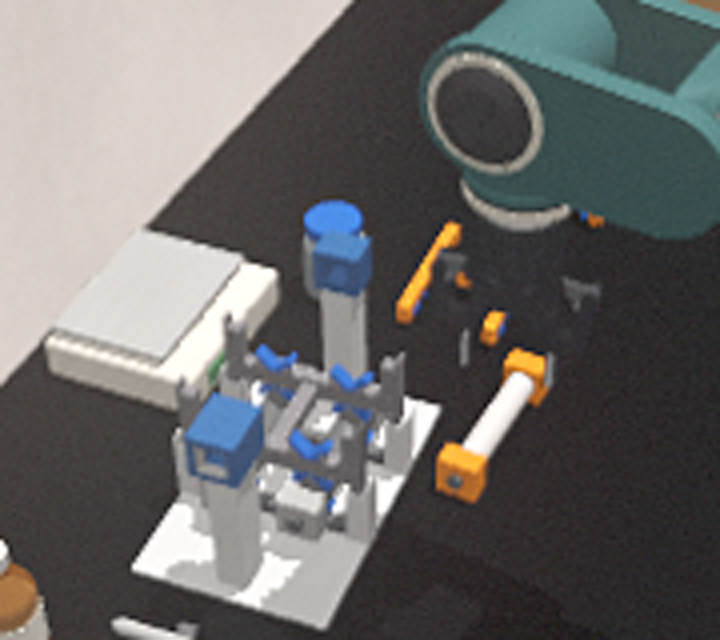

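View pics/b1T.png

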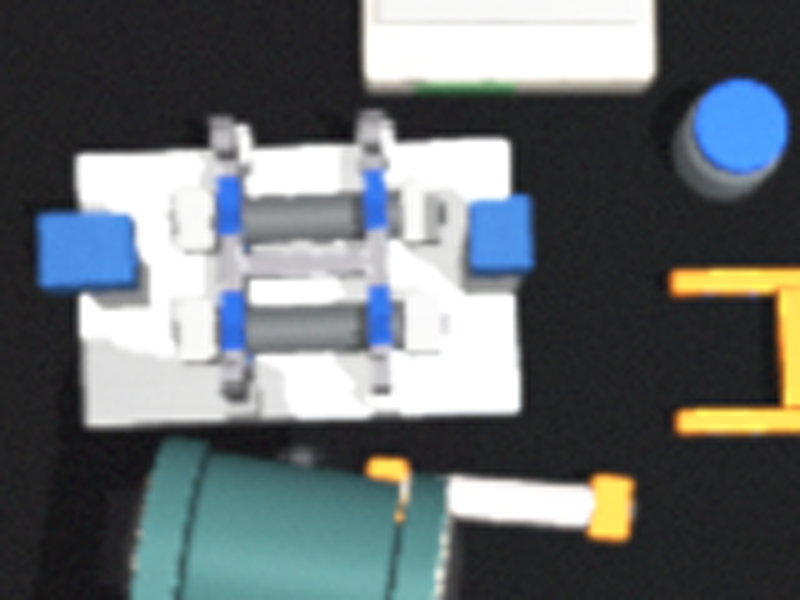

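The tube has been knocked about 4 cm: it is now near (340,220) in the top view, where it was at (337,233). I'll check the side-view fit against the top picture.

```bash
python3 - <<'E'
from est import *
np.set_printoptions(precision=4,suppress=True)
T=capture('top');S=capture('side')
p=[.4656,-.1613,-.079]
w=win_of(S,M['tube'],(*p,.02)); m=tmask(S,w,'b'); r=fit([(S,m)],M['tube'],p,.02); print(r)
q=(*r[0],.02)
a=show(T,M['tube'],q,'',6,10);b=show(S,M['tube'],q,'',6,10)
o=np.zeros((max(a.shape[0],b.shape[0]),a.shape[1]+b.shape[1],3),np.uint8);o[:a.shape[0],:a.shape[1]]=a;o[:b.shape[0],a.shape[1]:]=b
cv2.imwrite('pics/b2.png',o)
E
```

```text
(array([ 0.4662, -0.1577, -0.0846]), np.float64(0.1046472992204272))
```

View pics/b2.png

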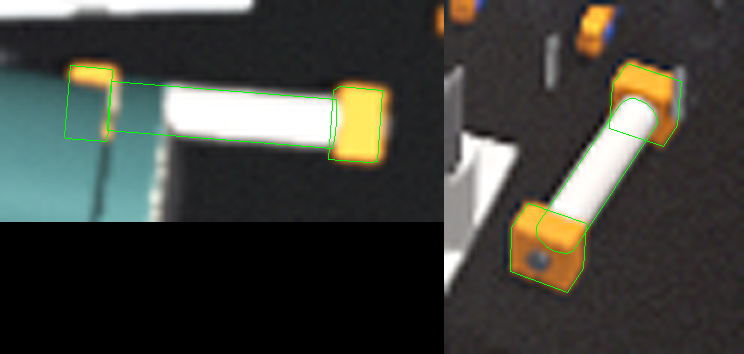

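```bash
python3 plan.py .4662 -.1577 .1 1.488; python3 -m jog '[{"claw":0.6,"dx":-0.02,"dy":0,"dz":0,"yaw":0.057},{"claw":0.6,"dx":-0.05,"dy":0.02,"dz":0,"yaw":0.057},{"claw":0.6,"dx":-0.045,"dy":0.02,"dz":0.03,"yaw":0},{"claw":0.6,"dx":0,"dy":0,"dz":0.055,"yaw":0},{"claw":0.6,"dx":0,"dy":0,"dz":0.03,"yaw":0},{"claw":0.6,"dx":0,"dy":0,"dz":0,"yaw":0},{"claw":0.6,"dx":0,"dy":0,"dz":0,"yaw":0}]' 80; python3 plan.py .4662 -.1577 .022 1.488
```

```text
t 29.15 tcp [ 0.4218 -0.0386  0.214 ] yaw 1.6029 tilt [-0.0008 -0.0002] gap 0.0642 F [-0.8  0.6 -0.5] q1,q6 [-0.15 -0.18]
toolyaw 0.1149  then dx -0.1150 dy 0.0541 dz 0.1140
time_s: 30.02
tcp_pos: [0.4576, -0.1557, 0.1007]
orientation: [3.14, 0.0, 1.489]
contact_force: [0.9, 0.2, 0.6]
finger_gap: 0.0513
t 30.02 tcp [ 0.4576 -0.1557  0.1007] yaw 1.4891 tilt [-0.0011  0.0003] gap 0.0513 F [0.9 0.2 0.6] q1,q6 [-0.38 -0.3 ]
toolyaw 0.0011  then dx -0.0013 dy 0.0087 dz 0.0787
```

```bash
python3 -m jog '[{"claw":0.6,"dx":-0.001,"dy":0.009,"dz":0,"yaw":0},{"claw":0.6,"dx":0,"dy":0,"dz":0.03,"yaw":0},{"claw":0.6,"dx":0,"dy":0,"dz":0.03,"yaw":0},{"claw":0.6,"dx":0,"dy":0,"dz":0.015,"yaw":0},{"claw":0.6,"dx":0,"dy":0,"dz":0.003,"yaw":0},{"claw":0.6,"dx":0,"dy":0,"dz":0,"yaw":0}]' 60; python3 plan.py .4662 -.1577 .022 1.488;  python3 - <<'E'
from h import *
S=capture('side');crop(S,300,150,400,270,5,'b3S')
E
```

```text
time_s: 30.78
tcp_pos: [0.4664, -0.1575, 0.0223]
orientation: [3.14, 0.0, 1.489]
contact_force: [-0.1, -0.3, -0.7]
finger_gap: 0.0513
t 30.77 tcp [ 0.4664 -0.1575  0.0223] yaw 1.4888 tilt [-0.0011  0.0004] gap 0.0513 F [-0.1 -0.3 -0.7] q1,q6 [-0.38 -0.3 ]
toolyaw 0.0008  then dx -0.0002 dy -0.0001 dz 0.0003
```

View pics/b3S.png

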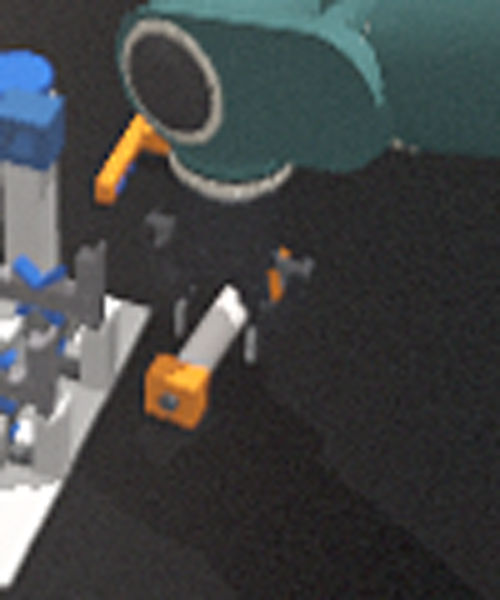

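```bash
python3 -m jog '[{"claw":0.1,"dx":0,"dy":0,"dz":0,"yaw":0},{"claw":0.1,"dx":0,"dy":0,"dz":0,"yaw":0},{"claw":0.1,"dx":0,"dy":0,"dz":0,"yaw":0},{"claw":0.1,"dx":0,"dy":0,"dz":0,"yaw":0},{"claw":0.1,"dx":0,"dy":0,"dz":0,"yaw":0},{"claw":0.1,"dx":0,"dy":0,"dz":0,"yaw":0}]' 60; python3 plan.py .4662 -.1577 .022 1.488
```

```text
time_s: 31.58
tcp_pos: [0.4663, -0.1575, 0.0224]
orientation: [3.14, 0.0, 1.489]
contact_force: [-1.2, 0.2, 7.1]
finger_gap: 0.0261
t 31.57 tcp [ 0.4663 -0.1575  0.0224] yaw 1.4888 tilt [-0.0015  0.0004] gap 0.0261 F [-1.2  0.2  7.1] q1,q6 [-0.38 -0.3 ]
toolyaw 0.0008  then dx -0.0002 dy -0.0001 dz 0.0004
```

```bash
python3 -m jog '[{"claw":0.1,"dx":0,"dy":0,"dz":-0.02,"yaw":0},{"claw":0.1,"dx":0,"dy":0,"dz":-0.045,"yaw":0},{"claw":0.1,"dx":0,"dy":0,"dz":-0.055,"yaw":0},{"claw":0.1,"dx":0,"dy":0,"dz":-0.055,"yaw":-0.056},{"claw":0.1,"dx":0.04,"dy":0,"dz":0,"yaw":-0.057},{"claw":0.1,"dx":0.045,"dy":0.02,"dz":0,"yaw":0},{"claw":0.1,"dx":0.04,"dy":0.02,"dz":0,"yaw":0},{"claw":0.1,"dx":0,"dy":0,"dz":0,"yaw":0},{"claw":0.1,"dx":0,"dy":0,"dz":0,"yaw":0}]' 60; python3 plan.py .5832 -.0335 .20 1.602
```

```text
time_s: 32.7
tcp_pos: [0.504, -0.0312, 0.1964]
orientation: [-3.141, 0.0, 1.602]
contact_force: [-0.6, -0.9, -1.1]
finger_gap: 0.026
t 32.7 tcp [ 0.504  -0.0312  0.1964] yaw 1.6023 tilt [-0.0002  0.0002] gap 0.026 F [-0.6 -0.9 -1.1] q1,q6 [-0.11 -0.14]
toolyaw 0.0003  then dx -0.0048 dy 0.0791 dz -0.0036
```

```bash
python3 -m jog '[{"claw":0.1,"dx":-0.005,"dy":0.03,"dz":-0.004,"yaw":0},{"claw":0.1,"dx":0,"dy":0.03,"dz":0,"yaw":0},{"claw":0.1,"dx":0,"dy":0.019,"dz":0,"yaw":0},{"claw":0.1,"dx":0,"dy":0,"dz":0.02,"yaw":0},{"claw":0.1,"dx":0,"dy":0,"dz":0.03,"yaw":0},{"claw":0.1,"dx":0,"dy":0,"dz":0.015,"yaw":0},{"claw":0.1,"dx":0,"dy":0,"dz":0,"yaw":0},{"claw":0.1,"dx":0,"dy":0,"dz":0,"yaw":0}]' 60; python3 plan.py .5832 -.0335 .118 1.602
python3 - <<'E'
from h import *
S=capture('side');crop(S,230,130,350,270,5,'b4S')
E
```

```text
time_s: 33.7
tcp_pos: [0.5834, -0.0338, 0.1364]
orientation: [3.14, 0.0, 1.602]
contact_force: [0.3, -1.2, -1.2]
finger_gap: 0.0262
t 33.7 tcp [ 0.5834 -0.0338  0.1364] yaw 1.6017 tilt [-0.0013  0.0002] gap 0.0262 F [ 0.3 -1.2 -1.2] q1,q6 [-0.1  -0.13]
toolyaw -0.0003  then dx 0.0003 dy -0.0002 dz 0.0184
```

View pics/b4S.png

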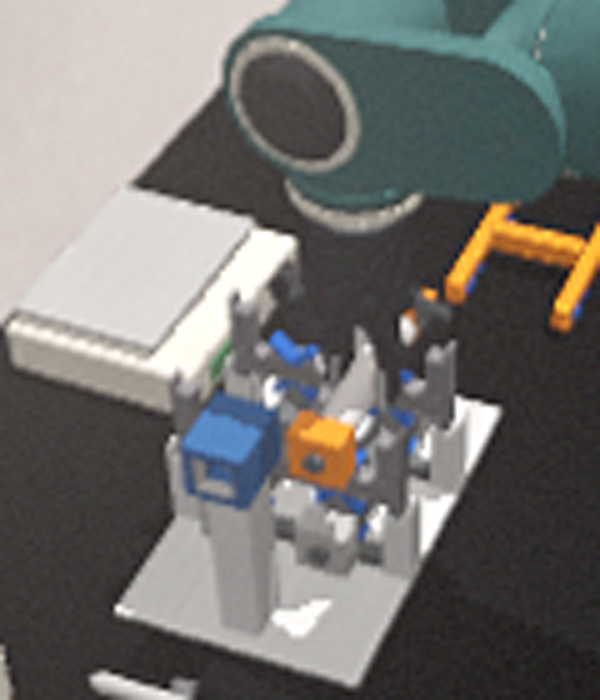

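```bash
python3 -m jog '[{"claw":0.1,"dx":0,"dy":0,"dz":0.008,"yaw":0},{"claw":0.1,"dx":0,"dy":0,"dz":0.006,"yaw":0},{"claw":0.1,"dx":0,"dy":0,"dz":0.003,"yaw":0},{"claw":0.1,"dx":0,"dy":0,"dz":0.001,"yaw":0},{"claw":0.1,"dx":0,"dy":0,"dz":0.001,"yaw":0},{"claw":0.1,"dx":0,"dy":0,"dz":0,"yaw":0}]' 60; python3 plan.py .5832 -.0335 .118 1.602
```

```text
time_s: 34.5
tcp_pos: [0.5834, -0.0337, 0.118]
orientation: [3.141, 0.0, 1.602]
contact_force: [-8.6, 0.0, 15.4]
finger_gap: 0.0258
t 34.5 tcp [ 0.5834 -0.0337  0.118 ] yaw 1.6021 tilt [-0.0009  0.0003] gap 0.0258 F [-8.6  0.  15.4] q1,q6 [-0.1  -0.13]
toolyaw 0.0001  then dx 0.0002 dy -0.0002 dz -0.0000
```

```bash
python3 -m jog '[{"claw":0.5,"dx":0,"dy":0,"dz":-0.001,"yaw":0},{"claw":0.5,"dx":0,"dy":0,"dz":0,"yaw":0},{"claw":0.5,"dx":0,"dy":0,"dz":0,"yaw":0},{"claw":0.5,"dx":0,"dy":0,"dz":-0.03,"yaw":0},{"claw":0.5,"dx":0,"dy":0,"dz":-0.05,"yaw":0},{"claw":0.5,"dx":0,"dy":-0.03,"dz":-0.03,"yaw":0},{"claw":0.5,"dx":0,"dy":-0.05,"dz":-0.03,"yaw":0},{"claw":0.5,"dx":-0.04,"dy":-0.03,"dz":0,"yaw":0},{"claw":0.5,"dx":-0.05,"dy":0,"dz":0,"yaw":0},{"claw":0.5,"dx":-0.05,"dy":0,"dz":0,"yaw":0},{"claw":0.5,"dx":-0.05,"dy":0,"dz":0,"yaw":0},{"claw":0.5,"dx":-0.04,"dy":0,"dz":0,"yaw":0},{"claw":0.5,"dx":0,"dy":0,"dz":0,"yaw":0}]' 60; python3 plan.py .568 -.363 .15 .012
python3 - <<'E'
from est import *
np.set_printoptions(precision=4,suppress=True)
T=capture('top');S=capture('side');crop(S,230,130,420,270,4,'b5S');crop(T,240,130,420,240,4.4,'b5T')
p=[.568,-.363,1.583]
for c in(T,S):
    w=win_of(c,M['top'],(*p,.026)); m=tmask(c,w,'orange'); print(m.sum(),fit([(c,m)],M['top'],p,.026))
E
```

```text
time_s: 36.12
tcp_pos: [0.4801, -0.2691, 0.2566]
orientation: [-3.14, -0.0, 1.599]
contact_force: [0.6, -1.3, -0.3]
finger_gap: 0.0426
t 36.12 tcp [ 0.4801 -0.2691  0.2566] yaw 1.599 tilt [-0.0011 -0.0004] gap 0.0426 F [ 0.6 -1.3 -0.3] q1,q6 [-0.56 -0.59]
toolyaw 1.5870  then dx 0.0868 dy 0.0950 dz 0.1066
187 (array([ 0.5691, -0.3635,  1.5706]), np.float64(0.5436020288371194))
343 (array([ 0.5671, -0.3614,  1.5841]), np.float64(0.12520472614816233))
```

View pics/b5S.png

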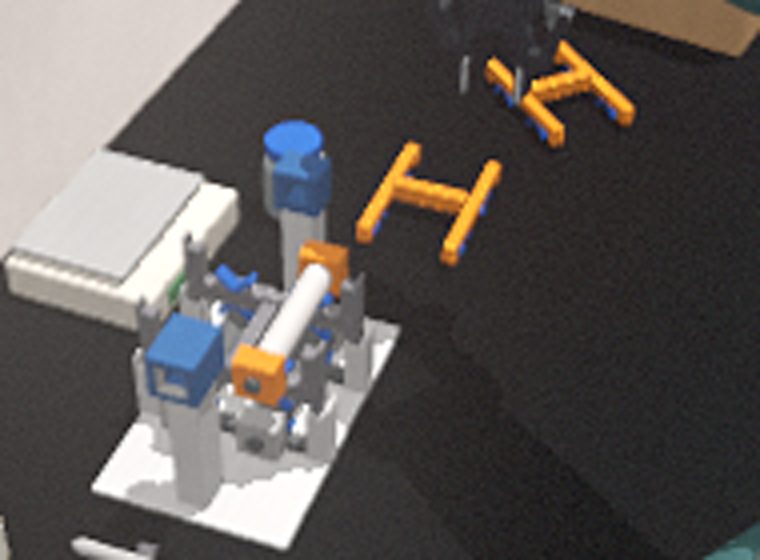

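View pics/b5T.png

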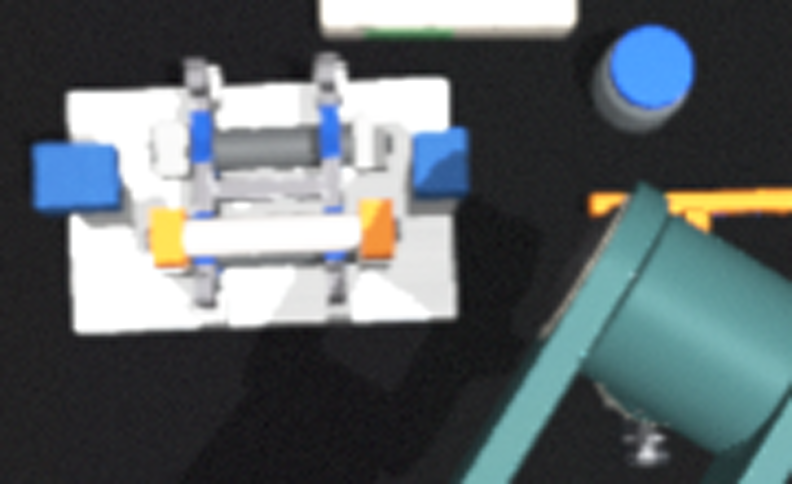

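Candidates for the orange frame, with top-view pixels:
- **A:** (398,190), world (0.568,-0.363), 0.67 m from the base.
- **B:** (473,209), world (0.50,-0.64), 0.81 m from the base.

A is the nearest to the base, so it is the one meant. The crop shows it unmoved.

```bash
python3 -m jog '[{"claw":0.5,"dx":0,"dy":0,"dz":0,"yaw":0.176},{"claw":0.5,"dx":0,"dy":0,"dz":0,"yaw":0.176},{"claw":0.5,"dx":0,"dy":0,"dz":0,"yaw":0.176},{"claw":0.5,"dx":0,"dy":0,"dz":0,"yaw":0.176},{"claw":0.5,"dx":0,"dy":0,"dz":0,"yaw":0.176},{"claw":0.5,"dx":0,"dy":0,"dz":0,"yaw":0.176},{"claw":0.5,"dx":0,"dy":0,"dz":0,"yaw":0.176},{"claw":0.5,"dx":0,"dy":0,"dz":0,"yaw":0.176},{"claw":0.5,"dx":0,"dy":0,"dz":0,"yaw":0.176},{"claw":0.5,"dx":0.04,"dy":0.045,"dz":0.03,"yaw":0},{"claw":0.5,"dx":0.046,"dy":0.05,"dz":0.03,"yaw":0},{"claw":0.5,"dx":0,"dy":0,"dz":0.05,"yaw":0},{"claw":0.5,"dx":0,"dy":0,"dz":0.04,"yaw":0},{"claw":0.5,"dx":0,"dy":0,"dz":0,"yaw":0},{"claw":0.5,"dx":0,"dy":0,"dz":0,"yaw":0}]' 80; python3 plan.py .568 -.363 .026 .012
```

```text
time_s: 38.1
tcp_pos: [0.5586, -0.3492, 0.1165]
orientation: [3.14, -0.002, 0.019]
contact_force: [0.4, 0.2, -0.0]
finger_gap: 0.0429
t 38.1 tcp [ 0.5586 -0.3492  0.1165] yaw 0.0186 tilt [-0.0012 -0.0019] gap 0.0429 F [ 0.4  0.2 -0. ] q1,q6 [-0.6   0.95]
toolyaw 0.0066  then dx 0.0093 dy 0.0139 dz 0.0905
```

```bash
python3 -m jog '[{"claw":0.5,"dx":0.009,"dy":0.014,"dz":0,"yaw":0.006},{"claw":0.5,"dx":0,"dy":0,"dz":0.02,"yaw":0},{"claw":0.5,"dx":0,"dy":0,"dz":0.03,"yaw":0},{"claw":0.5,"dx":0,"dy":0,"dz":0.02,"yaw":0},{"claw":0.5,"dx":0,"dy":0,"dz":0.01,"yaw":0},{"claw":0.5,"dx":0,"dy":0,"dz":0,"yaw":0},{"claw":0.5,"dx":0,"dy":0,"dz":0,"yaw":0}]' 80; python3 plan.py .568 -.363 .026 .012
python3 - <<'E'
from h import *
S=capture('side');crop(S,300,130,380,220,6,'b6S')
E
```

```text
time_s: 38.98
tcp_pos: [0.5674, -0.3636, 0.0352]
orientation: [3.141, -0.001, 0.012]
contact_force: [-0.4, 0.0, 0.5]
finger_gap: 0.0423
t 38.98 tcp [ 0.5674 -0.3636  0.0352] yaw 0.0117 tilt [-0.0008 -0.0011] gap 0.0423 F [-0.4  0.   0.5] q1,q6 [-0.61  0.95]
toolyaw -0.0003  then dx 0.0006 dy -0.0006 dz 0.0092
```

View pics/b6S.png

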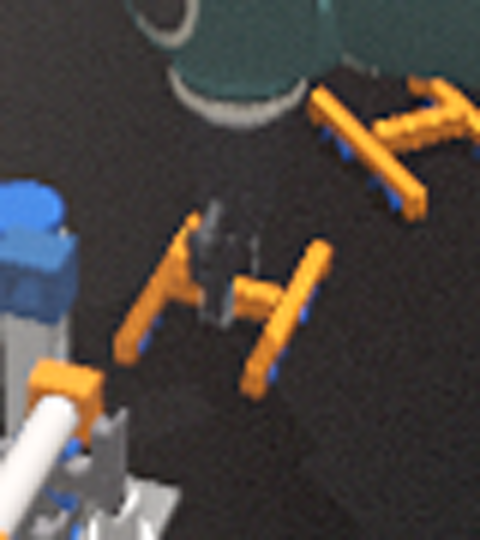

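```bash
python3 -m jog '[{"claw":0.5,"dx":0.0005,"dy":-0.0005,"dz":0.006,"yaw":0},{"claw":0.5,"dx":0,"dy":0,"dz":0.003,"yaw":0},{"claw":0.0,"dx":0,"dy":0,"dz":0,"yaw":0},{"claw":0.0,"dx":0,"dy":0,"dz":0,"yaw":0},{"claw":0.0,"dx":0,"dy":0,"dz":0,"yaw":0},{"claw":0.0,"dx":0,"dy":0,"dz":0,"yaw":0},{"claw":0.0,"dx":0,"dy":0,"dz":0,"yaw":0},{"claw":0.0,"dx":0,"dy":0,"dz":0,"yaw":0}]' 80; python3 plan.py .568 -.363 .026 .012
```

```text
time_s: 40.02
tcp_pos: [0.5676, -0.3628, 0.0253]
orientation: [3.142, -0.0, 0.012]
contact_force: [0.5, -0.4, 1.0]
finger_gap: 0.0146
t 40.02 tcp [ 0.5676 -0.3628  0.0253] yaw 0.0118 tilt [-0.0001 -0.0002] gap 0.0146 F [ 0.5 -0.4  1. ] q1,q6 [-0.61  0.95]
toolyaw -0.0002  then dx 0.0004 dy 0.0002 dz -0.0007
```

```bash
python3 -m jog '[{"claw":0.0,"dx":0,"dy":0,"dz":-0.02,"yaw":0},{"claw":0.0,"dx":0,"dy":0,"dz":-0.05,"yaw":0},{"claw":0.0,"dx":0,"dy":0,"dz":-0.06,"yaw":0},{"claw":0.0,"dx":0,"dy":0,"dz":-0.055,"yaw":0},{"claw":0.0,"dx":0,"dy":0,"dz":0,"yaw":-0.17},{"claw":0.0,"dx":0,"dy":0,"dz":0,"yaw":-0.175},{"claw":0.0,"dx":0,"dy":0,"dz":0,"yaw":-0.18},{"claw":0.0,"dx":0,"dy":0,"dz":0,"yaw":-0.18},{"claw":0.0,"dx":0,"dy":0,"dz":0,"yaw":-0.18},{"claw":0.0,"dx":0,"dy":0,"dz":0,"yaw":-0.18},{"claw":0.0,"dx":0,"dy":0,"dz":0,"yaw":-0.18},{"claw":0.0,"dx":0,"dy":0,"dz":0,"yaw":-0.18},{"claw":0.0,"dx":0,"dy":0,"dz":0,"yaw":-0.165},{"claw":0.0,"dx":0.01,"dy":-0.03,"dz":0,"yaw":0},{"claw":0.0,"dx":0.035,"dy":-0.04,"dz":0,"yaw":0},{"claw":0.0,"dx":0.05,"dy":-0.03,"dz":0,"yaw":0},{"claw":0.0,"dx":0.05,"dy":0,"dz":0,"yaw":0},{"claw":0.0,"dx":0.05,"dy":0,"dz":0,"yaw":0},{"claw":0.0,"dx":0,"dy":0,"dz":0,"yaw":0},{"claw":0.0,"dx":0,"dy":0,"dz":0,"yaw":0}]' 80; python3 plan.py .47 -.0325 .205 1.602
```

```text
time_s: 42.52
tcp_pos: [0.4615, -0.1712, 0.2111]
orientation: [3.141, 0.001, 1.602]
contact_force: [0.3, -0.3, -2.4]
finger_gap: 0.0148
t 42.52 tcp [ 0.4615 -0.1712  0.2111] yaw 1.6023 tilt [-0.0008  0.0007] gap 0.0148 F [ 0.3 -0.3 -2.4] q1,q6 [-0.41 -0.44]
toolyaw 0.0003  then dx 0.1384 dy 0.0128 dz 0.0061
```

```bash
python3 -m jog '[{"claw":0.0,"dx":0.045,"dy":0.004,"dz":0,"yaw":0},{"claw":0.0,"dx":0.05,"dy":0.004,"dz":0,"yaw":0},{"claw":0.0,"dx":0.043,"dy":0.004,"dz":0,"yaw":0},{"claw":0.0,"dx":0,"dy":0.04,"dz":0,"yaw":0},{"claw":0.0,"dx":0,"dy":0.045,"dz":0,"yaw":0},{"claw":0.0,"dx":0,"dy":0.04,"dz":0,"yaw":0},{"claw":0.0,"dx":0,"dy":0.024,"dz":0,"yaw":0},{"claw":0.0,"dx":0,"dy":0,"dz":0,"yaw":0},{"claw":0.0,"dx":0,"dy":0,"dz":0,"yaw":0}]' 80; python3 plan.py .6213 -.0325 .172 1.602
python3 - <<'E'
from h import *
S=capture('side');crop(S,230,100,350,270,4.4,'b7S')
E
```

```text
time_s: 43.65
tcp_pos: [0.6179, -0.0289, 0.21]
orientation: [-3.141, 0.0, 1.601]
contact_force: [-0.0, 0.0, -2.9]
finger_gap: 0.0145
t 43.65 tcp [ 0.6179 -0.0289  0.21  ] yaw 1.6008 tilt [-0.0008  0.    ] gap 0.0145 F [-0.   0.  -2.9] q1,q6 [-0.09 -0.12]
toolyaw -0.0012  then dx -0.0037 dy 0.0032 dz 0.0380
```

View pics/b7S.png

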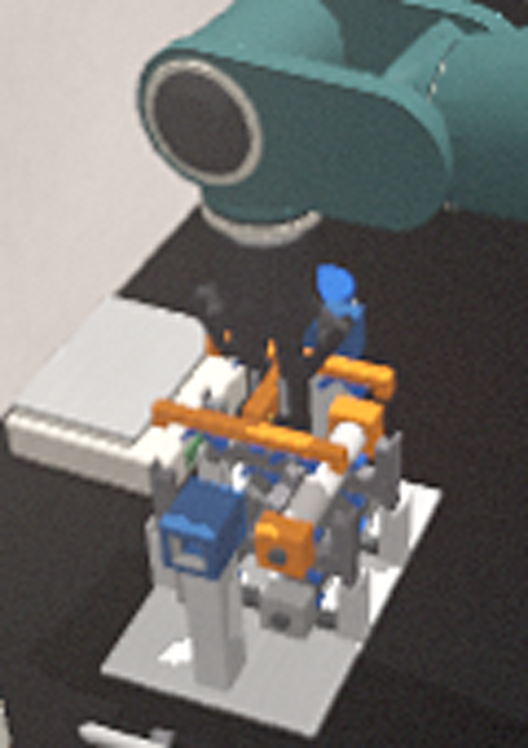

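```bash
python3 -m jog '[{"claw":0.0,"dx":-0.0035,"dy":0.003,"dz":0.01,"yaw":-0.001},{"claw":0.0,"dx":0,"dy":0,"dz":0.02,"yaw":0},{"claw":0.0,"dx":0,"dy":0,"dz":0.008,"yaw":0},{"claw":0.0,"dx":0,"dy":0,"dz":0,"yaw":0},{"claw":0.0,"dx":0,"dy":0,"dz":0,"yaw":0}]' 80; python3 plan.py .6213 -.0325 .1513 1.602
```

```text
time_s: 44.32
tcp_pos: [0.6214, -0.0314, 0.1726]
orientation: [3.141, 0.0, 1.603]
contact_force: [-0.4, 0.0, -2.4]
finger_gap: 0.0148
t 44.33 tcp [ 0.6214 -0.0314  0.1726] yaw 1.6028 tilt [-0.0006  0.0001] gap 0.0148 F [-0.4  0.  -2.4] q1,q6 [-0.09 -0.12]
toolyaw 0.0008  then dx -0.0011 dy -0.0002 dz 0.0213
```

```bash
python3 -m jog '[{"claw":0.0,"dx":-0.001,"dy":0,"dz":0.008,"yaw":0},{"claw":0.0,"dx":0,"dy":0,"dz":0.006,"yaw":0},{"claw":0.0,"dx":0,"dy":0,"dz":0.004,"yaw":0},{"claw":0.0,"dx":0,"dy":0,"dz":0.002,"yaw":0},{"claw":0.0,"dx":0,"dy":0,"dz":0.001,"yaw":0},{"claw":0.0,"dx":0,"dy":0,"dz":0,"yaw":0}]' 80; python3 plan.py .6213 -.0325 .1513 1.602
```

```text
time_s: 45.08
tcp_pos: [0.6214, -0.0325, 0.1514]
orientation: [3.141, 0.0, 1.603]
contact_force: [-0.3, -0.7, -1.3]
finger_gap: 0.0146
t 45.08 tcp [ 0.6214 -0.0325  0.1514] yaw 1.6029 tilt [-0.0003  0.    ] gap 0.0146 F [-0.3 -0.7 -1.3] q1,q6 [-0.09 -0.13]
toolyaw 0.0009  then dx -0.0000 dy -0.0001 dz 0.0001
```

```bash
python3 -m jog '[{"claw":0.0,"dx":0,"dy":0,"dz":0.001,"yaw":0},{"claw":0.0,"dx":0,"dy":0,"dz":0,"yaw":0},{"claw":0.0,"dx":0,"dy":0,"dz":0,"yaw":0}]' 80; python3 plan.py .6213 -.0325 .1513 1.602
python3 - <<'E'
from h import *
S=capture('side');crop(S,230,100,350,270,4.4,'b8S')
E
```

```text
time_s: 45.45
tcp_pos: [0.6214, -0.0325, 0.1514]
orientation: [3.141, 0.0, 1.603]
contact_force: [-4.7, 0.6, 8.8]
finger_gap: 0.0147
t 45.45 tcp [ 0.6214 -0.0325  0.1514] yaw 1.6028 tilt [-0.0009  0.0001] gap 0.0147 F [-4.7  0.6  8.8] q1,q6 [-0.09 -0.13]
toolyaw 0.0008  then dx -0.0000 dy -0.0001 dz 0.0001
```

View pics/b8S.png

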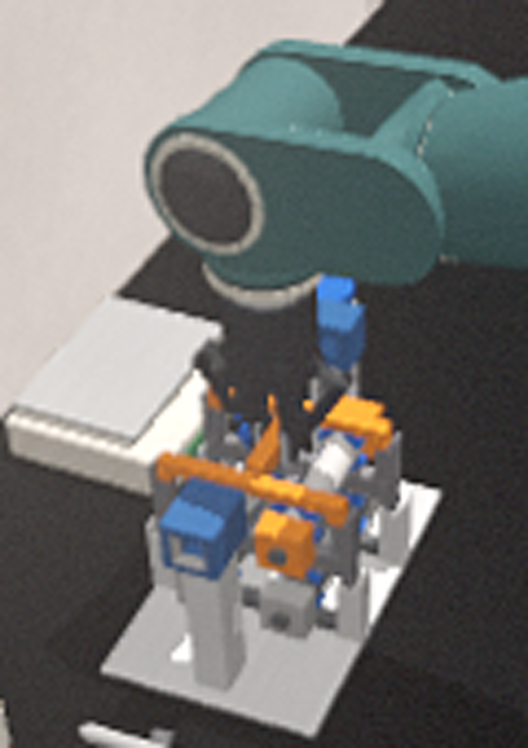

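```bash
python3 -m jog '[{"claw":0.35,"dx":0,"dy":0,"dz":-0.0005,"yaw":0},{"claw":0.35,"dx":0,"dy":0,"dz":0,"yaw":0},{"claw":0.35,"dx":0,"dy":0,"dz":0,"yaw":0},{"claw":0.35,"dx":0,"dy":0,"dz":-0.03,"yaw":0},{"claw":0.35,"dx":0,"dy":0,"dz":-0.05,"yaw":0},{"claw":0.35,"dx":0,"dy":-0.03,"dz":-0.03,"yaw":0},{"claw":0.35,"dx":0,"dy":-0.05,"dz":0,"yaw":0},{"claw":0.35,"dx":0,"dy":-0.05,"dz":0,"yaw":0},{"claw":0.35,"dx":0,"dy":-0.05,"dz":0,"yaw":0},{"claw":0.35,"dx":0,"dy":-0.03,"dz":0,"yaw":0},{"claw":0.35,"dx":0,"dy":0,"dz":0,"yaw":-0.17},{"claw":0.35,"dx":0,"dy":0,"dz":0,"yaw":-0.17},{"claw":0.35,"dx":0,"dy":0,"dz":0,"yaw":0}]' 80; python3 plan.py .4767 .2205 .15 3.186
python3 - <<'E'
from est import *
np.set_printoptions(precision=4,suppress=True)
T=capture('top');S=capture('side');crop(S,220,110,350,300,3.1,'c1S');crop(T,200,130,380,270,4.4,'c1T')
p0=[.5247,.2226,.0445]
f=T['frame'].astype(int); w=win_of(T,M['rod'],(*p0,.06)); m=np.zeros(f.shape[:2],bool); w=(w[0],w[1],min(w[2],234),w[3])
g=(f.max(2)>150); m[w[1]:w[3],w[0]:w[2]]=g[w[1]:w[3],w[0]:w[2]]
n,l,st,_=cv2.connectedComponentsWithStats(m.astype(np.uint8)); m=l==1+np.argmax(st[1:,4]);print(m.sum(),fit([(T,m)],M['rod'],p0,.06))
r=regions_of(S,'rod_mid')
for x in r[:1]: print(x['p'],fit([(S,x['mask'])],M['rod'],p0,.06))
im=show(T,M['rod'],(*p0,.06),'',5,8);cv2.imwrite('pics/c1R.png',im)
E
```

```text
time_s: 47.12
tcp_pos: [0.4114, -0.0392, 0.2608]
orientation: [3.141, 0.0, 1.942]
contact_force: [-0.0, 0.0, -0.8]
finger_gap: 0.0298
t 47.12 tcp [ 0.4114 -0.0392  0.2608] yaw 1.9419 tilt [-0.0003  0.0002] gap 0.0298 F [-0.   0.  -0.8] q1,q6 [-0.16 -0.53]
toolyaw -1.2441  then dx -0.0768 dy 0.2565 dz 0.1108
834 (array([0.524 , 0.2222, 0.041 ]), np.float64(0.4644571125106835))
0.81 (array([0.5249, 0.2222, 0.0398]), np.float64(0.17766367647304646))
```

View pics/c1S.png

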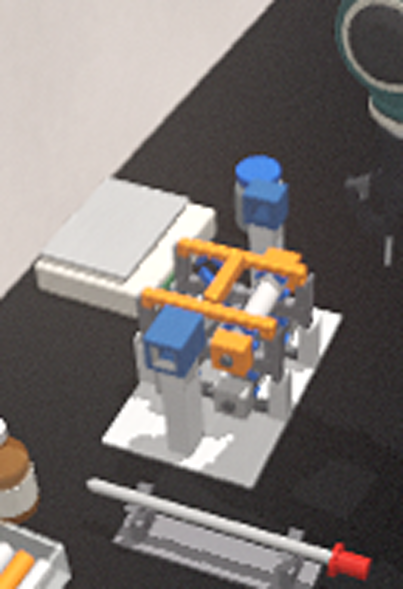

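View pics/c1T.png

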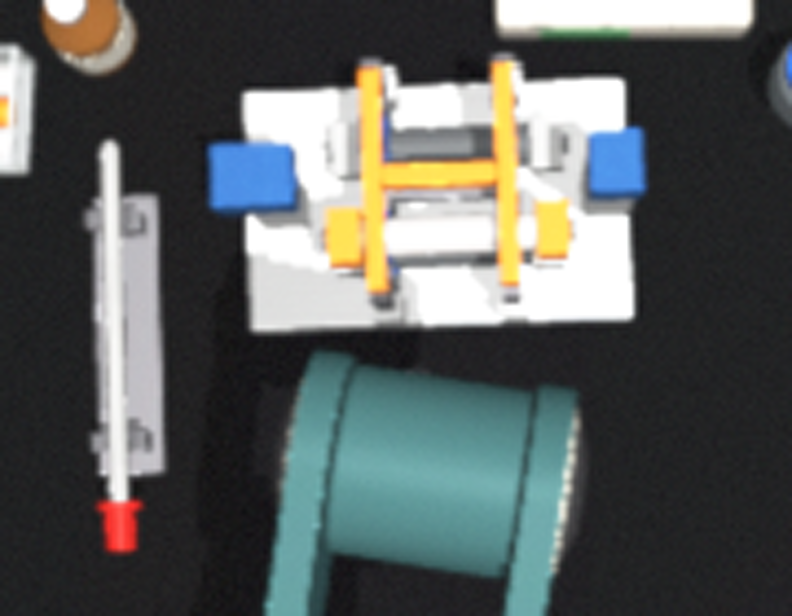

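View pics/c1R.png

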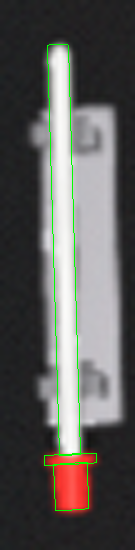

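```bash
python3 -m jog '[{"claw":0.35,"dx":0,"dy":0,"dz":0,"yaw":-0.1777},{"claw":0.35,"dx":0,"dy":0,"dz":0,"yaw":-0.1777},{"claw":0.35,"dx":0,"dy":0,"dz":0,"yaw":-0.1777},{"claw":0.35,"dx":0,"dy":0,"dz":0,"yaw":-0.1777},{"claw":0.35,"dx":0,"dy":0,"dz":0,"yaw":-0.1777},{"claw":0.35,"dx":0,"dy":0,"dz":0,"yaw":-0.1777},{"claw":0.35,"dx":0,"dy":0,"dz":0,"yaw":-0.1777},{"claw":0.35,"dx":-0.015,"dy":0.05,"dz":0,"yaw":0},{"claw":0.35,"dx":-0.015,"dy":0.05,"dz":0,"yaw":0},{"claw":0.35,"dx":-0.015,"dy":0.05,"dz":0,"yaw":0},{"claw":0.35,"dx":-0.016,"dy":0.055,"dz":0.05,"yaw":0},{"claw":0.35,"dx":-0.016,"dy":0.051,"dz":0.05,"yaw":0},{"claw":0.35,"dx":0,"dy":0,"dz":0,"yaw":0},{"claw":0.35,"dx":0,"dy":0,"dz":0,"yaw":0}]' 80; python3 plan.py .4767 .2204 .058 3.186
```

```text
time_s: 49.02
tcp_pos: [0.4725, 0.2024, 0.1774]
orientation: [-3.141, 0.0, -3.098]
contact_force: [0.1, 0.0, 0.7]
finger_gap: 0.0299
t 49.02 tcp [0.4725 0.2024 0.1774] yaw -3.0975 tilt [-0.0002  0.0001] gap 0.0299 F [0.1 0.  0.7] q1,q6 [ 0.36 -1.26]
toolyaw -0.0003  then dx -0.0050 dy 0.0178 dz 0.1194
```

```bash
python3 -m jog '[{"claw":0.35,"dx":-0.005,"dy":0.018,"dz":0.03,"yaw":0},{"claw":0.35,"dx":0,"dy":0,"dz":0.05,"yaw":0},{"claw":0.35,"dx":0,"dy":0,"dz":0,"yaw":0},{"claw":0.35,"dx":0,"dy":0,"dz":0,"yaw":0}]' 80; python3 plan.py .4767 .2204 .058 3.186
python3 - <<'E'
from h import *
S=capture('side');T=capture('top');crop(S,230,210,370,330,5,'c2S');crop(T,190,150,270,260,5,'c2T')
E
```

```text
time_s: 49.52
tcp_pos: [0.4776, 0.2205, 0.0997]
orientation: [3.141, 0.003, -3.098]
contact_force: [0.2, -0.3, 1.0]
finger_gap: 0.0298
t 49.52 tcp [0.4776 0.2205 0.0997] yaw -3.0978 tilt [-0.0009  0.0027] gap 0.0298 F [ 0.2 -0.3  1. ] q1,q6 [ 0.38 -1.23]
toolyaw -0.0006  then dx 0.0009 dy -0.0000 dz 0.0417
```

View pics/c2S.png

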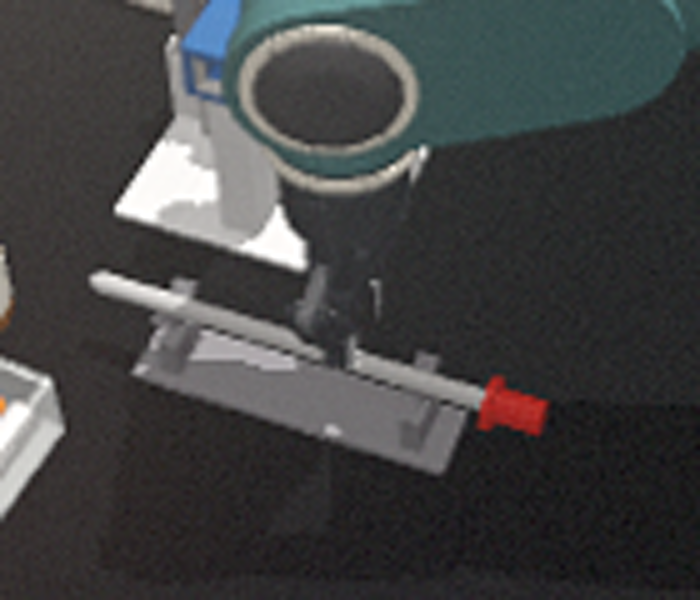

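View pics/c2T.png

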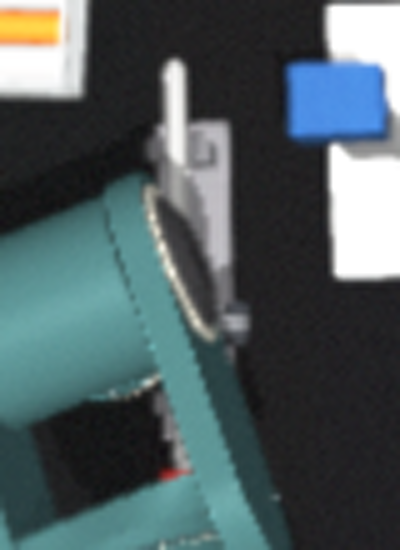

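```bash
python3 -m jog '[{"claw":0.35,"dx":0.001,"dy":0,"dz":0.025,"yaw":0},{"claw":0.35,"dx":0,"dy":0,"dz":0.017,"yaw":0},{"claw":0.35,"dx":0,"dy":0,"dz":0,"yaw":0},{"claw":0.35,"dx":0,"dy":0,"dz":0,"yaw":0},{"claw":0.0,"dx":0,"dy":0,"dz":0,"yaw":0},{"claw":0.0,"dx":0,"dy":0,"dz":0,"yaw":0},{"claw":0.0,"dx":0,"dy":0,"dz":0,"yaw":0},{"claw":0.0,"dx":0,"dy":0,"dz":0,"yaw":0},{"claw":0.0,"dx":0,"dy":0,"dz":0,"yaw":0}]' 100; python3 plan.py .4767 .2204 .058 3.186
```

```text
time_s: 50.75
tcp_pos: [0.4761, 0.2196, 0.0561]
orientation: [-3.139, 0.001, -3.097]
contact_force: [-1.5, -13.6, 9.7]
finger_gap: 0.0113
t 50.75 tcp [0.4761 0.2196 0.0561] yaw -3.0966 tilt [-0.0023  0.001 ] gap 0.0113 F [ -1.5 -13.6   9.7] q1,q6 [ 0.38 -1.23]
toolyaw 0.0005  then dx -0.0006 dy 0.0007 dz -0.0019
```

```bash
python3 -m jog '[{"claw":0.0,"dx":0,"dy":0,"dz":-0.01,"yaw":0},{"claw":0.0,"dx":0,"dy":0,"dz":-0.03,"yaw":0},{"claw":0.0,"dx":0,"dy":0,"dz":-0.05,"yaw":0},{"claw":0.0,"dx":0,"dy":0,"dz":-0.05,"yaw":0},{"claw":0.0,"dx":0,"dy":0,"dz":-0.05,"yaw":0},{"claw":0.0,"dx":0,"dy":0,"dz":-0.03,"yaw":0},{"claw":0.0,"dx":0,"dy":0,"dz":0,"yaw":0},{"claw":0.0,"dx":0,"dy":0,"dz":0,"yaw":0}]' 100; python3 plan.py .607 .36 .28 1.602
python3 - <<'E'
from est import *
S=capture('side');T=capture('top')
p=(.5247,.2224,.043,.28)
cv2.imwrite('pics/c3S.png',show(S,M['rod'],p,'',4,15)); cv2.imwrite('pics/c3T.png',show(T,M['rod'],p,'',4,15))
E
```

```text
time_s: 51.75
tcp_pos: [0.4753, 0.2207, 0.2739]
orientation: [-3.141, -0.001, -3.096]
contact_force: [-0.3, -0.5, -1.9]
finger_gap: 0.0111
t 51.75 tcp [0.4753 0.2207 0.2739] yaw -3.0964 tilt [-0.0002 -0.0011] gap 0.0111 F [-0.3 -0.5 -1.9] q1,q6 [ 0.39 -1.23]
toolyaw 1.5848  then dx 0.1351 dy 0.1360 dz -0.0061
```

View pics/c3S.png

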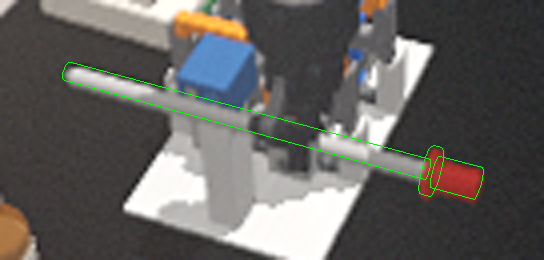

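View pics/c3T.png

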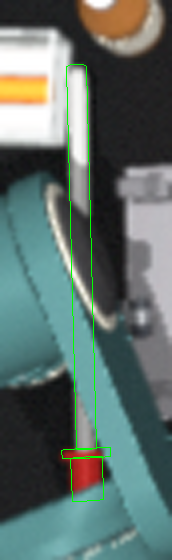

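```bash
python3 -m jog '[{"claw":0.0,"dx":0,"dy":0,"dz":0,"yaw":0.15},{"claw":0.0,"dx":0,"dy":0,"dz":0,"yaw":0.18},{"claw":0.0,"dx":0,"dy":0,"dz":0,"yaw":0.18},{"claw":0.0,"dx":0,"dy":0,"dz":0,"yaw":0.18},{"claw":0.0,"dx":0,"dy":0,"dz":0,"yaw":0.18},{"claw":0.0,"dx":0,"dy":0,"dz":0,"yaw":0.18},{"claw":0.0,"dx":0,"dy":0,"dz":0,"yaw":0.18},{"claw":0.0,"dx":0,"dy":0,"dz":0,"yaw":0.18},{"claw":0.0,"dx":0,"dy":0,"dz":0,"yaw":0.175},{"claw":0.0,"dx":0.03,"dy":0.03,"dz":0,"yaw":0},{"claw":0.0,"dx":0.04,"dy":0.04,"dz":0,"yaw":0},{"claw":0.0,"dx":0.04,"dy":0.04,"dz":0,"yaw":0},{"claw":0.0,"dx":0.025,"dy":0.025,"dz":0,"yaw":0},{"claw":0.0,"dx":0,"dy":0,"dz":0,"yaw":0},{"claw":0.0,"dx":0,"dy":0,"dz":0,"yaw":0},{"claw":0.0,"dx":0,"dy":0,"dz":0,"yaw":0}]' 100; python3 plan.py .6095 .36 .20 1.602
```

```text
time_s: 53.85
tcp_pos: [0.6059, 0.3592, 0.275]
orientation: [3.142, 0.0, 1.601]
contact_force: [-0.3, 0.5, -2.6]
finger_gap: 0.011
t 53.85 tcp [0.6059 0.3592 0.275 ] yaw 1.6014 tilt [-0.0001  0.    ] gap 0.011 F [-0.3  0.5 -2.6] q1,q6 [0.5  0.47]
toolyaw -0.0006  then dx 0.0007 dy 0.0036 dz 0.0750
```

```bash
python3 -m jog '[{"claw":0.0,"dx":0.001,"dy":0.0035,"dz":0.03,"yaw":0},{"claw":0.0,"dx":0,"dy":0,"dz":0.04,"yaw":0},{"claw":0.0,"dx":0,"dy":0,"dz":0.025,"yaw":0},{"claw":0.0,"dx":0,"dy":0,"dz":0.011,"yaw":0},{"claw":0.0,"dx":0,"dy":0,"dz":0,"yaw":0},{"claw":0.0,"dx":0,"dy":0,"dz":0,"yaw":0},{"claw":0.0,"dx":0,"dy":0,"dz":0,"yaw":0}]' 100; python3 plan.py .6095 .36 .1685 1.602
python3 - <<'E'
from est import *
S=capture('side');T=capture('top')
s=sense();t=s['tcp_pos'];psi=s['orientation'][2]; ry=psi-np.pi  # rod dir = -tool x -> yaw psi+pi
d=np.array([np.cos(ry),np.sin(ry)]); mid=t[:2]+d*.0486
rp=(mid[0],mid[1],ry,t[2]+.0043); print(rp, 'tip',mid+d*.1375)
cr=(.6208,-.0325,.031,0)
for c,n,k in((S,'c4S',5),(T,'c4T',5)):
    parts=[RT(*rp[:2],rp[3],rp[2],P) for P in M['rod']]+[RT(*cr[:2],0,cr[2],P) for P in M['cradle'][1:2]]
    parts.append(RT(*cr[:2],0,cr[2],box(-14,14,159.9,160,159,187))); parts.append(RT(*cr[:2],0,cr[2],box(-9,9,159.9,160,164,182)))
    uv=np.vstack([proj(c,P) for P in parts]);a=np.floor(uv.min(0)-6).astype(int);b=np.ceil(uv.max(0)+6).astype(int)
    if c is S: b[1]=min(b[1],400)
    im=cv2.resize(c['frame'][a[1]:b[1],a[0]:b[0]],None,fx=k,fy=k,interpolation=cv2.INTER_CUBIC)
    im0=im.copy()
    for P in parts: cv2.polylines(im,[cv2.convexHull(((proj(c,P)-a+.5)*k-.5).astype(np.int32))],True,(0,255,0),1)
    o=np.vstack([im0,im]) if im.shape[1]>im.shape[0] else np.hstack([im0,im])
    print(o.shape,a); cv2.imwrite(f'pics/{n}.png',o)
E
```

```text
time_s: 54.72
tcp_pos: [0.6101, 0.3611, 0.1702]
orientation: [3.14, -0.001, 1.602]
contact_force: [-0.4, -0.0, -2.2]
finger_gap: 0.0114
t 54.73 tcp [0.6101 0.3611 0.1702] yaw 1.6017 tilt [-0.0015 -0.0008] gap 0.0114 F [-0.4 -0.  -2.2] q1,q6 [0.5  0.47]
toolyaw -0.0003  then dx -0.0011 dy -0.0006 dz 0.0017
(np.float64(0.6114731700815632), np.float64(0.31244486844599845), np.float64(-1.5399211809054674), np.float64(0.17396518103879782)) tip [0.61571783 0.1750104 ]
(620, 910, 3) [201 201]
(310, 730, 3) [128 155]
```

View pics/c4S.png

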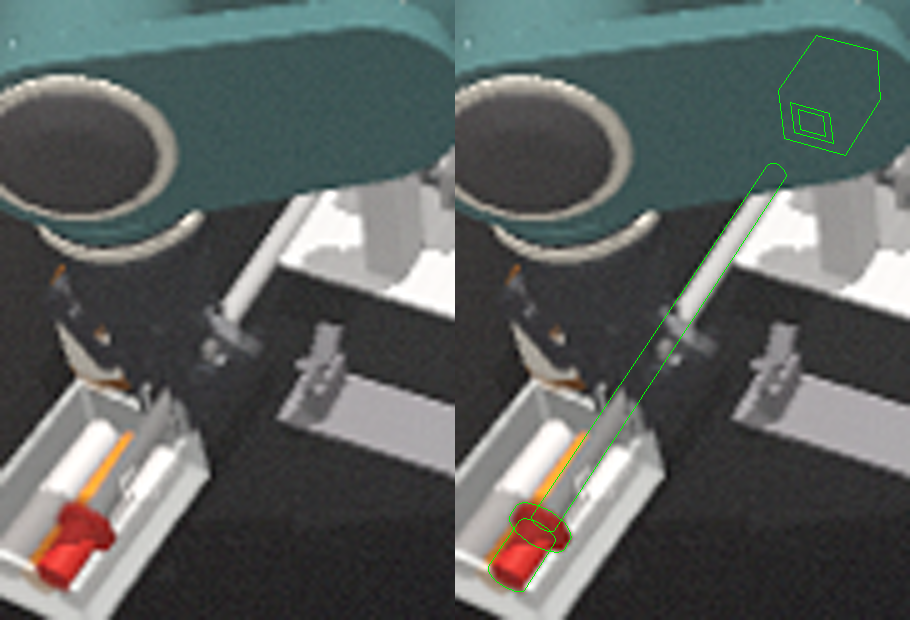

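View pics/c4T.png

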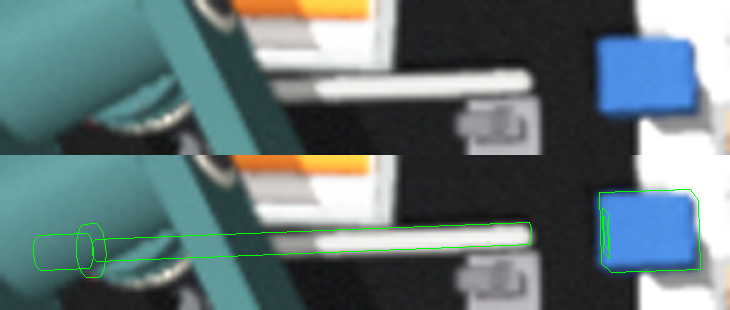

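```bash
cat > rodfit.py <<'E'
from est import *
np.set_printoptions(precision=4,suppress=True)
def centroid_rows(c,cols,rlo,rhi,thr=70):
    f=c['frame'].max(2).astype(float); out=[]
    for u in cols:
        v=np.arange(rlo,rhi); w=np.clip(f[rlo:rhi,u]-thr,0,None)
        if w.sum()>50: out.append((u,(v*w).sum()/w.sum(),(w>60).sum()))
    return np.array(out)
E
python3 - <<'E'
from rodfit import *
T=capture('top');S=capture('side')
f=T['frame'].max(2)
print(f[164:180,192:236:6])
E
```

```text
[[246 253 225  33  35  33  32  34]
 [244 249 226  35  35  32  36  31]
 [243 249 224  31  38  28  33  32]
 [232 238 212  30  31  23  26  34]
 [189 199 197  25  30  47  69  34]
 [115 131 139  77  94 132 187  50]
 [126 179 186 195 206 219 232  97]
 [197 231 232 237 241 243 243 133]
 [236 241 241 240 238 235 234 104]
 [224 232 226 220 210 178 172  70]
 [151 160 146 134 124 111 119 119]
 [ 71  70  60  54  48 166 165 167]
 [ 28  27  35  36  35 179 144 180]
 [ 21  22  31  34  34 148 129 187]
 [ 25  27  34  33  35 153 132 187]
 [ 25  21  34  32  32 160 134 187]]
```

```bash
python3 - <<'E'
from rodfit import *
T=capture('top');S=capture('side')
s=sense();t=s['tcp_pos'];psi=s['orientation'][2];ry=psi-np.pi;d=np.array([np.cos(ry),np.sin(ry),0])
ax=lambda k: np.array([t[0],t[1],t[2]+.0043])+d*k  # k from grip toward tip
C=centroid_rows(T,range(208,221),166,177,40)
for u,v,n in C[::3]:
    X=atz(T,(u,v),.1735)[0]; k=(t[1]-X[1]); print('T',u,v,X,'pred x',ax(k/np.cos(.03))[0])
# block top edges in T
f=T['frame'].astype(int); b=np.clip(f[...,0]-f[...,2],0,None)
for u in range(250,266,3):
    col=b[155:185,u]; w=col>60; r=np.where(w)[0]; 
    # subpixel edges at half
    h=col.max()/2; a=r[0]; e=r[-1]
    top=155+a-1+(h-col[a-1])/(col[a]-col[a-1]) if col[a]>h else None
    print(u,155+r[0],155+r[-1],col[a-2:a+2],col[e-2:e+4])
# S profile
g=S['frame'].max(2).astype(float)
for row in range(242,264,4):
    print(row,g[row,240:275].astype(int))
    print('pred', [proj(S,ax(k))[0].round(1).tolist() for k in(.03,.06,.09,.12)] if row==242 else '')
E
```

```text
T 208.0 171.80225988700565 [0.6118 0.2552 0.1735] pred x 0.6131079802161273
T 211.0 171.75881683731512 [0.6118 0.2457 0.1735] pred x 0.6133998389171069
T 214.0 171.69864559819413 [0.6119 0.2363 0.1735] pred x 0.6136914095410506
T 217.0 171.63667041619797 [0.6121 0.2269 0.1735] pred x 0.6139827299279076
T 220.0 171.7074756229686 [0.6118 0.2174 0.1735] pred x 0.6142740346915021
250 162 177 [  0  18  78 142] [154 147  96  50  16   1]
253 162 177 [  0  19  80 142] [153 140  90  54  18   3]
256 162 177 [  1   8  73 135] [151 132  84  28   4   0]
259 162 177 [  0   3  72 136] [154 126  80  33   5   0]
262 163 177 [  0  53 136 152] [153 127  76  22   4   1]
265 163 177 [  0  26 115 143] [153 115  66  20   4   1]
242 [ 86  85  85  86  89  87  87  72  75  68  62  61  59  57  51  53  52  48
 129 209 224 217 198 172 233 253 253 246 199 177 182 180 173 155 152]
pred [[240.4, 272.1], [245.5, 264.4], [250.4, 257.0], [255.1, 249.9]]
246 [101  52  56  51  52  53  56  52  51  53  52  53  54  52  50  78 194 222
 219 204 171 203 247 253 251 251 252 252 251 250 253 255 255 196 144]
pred 
250 [ 54  54  59  50  55  50  54  52  55  55  51  44  50 182 219 221 211 186
 179 237 254 254 254 255 225 202 201 204 206 250 225 206 210 183 156]
pred 
254 [ 56  60  59  57  51  53  45  56  52  46 133 206 224 216 202 158  86  87
 133 169 198 193 193 190 186 188 188 188 186 188 186 185 185 185 164]
pred 
258 [ 62  61  62  57  53  57  48  88 193 225 220 208 184 124  54  49  56  54
  53  46  47  49  50  45  42  45  43  44  55  66  84 105 139 172 182]
pred 
262 [ 53  58  78  84  60 110 200 222 213 193 142  67  51  55  56  50  50  45
  47  49  46  47  51  43  44  51  48  42  50  49  51  49  50  53  52]
pred
```

```bash
python3 - <<'E'
from rodfit import *
T=capture('top')
for v in (161.95,169.2,176.4): print(atz(T,(256,v),.195))
# predicted block top face edges at col 256
cr=(.6208,-.0325,.031)
for x in(-.022,0,.022):
    P=RT(*cr[:2],.195,cr[2],np.array([[x,.132,0.]])); print(P,proj(T,P))
E
```

```text
[[0.6381 0.1022 0.195 ]]
[[0.6156 0.102  0.195 ]]
[[0.5934 0.1018 0.195 ]]
[[0.5947 0.0988 0.195 ]] [[256.9896 175.9671]]
[[0.6167 0.0994 0.195 ]] [[256.8282 168.843 ]]
[[0.6387 0.1001 0.195 ]] [[256.6701 161.7444]]
```

```bash
python3 -m jog '[{"claw":0.0,"dx":-0.015,"dy":0,"dz":0.001,"yaw":0},{"claw":0.0,"dx":-0.02,"dy":0,"dz":0,"yaw":0},{"claw":0.0,"dx":-0.008,"dy":0,"dz":0,"yaw":0},{"claw":0.0,"dx":0,"dy":0,"dz":0,"yaw":0},{"claw":0.0,"dx":0,"dy":0,"dz":0,"yaw":0}]' 100; python3 plan.py .6095 .36 .1685 1.602
python3 - <<'E'
from rodfit import *
T=capture('top');S=capture('side')
s=sense();t=s['tcp_pos'];psi=s['orientation'][2];d=np.array([np.cos(psi-np.pi),np.sin(psi-np.pi),0])
f=T['frame'].max(2).astype(float)
def edges(u,lo,hi,thr=120):
    c=f[lo:hi,u]; m=lo+np.argmax(c)
    a=m
    while f[a,u]>thr: a-=1
    b=m
    while f[b,u]>thr: b+=1
    return a+(thr-f[a,u])/(f[a+1,u]-f[a,u]), b-(thr-f[b,u])/(f[b-1,u]-f[b,u])
L=[]
for u in range(206,244):
    try:
        a,b=edges(u,165,178)
        if 3.5<b-a<6.5: L.append((u,(a+b)/2,b-a))
    except Exception as e: pass
L=np.array(L); X=np.array([atz(T,(u,v),.1735)[0] for u,v,_ in L])
for l,x in zip(L[::3],X[::3]): 
    k=(t[1]-x[1])/np.cos(.03); print(l.round(2),x,'pred',(t+d*k)[0].round(4))
print('slope',np.polyfit(X[:,1],X[:,0],1))
crop(T,190,140,300,200,7,'c5T'); crop(S,200,200,330,300,6,'c5S')
E
```

```text
time_s: 55.7
tcp_pos: [0.6112, 0.3181, 0.168]
orientation: [3.141, -0.0, 1.602]
contact_force: [0.0, -0.0, -2.1]
finger_gap: 0.011
t 55.7 tcp [0.6112 0.3181 0.168 ] yaw 1.6016 tilt [-0.0001 -0.0002] gap 0.011 F [ 0.  -0.  -2.1] q1,q6 [0.44 0.41]
toolyaw -0.0004  then dx 0.0420 dy -0.0004 dz -0.0005
[206.   171.77   5.04] [0.6119 0.2615 0.1735] pred 0.6129
[209.   171.79   4.83] [0.6118 0.252  0.1735] pred 0.6132
[212.   171.76   4.79] [0.6118 0.2426 0.1735] pred 0.6135
[215.   171.69   4.82] [0.6119 0.2332 0.1735] pred 0.6138
[218.   171.64   4.81] [0.612  0.2237 0.1735] pred 0.6141
[221.   171.92   5.5 ] [0.6111 0.2143 0.1735] pred 0.6143
[225.   171.39   4.99] [0.6127 0.2018 0.1735] pred 0.6147
[228.   171.4    5.16] [0.6125 0.1923 0.1735] pred 0.615
[237.   170.84   4.85] [0.6141 0.1642 0.1735] pred 0.6159
[240.   170.77   4.79] [0.6143 0.1548 0.1735] pred 0.6162
[243.   170.72   4.78] [0.6144 0.1454 0.1735] pred 0.6165
slope [-0.0263  0.6181]
```

View pics/c5T.png

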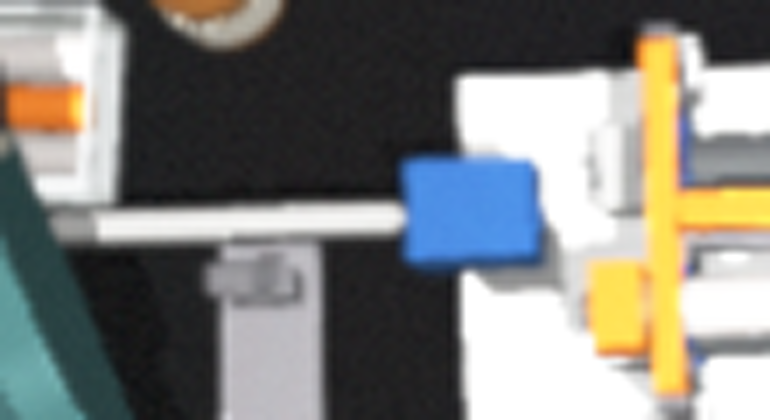

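```bash
python3 -m jog '[{"claw":0.0,"dx":-0.004,"dy":0,"dz":0,"yaw":0},{"claw":0.0,"dx":-0.004,"dy":0,"dz":0,"yaw":0},{"claw":0.0,"dx":-0.004,"dy":0,"dz":0,"yaw":0},{"claw":0.0,"dx":-0.004,"dy":0,"dz":0,"yaw":0},{"claw":0.0,"dx":0,"dy":0,"dz":0,"yaw":0}]' 100; python3 plan.py _ .176 _ 1.602
```

```text
time_s: 56.42
tcp_pos: [0.6117, 0.3017, 0.168]
orientation: [3.142, -0.0, 1.601]
contact_force: [-0.4, -0.1, -2.1]
finger_gap: 0.0111
t 56.42 tcp [0.6117 0.3017 0.168 ] yaw 1.6014 tilt [-0.     -0.0001] gap 0.0111 F [-0.4 -0.1 -2.1] q1,q6 [0.42 0.39]
toolyaw -0.0006  then dx -0.1256 dy -0.0039 dz -0.0000
```

```bash
python3 -m jog '[{"claw":0.0,"dx":-0.006,"dy":0,"dz":0,"yaw":0},{"claw":0.0,"dx":-0.008,"dy":0,"dz":0,"yaw":0},{"claw":0.0,"dx":-0.01,"dy":0,"dz":0,"yaw":0},{"claw":0.0,"dx":-0.01,"dy":0,"dz":0,"yaw":0},{"claw":0.0,"dx":-0.006,"dy":0,"dz":0,"yaw":0},{"claw":0.0,"dx":0,"dy":0,"dz":0,"yaw":0}]' 100; python3 plan.py _ .176 _ 1.602
```

```text
time_s: 57.18
tcp_pos: [0.613, 0.2615, 0.168]
orientation: [3.141, -0.0, 1.601]
contact_force: [-0.1, 0.0, -1.4]
finger_gap: 0.0114
t 57.17 tcp [0.613  0.2615 0.168 ] yaw 1.6011 tilt [-0.0001 -0.0001] gap 0.0114 F [-0.1  0.  -1.4] q1,q6 [0.36 0.33]
toolyaw -0.0009  then dx -0.0855 dy -0.0027 dz -0.0000
```

```bash
python3 -m jog '[{"claw":0.0,"dx":-0.01,"dy":0,"dz":0,"yaw":0},{"claw":0.0,"dx":-0.012,"dy":0,"dz":0,"yaw":0},{"claw":0.0,"dx":-0.012,"dy":0,"dz":0,"yaw":0},{"claw":0.0,"dx":-0.008,"dy":0,"dz":0,"yaw":0},{"claw":0.0,"dx":0,"dy":0,"dz":0,"yaw":0}]' 100; python3 plan.py _ .176 _ 1.602
```

```text
time_s: 57.8
tcp_pos: [0.6143, 0.2194, 0.168]
orientation: [3.141, -0.0, 1.601]
contact_force: [0.3, 0.6, -1.7]
finger_gap: 0.011
t 57.8 tcp [0.6143 0.2194 0.168 ] yaw 1.6009 tilt [-0.0002 -0.0001] gap 0.011 F [ 0.3  0.6 -1.7] q1,q6 [0.3  0.27]
toolyaw -0.0011  then dx -0.0433 dy -0.0014 dz -0.0000
```

```bash
python3 -m jog '[{"claw":0.0,"dx":-0.01,"dy":0,"dz":0,"yaw":0},{"claw":0.0,"dx":-0.012,"dy":0,"dz":0,"yaw":0},{"claw":0.0,"dx":-0.012,"dy":0,"dz":0,"yaw":0},{"claw":0.0,"dx":-0.009,"dy":0,"dz":0,"yaw":0},{"claw":0.0,"dx":0,"dy":0,"dz":0,"yaw":0},{"claw":0.0,"dx":0,"dy":0,"dz":0,"yaw":0}]' 100; python3 plan.py _ .176 _ 1.602
python3 - <<'E'
from h import *
S=capture('side');T=capture('top');crop(S,210,150,350,290,5,'c6S');crop(T,190,140,310,230,6,'c6T')
E
```

```text
time_s: 58.55
tcp_pos: [0.6155, 0.1771, 0.1679]
orientation: [3.142, -0.0, 1.602]
contact_force: [0.5, -0.0, -2.6]
finger_gap: 0.0112
t 58.55 tcp [0.6155 0.1771 0.1679] yaw 1.6017 tilt [-0.     -0.0002] gap 0.0112 F [ 0.5 -0.  -2.6] q1,q6 [0.24 0.21]
toolyaw -0.0003  then dx -0.0011 dy -0.0000 dz -0.0000
```

View pics/c6S.png

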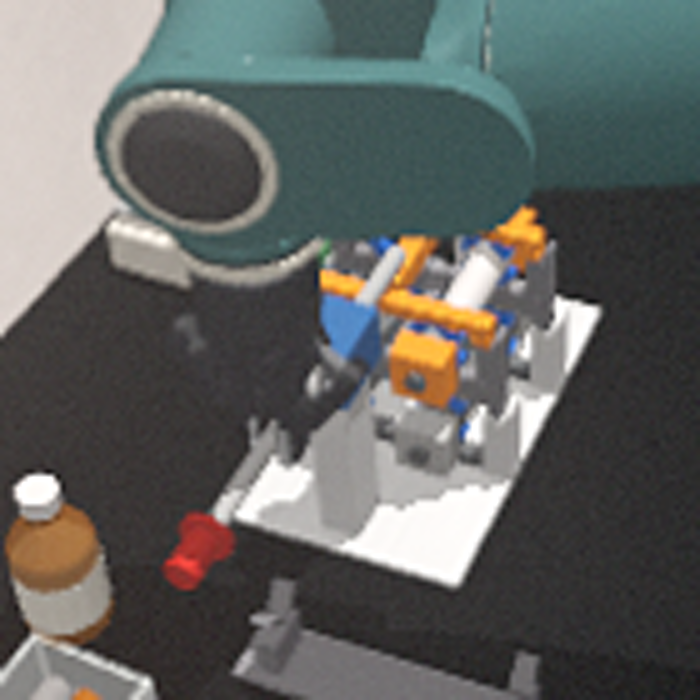

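View pics/c6T.png

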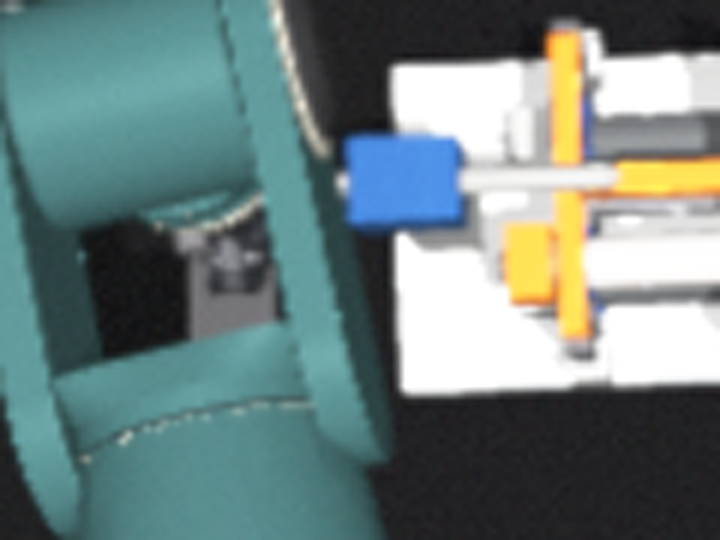

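```bash
python3 -m jog '[{"claw":0.5,"dx":0,"dy":0,"dz":0,"yaw":0},{"claw":0.5,"dx":0,"dy":0,"dz":0,"yaw":0},{"claw":0.5,"dx":0,"dy":0,"dz":0,"yaw":0},{"claw":0.5,"dx":0,"dy":0,"dz":-0.03,"yaw":0},{"claw":0.5,"dx":0,"dy":0,"dz":-0.04,"yaw":0},{"claw":0.5,"dx":0.04,"dy":0,"dz":-0.01,"yaw":0},{"claw":0.5,"dx":0.045,"dy":0,"dz":0,"yaw":0},{"claw":0.5,"dx":0.025,"dy":0,"dz":0,"yaw":0},{"claw":0.5,"dx":0,"dy":0,"dz":0,"yaw":0},{"claw":0.5,"dx":0,"dy":0,"dz":0,"yaw":0}]' 80; python3 plan.py .612 .287 .150 1.602
python3 - <<'E'
from h import *
np.set_printoptions(precision=4,suppress=True)
S=capture('side');T=capture('top');crop(S,210,150,350,290,5,'c7S');crop(T,190,140,310,230,6,'c7T')
a=spot_point(S,'rod_knob');b=spot_point(T,'rod_knob');print(a[:2],b[:2])
f=S['frame'].astype(int); m=((f[...,2]-f[...,1]>50)&(f[...,2]-f[...,0]>50)); m[:200]=0; ys,xs=np.where(m[:, :330]); print('red',xs.mean(),ys.mean(),xs.min(),xs.max(),ys.min(),ys.max(),len(xs))
E
```

```text
time_s: 59.9
tcp_pos: [0.6122, 0.2862, 0.2477]
orientation: [-3.141, 0.0, 1.601]
contact_force: [-0.1, 0.6, 0.4]
finger_gap: 0.0427
t 59.9 tcp [0.6122 0.2862 0.2477] yaw 1.6015 tilt [-0.0003  0.0005] gap 0.0427 F [-0.1  0.6  0.4] q1,q6 [0.4  0.37]
toolyaw -0.0005  then dx 0.0008 dy -0.0002 dz 0.0977
[{'centre': [263.0, 249.8], 'p': 0.61}, {'centre': [214.1, 291.3], 'p': 0.22}] [{'centre': [172.6, 200.9], 'p': 0.8}]
red 259.06166868198306 248.4582829504232 207 318 200 315 827
```

View pics/c7S.png

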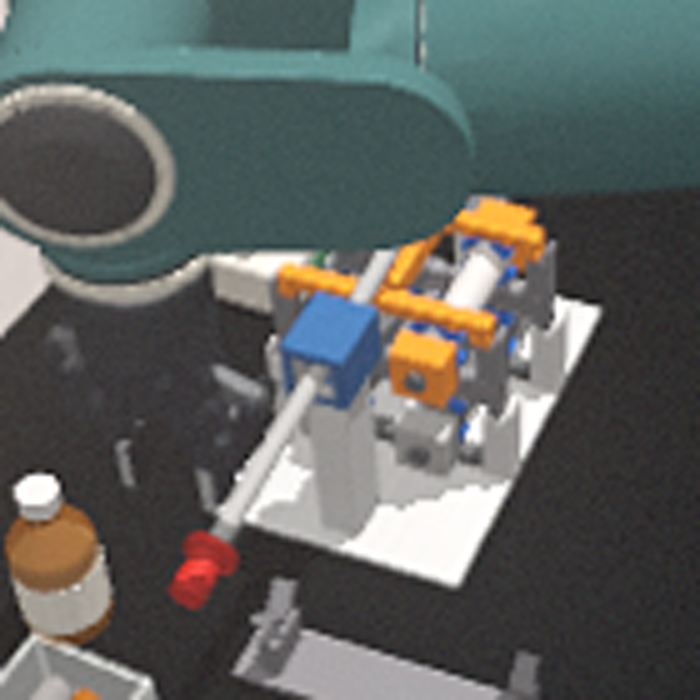

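View pics/c7T.png

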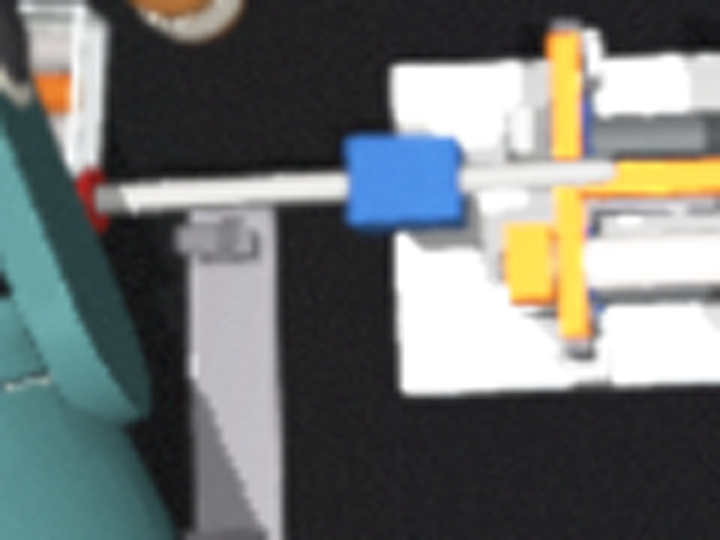

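```bash
python3 - <<'E'
from h import *
np.set_printoptions(precision=4,suppress=True)
S=capture('side');T=capture('top')
for uv in [(248.8,265.8),(249.8,263.)]:
    o,d=ray(S,uv)
    for x in(.610,.612): print(uv,x,o+d[0]*((x-o[0])/d[0][0]))
o,d=ray(S,(252.3,260.6)); print('flange',o+d[0]*((.612-o[0])/d[0][0]))
print('T knob/flange', tri(T,(205.0,173.3),S,(252.3,260.6)))
E
```

```text
(248.8, 265.8) 0.61 [0.61   0.2893 0.1544]
(248.8, 265.8) 0.612 [0.612  0.2868 0.1506]
(249.8, 263.0) 0.61 [0.61   0.2822 0.1594]
(249.8, 263.0) 0.612 [0.612  0.2797 0.1556]
flange [0.612  0.2658 0.1513]
T knob/flange (array([0.6096, 0.269 , 0.156 ]), np.float64(6.134102947048227e-05))
```

```bash
python3 -m jog '[{"claw":0.5,"dx":0.002,"dy":-0.001,"dz":0.03,"yaw":0},{"claw":0.5,"dx":0,"dy":0,"dz":0.04,"yaw":0},{"claw":0.5,"dx":0,"dy":0,"dz":0.02,"yaw":0},{"claw":0.5,"dx":0,"dy":0,"dz":0.005,"yaw":0},{"claw":0.5,"dx":0,"dy":0,"dz":0,"yaw":0},{"claw":0.5,"dx":0,"dy":0,"dz":0,"yaw":0}]' 80; python3 plan.py .611 .289 .152 1.602
python3 - <<'E'
from h import *
S=capture('side');crop(S,210,180,330,290,6,'c8S')
E
```

```text
time_s: 60.95
tcp_pos: [0.6115, 0.2891, 0.1545]
orientation: [3.14, -0.001, 1.602]
contact_force: [1.2, 0.1, -0.1]
finger_gap: 0.0425
t 60.95 tcp [0.6115 0.2891 0.1545] yaw 1.6017 tilt [-0.0018 -0.0007] gap 0.0425 F [ 1.2  0.1 -0.1] q1,q6 [0.4  0.37]
toolyaw -0.0003  then dx -0.0001 dy -0.0005 dz 0.0025
```

View pics/c8S.png

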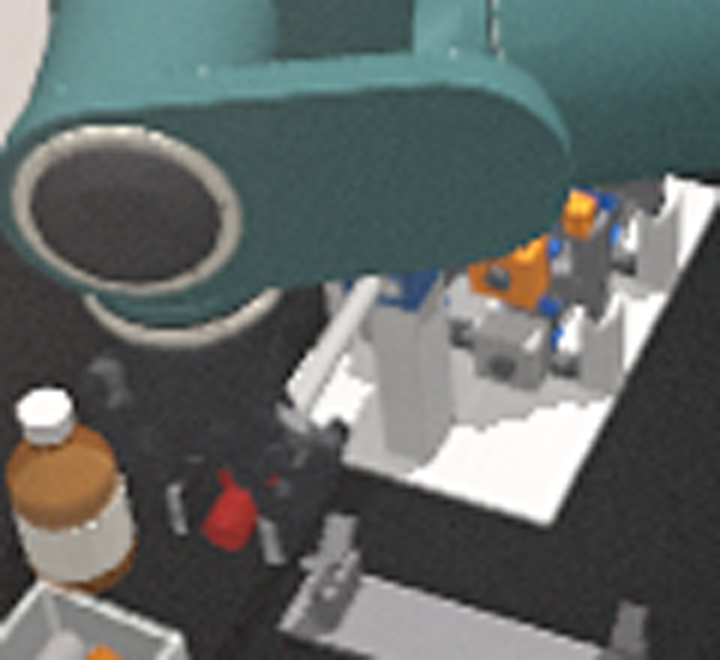

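Fingers straddle the knob. Closing on it.

```bash
python3 -m jog '[{"claw":0.1,"dx":0,"dy":-0.0005,"dz":0.001,"yaw":0},{"claw":0.1,"dx":0,"dy":0,"dz":0,"yaw":0},{"claw":0.1,"dx":0,"dy":0,"dz":0,"yaw":0},{"claw":0.1,"dx":0,"dy":0,"dz":0,"yaw":0},{"claw":0.1,"dx":0,"dy":0,"dz":0,"yaw":0}]' 50; python3 plan.py .611 .289 .152 1.602
```

```text
time_s: 61.62
tcp_pos: [0.6106, 0.2889, 0.1519]
orientation: [3.142, -0.0, 1.602]
contact_force: [0.2, -0.3, 1.1]
finger_gap: 0.0207
t 61.62 tcp [0.6106 0.2889 0.1519] yaw 1.6017 tilt [-0.0001 -0.    ] gap 0.0207 F [ 0.2 -0.3  1.1] q1,q6 [0.4  0.37]
toolyaw -0.0003  then dx 0.0001 dy 0.0004 dz -0.0001
```

```bash
python3 -m jog '[{"claw":0.1,"dx":0,"dy":0,"dz":-0.005,"yaw":0},{"claw":0.1,"dx":0,"dy":0,"dz":-0.005,"yaw":0},{"claw":0.1,"dx":0,"dy":0,"dz":-0.005,"yaw":0},{"claw":0.1,"dx":0,"dy":0,"dz":-0.003,"yaw":0},{"claw":0.1,"dx":0,"dy":0,"dz":0,"yaw":0}]' 60; python3 plan.py .611 .289 .152 1.602
python3 - <<'E'
from h import *
S=capture('side');T=capture('top');crop(S,210,150,330,290,5,'c9S');crop(T,180,140,340,220,5,'c9T')
E
```

```text
time_s: 62.25
tcp_pos: [0.6106, 0.2889, 0.1702]
orientation: [3.141, -0.0, 1.602]
contact_force: [0.8, 0.4, -1.9]
finger_gap: 0.0204
t 62.25 tcp [0.6106 0.2889 0.1702] yaw 1.6017 tilt [-0.0003 -0.0001] gap 0.0204 F [ 0.8  0.4 -1.9] q1,q6 [0.4  0.37]
toolyaw -0.0003  then dx 0.0001 dy 0.0004 dz 0.0182
```

View pics/c9S.png

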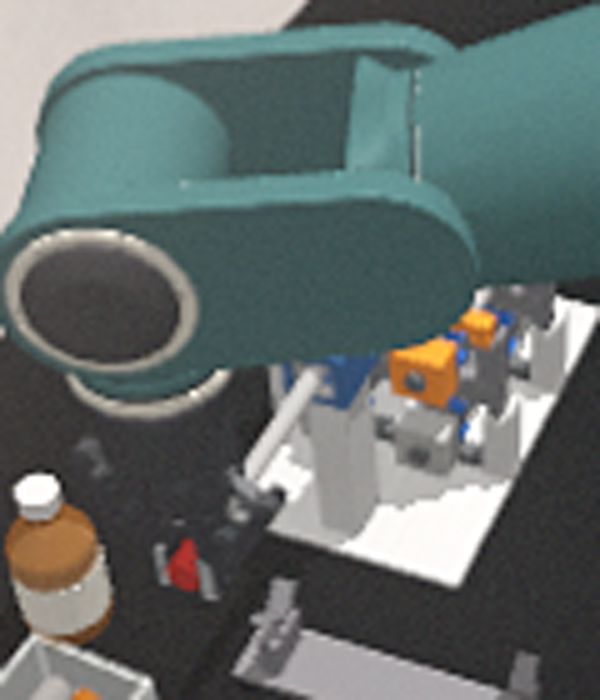

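View pics/c9T.png

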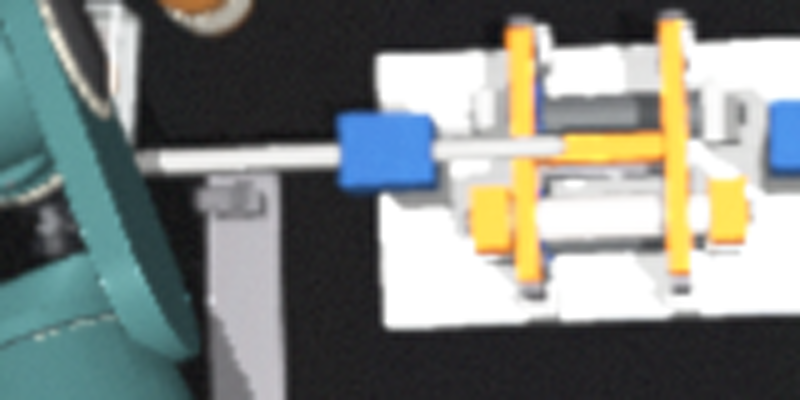

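```bash
python3 - <<'E'
from h import *
np.set_printoptions(precision=4,suppress=True)
S=capture('side');g=S['frame'].max(2).astype(float)
n=np.array([1,.0263,0.])
for r in range(228,244,3):
    row=g[r,255:285]; 
    print(r,row.astype(int))
    m=255+np.argmax(g[r,258:276])+3
    a=m
    while g[r,a]>110:a-=1
    b=m
    while g[r,b]>110:b+=1
    a+=(110-g[r,a])/(g[r,a+1]-g[r,a]); b-=(110-g[r,b])/(g[r,b-1]-g[r,b])
    o,d=ray(S,((a+b)/2,r)); k=(.6178-n@o)/(n@d[0]); print('   ',a,b,o+d[0]*k)
E
```

```text
228 [ 50  48  55  55  55  56  57  53  49 121 151 147 123 193 219 220 207 172
 139 154 163 135 115 108 114 116 120 133 133 163]
    263.84722222222223 277.7142857142857 [0.6141 0.1391 0.1717]
231 [ 58  57  48  53  55  54  52  50  43  86 141 197 218 220 208 175 146 146
 145 143 142 134 119 117 121 130 135 133 154 166]
    264.43636363636364 298.73333333333335 [0.616  0.0699 0.0911]
234 [ 61  61  53  50  45  46  45  41  42 191 221 221 209 178 158 135 136 149
 154 151 154 153 154 153 146 152 156 157 159 146]
    263.4563758389262 284.8 [0.6146 0.1224 0.1275]
237 [ 60  60  50  52  43  39  52 187 222 221 210 179 160 179 187 179 165 152
 152 155 153 152 154 150 152 156 156 156 156 156]
    261.42962962962963 285.025 [0.6144 0.1304 0.1209]
240 [ 55  60  53  51  46 187 222 222 209 177 205 250 255 209 182 183 186 172
 151 148 150 152 151 152 151 156 156 153 155 154]
    259.45390070921985 290.65384615384613 [0.6146 0.1208 0.0965]
243 [ 70 101  76  88 210 223 211 183 204 247 253 253 252 245 246 201 178 178
 155 149 150 150 150 151 153 155 157 155 157 156]
    258.1803278688525 313.7236842105263 [0.6166 0.0453 0.0037]
```

```bash
python3 -m jog '[{"claw":0.1,"dx":-0.006,"dy":0,"dz":0,"yaw":0},{"claw":0.1,"dx":-0.01,"dy":0,"dz":0,"yaw":0},{"claw":0.1,"dx":-0.01,"dy":0,"dz":0,"yaw":0},{"claw":0.1,"dx":-0.01,"dy":0,"dz":0,"yaw":0},{"claw":0.1,"dx":-0.006,"dy":0,"dz":0,"yaw":0},{"claw":0.1,"dx":0,"dy":0,"dz":0,"yaw":0}]' 80; python3 plan.py .6148 .149 _ 1.602
```

```text
time_s: 63.15
tcp_pos: [0.6119, 0.2464, 0.17]
orientation: [3.142, 0.0, 1.601]
contact_force: [1.2, -0.6, -2.7]
finger_gap: 0.0199
t 63.15 tcp [0.6119 0.2464 0.17  ] yaw 1.6011 tilt [-0.0001  0.0001] gap 0.0199 F [ 1.2 -0.6 -2.7] q1,q6 [0.34 0.31]
toolyaw -0.0009  then dx -0.0974 dy -0.0001 dz -0.0000
```

```bash
python3 -m jog '[{"claw":0.1,"dx":-0.008,"dy":0,"dz":0,"yaw":0},{"claw":0.1,"dx":-0.01,"dy":0,"dz":0,"yaw":0},{"claw":0.1,"dx":-0.01,"dy":0,"dz":0,"yaw":0},{"claw":0.1,"dx":-0.01,"dy":0,"dz":0,"yaw":0},{"claw":0.1,"dx":-0.01,"dy":0,"dz":0,"yaw":0},{"claw":0.1,"dx":-0.007,"dy":0,"dz":0,"yaw":0},{"claw":0.1,"dx":0,"dy":0,"dz":0,"yaw":0}]' 80; python3 plan.py .6148 .149 _ 1.602
python3 - <<'E'
from h import *
S=capture('side');T=capture('top');crop(S,210,130,350,290,4,'d1S');crop(T,220,140,360,220,5.5,'d1T')
E
```

```text
time_s: 64.03
tcp_pos: [0.6136, 0.1915, 0.17]
orientation: [3.141, 0.0, 1.601]
contact_force: [-0.1, -0.7, -2.4]
finger_gap: 0.02
t 64.03 tcp [0.6136 0.1915 0.17  ] yaw 1.6011 tilt [-0.0002  0.    ] gap 0.02 F [-0.1 -0.7 -2.4] q1,q6 [0.26 0.23]
toolyaw -0.0009  then dx -0.0425 dy -0.0001 dz -0.0000
```

View pics/d1T.png

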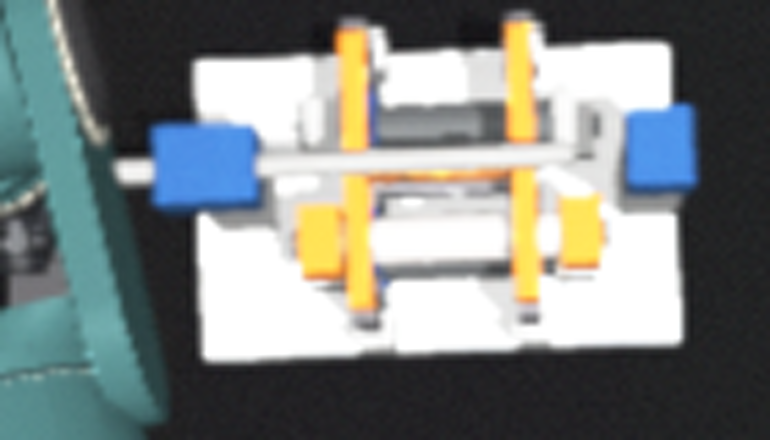

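View pics/d1S.png

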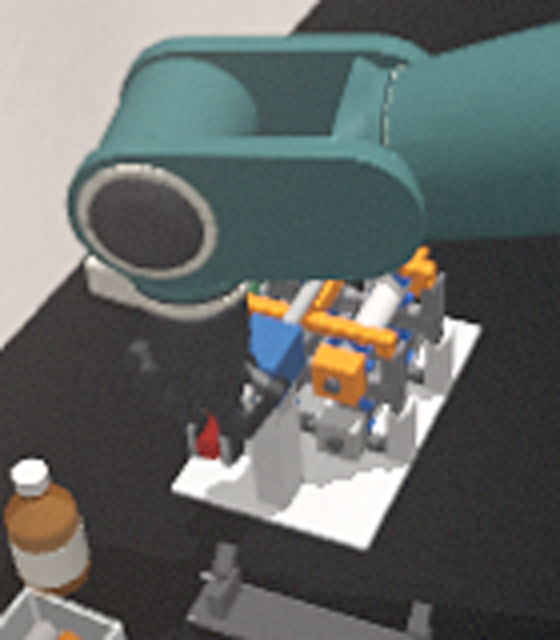

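```bash
python3 -m jog '[{"claw":0.1,"dx":-0.006,"dy":0,"dz":0,"yaw":0},{"claw":0.1,"dx":-0.008,"dy":0,"dz":0,"yaw":0},{"claw":0.1,"dx":-0.008,"dy":0,"dz":0,"yaw":0},{"claw":0.1,"dx":-0.006,"dy":0,"dz":0,"yaw":0},{"claw":0.1,"dx":-0.004,"dy":0,"dz":0,"yaw":0},{"claw":0.1,"dx":0,"dy":0,"dz":0,"yaw":0}]' 80; python3 plan.py .6148 .149 _ 1.602
```

```text
time_s: 64.88
tcp_pos: [0.6145, 0.1597, 0.1699]
orientation: [-3.142, 0.0, 1.601]
contact_force: [-0.2, -0.3, -1.8]
finger_gap: 0.0199
t 64.88 tcp [0.6145 0.1597 0.1699] yaw 1.6014 tilt [-0.      0.0001] gap 0.0199 F [-0.2 -0.3 -1.8] q1,q6 [0.21 0.18]
toolyaw -0.0006  then dx -0.0107 dy -0.0001 dz -0.0000
```

```bash
python3 -m jog '[{"claw":0.1,"dx":-0.003,"dy":0,"dz":0,"yaw":0},{"claw":0.1,"dx":-0.003,"dy":0,"dz":0,"yaw":0},{"claw":0.1,"dx":-0.001,"dy":0,"dz":0,"yaw":0},{"claw":0.1,"dx":-0.001,"dy":0,"dz":0,"yaw":0},{"claw":0.1,"dx":0,"dy":0,"dz":0,"yaw":0}]' 80; python3 plan.py .6148 .149 _ 1.602
```

```text
time_s: 65.5
tcp_pos: [0.6148, 0.1519, 0.1699]
orientation: [-3.142, 0.0, 1.602]
contact_force: [0.5, -0.5, -2.0]
finger_gap: 0.02
t 65.5 tcp [0.6148 0.1519 0.1699] yaw 1.6016 tilt [-0.      0.0001] gap 0.02 F [ 0.5 -0.5 -2. ] q1,q6 [0.2  0.17]
toolyaw -0.0004  then dx -0.0029 dy -0.0001 dz -0.0000
```

```bash
python3 -m jog '[{"claw":0.1,"dx":-0.001,"dy":0,"dz":0,"yaw":0},{"claw":0.1,"dx":-0.001,"dy":0,"dz":0,"yaw":0},{"claw":0.1,"dx":-0.001,"dy":0,"dz":0,"yaw":0},{"claw":0.1,"dx":0,"dy":0,"dz":0,"yaw":0}]' 80; python3 plan.py .6148 .149 _ 1.602
```

```text
time_s: 66.0
tcp_pos: [0.6148, 0.151, 0.1702]
orientation: [3.141, -0.004, 1.603]
contact_force: [-1.2, 16.6, -1.8]
finger_gap: 0.0198
t 66.0 tcp [0.6148 0.151  0.1702] yaw 1.6029 tilt [-0.0005 -0.0037] gap 0.0198 F [-1.2 16.6 -1.8] q1,q6 [0.2  0.17]
toolyaw 0.0009  then dx -0.0020 dy -0.0000 dz -0.0000
```

```bash
python3 -m jog '[{"claw":0.1,"dx":-0.001,"dy":0,"dz":0,"yaw":0},{"claw":0.1,"dx":0,"dy":0,"dz":0,"yaw":0}]' 80; python3 plan.py .6148 .149 _ 1.602
python3 - <<'E'
from h import *
S=capture('side');T=capture('top');crop(S,210,130,350,290,4,'d2S');crop(T,220,140,360,220,5.5,'d2T')
E
```

```text
time_s: 66.25
tcp_pos: [0.6147, 0.1508, 0.1702]
orientation: [3.141, -0.005, 1.603]
contact_force: [-0.7, 23.7, -1.9]
finger_gap: 0.0196
t 66.25 tcp [0.6147 0.1508 0.1702] yaw 1.6034 tilt [-0.0007 -0.0053] gap 0.0196 F [-0.7 23.7 -1.9] q1,q6 [0.2  0.16]
toolyaw 0.0014  then dx -0.0018 dy -0.0000 dz -0.0000
```

View pics/d2T.png

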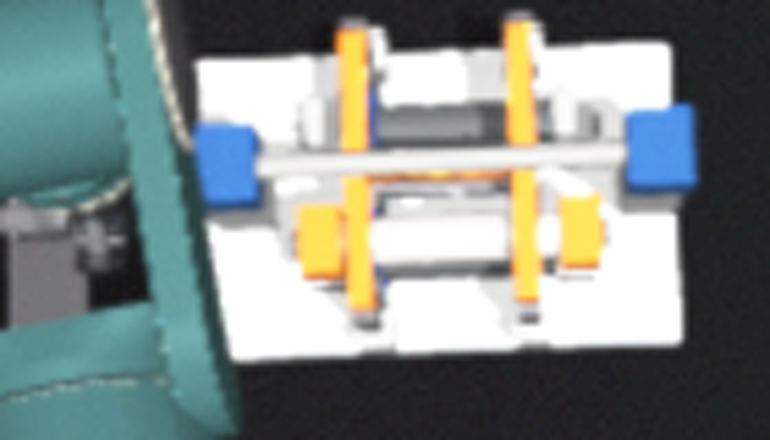

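View pics/d2S.png

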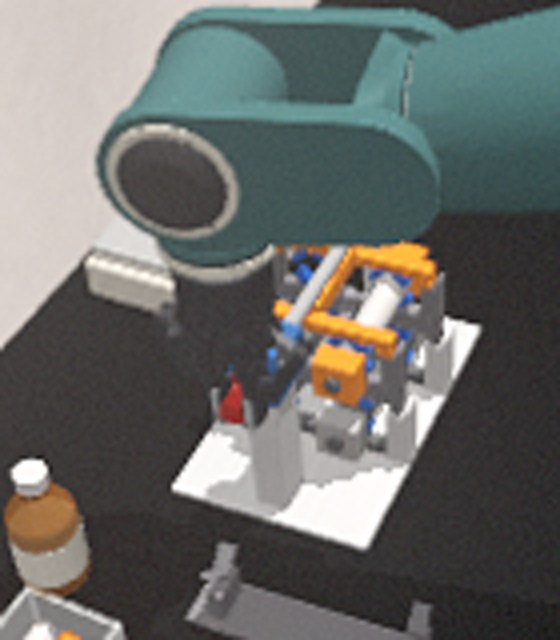

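```bash
python3 -m jog '[{"claw":0.4,"dx":0,"dy":0,"dz":0,"yaw":0},{"claw":0.4,"dx":0,"dy":0,"dz":0,"yaw":0},{"claw":0.4,"dx":0,"dy":0,"dz":0,"yaw":0},{"claw":0.4,"dx":0,"dy":0,"dz":-0.02,"yaw":0},{"claw":0.4,"dx":0,"dy":0,"dz":-0.04,"yaw":0},{"claw":0.4,"dx":0,"dy":0,"dz":-0.05,"yaw":0},{"claw":0.4,"dx":0.02,"dy":-0.04,"dz":0,"yaw":0},{"claw":0.4,"dx":0,"dy":-0.05,"dz":0,"yaw":0},{"claw":0.4,"dx":0,"dy":-0.05,"dz":0,"yaw":0},{"claw":0.4,"dx":0,"dy":-0.05,"dz":0,"yaw":0},{"claw":0.4,"dx":0,"dy":-0.03,"dz":0,"yaw":0},{"claw":0.4,"dx":0.05,"dy":0,"dz":0,"yaw":0},{"claw":0.4,"dx":0.05,"dy":0,"dz":0,"yaw":0},{"claw":0.4,"dx":0,"dy":0,"dz":0,"yaw":0}]' 80; python3 plan.py .6148 .149 _ 1.602
python3 - <<'E'
from est import *
np.set_printoptions(precision=4,suppress=True)
S=capture('side');T=capture('top');crop(S,220,130,350,270,4.2,'d3S');crop(T,220,140,360,220,5.5,'d3T');cv2.imwrite('pics/d3full.png',T['frame'])
# red flange: project expected home
P=lambda x,y,z: RT(.6208,-.0325,0,.031,np.array([[x,y,z]])/1e3)
for n,p in(('knob',(0,181,172)),('flange',(0,163,172))): print(n,proj(S,P(*p)),proj(T,P(*p)))
for q in('rod_knob','rod_tip'):
    print(q,[ (x['centre'][::-1],round(x['p'],2)) for x in spot_point(S,q)[:2]],[ (x['centre'][::-1],round(x['p'],2)) for x in spot_point(T,q)[:2]])
E
```

```text
time_s: 68.1
tcp_pos: [0.3907, 0.2633, 0.2811]
orientation: [3.141, -0.001, 1.605]
contact_force: [0.1, -0.6, -0.8]
finger_gap: 0.034
t 68.1 tcp [0.3907 0.2633 0.2811] yaw 1.6048 tilt [-0.0005 -0.0006] gap 0.034 F [ 0.1 -0.6 -0.8] q1,q6 [0.54 0.5 ]
toolyaw 0.0028  then dx -0.1212 dy 0.2204 dz -0.0000
knob [[269.1084 229.7834]] [[242.1247 170.5339]]
flange [[271.591 226.041]] [[247.8796 170.3172]]
rod_knob [([270.7, 225.4], 0.52)] [([244.0, 169.5], 0.79)]
rod_tip [] [([337.2, 166.8], 0.94), ([302.0, 161.7], 0.29)]
```

View pics/d3S.png

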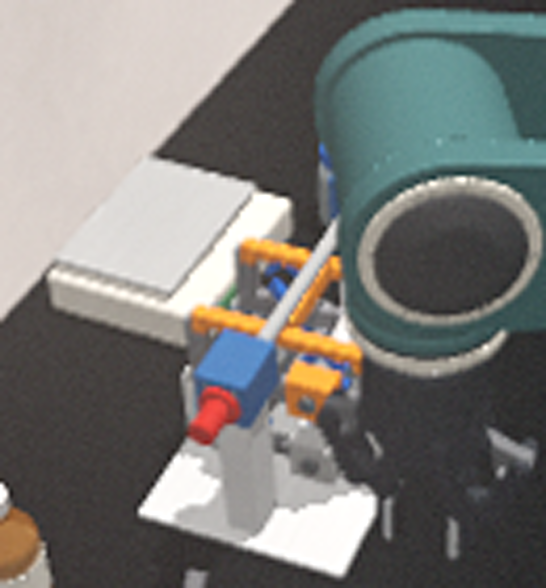

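View pics/d3T.png

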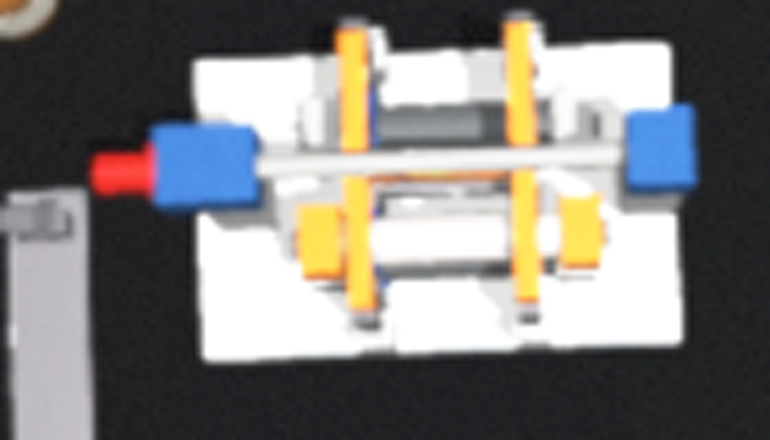

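View pics/d3full.png

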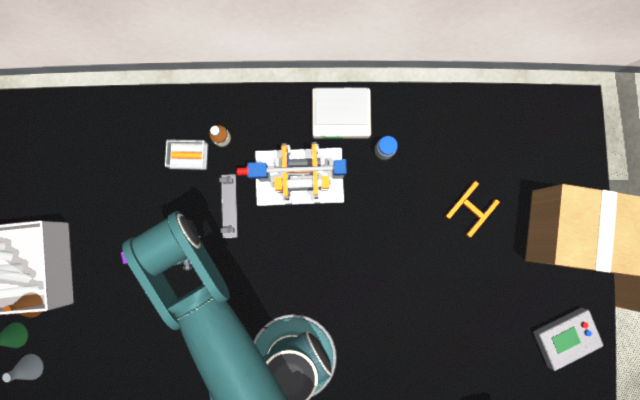

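```bash
python3 -c "
from station import *
print(hand_in()); print(sense()['time_s'])"
```

```text
the job is handed in; nothing more can be done
None
the job is handed in; nothing more can be done
```

The cradle is packed and locked, and the job was handed in at about 68 s.

- **Columns and grey frame:** Both columns are in the cradle V-notches, with the grey frame lowered over them onto the pillars.
- **Tube and orange frame:** There was only one tube. It had been knocked about 4 cm, so I measured it again before picking it up and laying it in the near Vs of the grey frame. The orange frame nearest the base is on top; the other orange frame and the purple look-alike were left alone.
- **Rod:** I pushed it about halfway in, let go, and took a new grip on the drooped knob. I lifted it level and pushed until the flange met the block, which read about 17 N, rising to 24 N.

**Last checks:**
- Each part seated within about 1 mm of its expected height, with a clear contact force.
- The end of the knob in the top view is within about 1 px of the home position, and the rod passes over the orange spine into the receiver.
- The side view shows the flange flush with the block, but the arm hid the robot side of the stack in that picture. The top view shows that side undisturbed.
- The gripper was clear of everything at hand-in.

**Disagreements found:** The cradle's base plate sits about 10 mm off-centre in y from the text's origin. I used the rails and blocks as the reference instead. The rod sat about 2 mm off in the grip from what the arm pose predicted, so I aligned it to the bore by the top view.

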